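# Rebound shots on a batch of aluminium test blocks

### The job

Load the aluminium blocks from the mat into the nests of the tester's carriage that fit them, and give each of them a shot in its middle, working from the left-hand nest to the right-hand one: with the block under the striker, draw the striker up by its knob until the sear holds it, then press the trip pad. When all have been shot, lay the blocks back flat on the mat, leave the striker down, and do not disturb the glassware.

Things in the scene. Friction and masses are not known exactly. Their poses are not given: they have to be found in the camera images.
- tester: bench rebound tester, a fixed stand: base 400 mm long (y) with two rails, an upright striker barrel 44 mm across (108 to 185 mm above the bench) and behind it a column, 245 mm high. Origin on the bench, mid rails; x away from the robot, y along the rails to the left. Striker axis at x = 0, y = +90 mm. Load and unload a nest only when it is 80 mm or more from that axis
- carriage (a joint): the specimen carriage sliding on the rails, in m: 0 at the loading end (right), growing to the left, along +y of the tester, up to 0.275. It moves with about 3 N and stays where it is left. At 0 the middle of the round nest is 112 mm to the right of the striker's axis. Starts between 0.02 and 0.06
- nest_round (a point): middle of the floor of the leftmost nest of the carriage, a round recess 62 mm across for the round block. All nests are 10 mm deep in an aluminium plate whose top is 62 mm above the bench, so their floors are at 52 mm. Axes as the tester's
- nest_square (a point): middle of the floor of the middle nest, a square recess 56 x 56 mm with sides along x and y, for the square block, 66 mm to the right of the round nest
- nest_bar (a point): middle of the floor of the rightmost nest, a recess 40 mm (x) x 76 mm (y) for the oblong block, 73 mm to the right of the square nest
- slide_grip (a point): top of the carriage's grip, 98 mm above the bench: an upright black fin at its right-hand end, 12 mm thick (x), 34 mm long (y), 37 mm high above the tongue it stands on; pinch it across its thickness to slide the carriage
- striker (a joint): height of the sprung striker above its rest, in m. At 0 its tip is 4.5 mm above a block lying in a nest. A spring pulls it to 0 (280 N/m: 12 N at 43 mm). Drawn up past 0.043 (stop at 0.052) the sear snaps under its collar and holds it at 0.043; let go lower, it flies back. After a shot it stays near 0
- striker_tip (a point): the lower end of the striker, on its axis
- cocking_knob (a point): middle of the waist of the striker's black knob above the barrel: waist 21 mm across and 44 mm high (189 to 233 mm above the bench at rest), below a flange 34 mm across and 11 mm thick. Moves up with the striker. Pinch the waist from above and draw it straight up
- sear (a joint): angle of the sear lever in rad: 0 at rest (a spring keeps it there), grows to 0.32 as its pad is pressed down; about 0.16 to 0.2 (9 to 11 mm down at the pad) lets go a drawn striker, with 6 N at the pad. It comes back by itself
- trip_pad (a point): middle of the top of the sear lever's black press pad (26 mm in x, 32 mm in y), 84 mm in front (-x) of the striker's axis and 132 mm above the bench; press it straight down about 15 mm with the fingertips. Its axes tilt with the lever (z up at rest)
- mat: dark rubber mat lying fixed on the bench to the right of the tester, 110 mm (x) x 250 mm (y), 4 mm thick; origin at the middle of its underside. The blocks start on it
- round_block: aluminium disc, 56 mm across, 34 mm high, 0.22 kg; origin at the centre of its underside, z up. May be absent
- square_block: square aluminium block, 50 x 50 mm, 34 mm high, 0.22 kg; origin at the centre of its underside, sides along x and y. May be absent
- bar_block: oblong aluminium block, 34 mm (x) x 70 mm (y), 34 mm high, 0.22 kg; origin at the centre of its underside. May be absent
- flask: stoppered conical flask standing in front of the tester, 63 mm across, 118 mm high; not to be disturbed
- beaker: small glass beaker standing in front of the tester, 53 mm across, 71 mm high; not to be disturbed
- vial: small capped vial standing in front of the tester, 27 mm across, 60 mm high; not to be disturbed
Things that resemble listed ones, but are neither listed nor needed, are in the scene too. What is shaped like the round_block but green is not meant.

How it is judged:
By the outcome, as a careful person would: the job done as asked, in the order asked, and still so for the second after the job is handed in, with the robot touching nothing.
Of round_block, square_block, bar_block only 2 to 3 are there at a start; the rules pass over those that are not, and their reading is None.
At some moment in a run one of round_block, square_block, bar_block may be knocked a few centimetres aside while the robot is not near it.
Once in a run the grip may slacken for a moment while it holds something.
It also fails if it takes over 210 s, if anything falls off the work surface, if the arm or the gripper's body presses on something with over 40 N, if the wrist force passes 120 N, or if a joint passes its speed limit or range.

### The arm

A 6-joint arm with a two-finger parallel gripper is mounted at the origin on the work surface; the furniture and walls round the work are solid. World frame = base frame: x ahead of the robot, y to its left, z up, the work surface at z = 0. Lengths are in m, angles in rad, forces in N, time in s.
With the tool pointing down it reaches from about 0.3 to 1 m from the base axis. Payload 5.1 kg.
Tool frame: the origin (TCP) lies at the very end of the fingers, on their centre line; the grasp point (between the pads) lies 19 mm behind it (arm.tcp_to_grasp is the distance from the TCP to the grasp point, in m); y points along the fingers, z is the direction in which the jaws open and shut, and the axes are right-handed (so a half turn about y gives the same grasp; the last joint's range is limited). The gripper opens to 95 mm and grips with 3 to 60 N. Pads are 20 mm wide; open, the fingers measure 119 mm over their backs; the gripper's body (75 mm by 180 mm) begins 59 mm behind the grasp point.
Start: joints at [-1.34, 0.124, 1.65, -0, 1.367, -0.083], TCP at [0.201, -0.618, 0.215] pointing down, gripper open.
Joint ranges: [-2.61, 2.61], [-1.02, 2.33], [0.03, 2.71], [-1.35, 4.49], [0.32, 2.68], [-2.91, 2.91]. Speed limits (rad/s): [2.57, 2.57, 3.14, 3.14, 3.14, 3.14].

### API

Orientations are given as a unit quaternion [x, y, z, w].
In Python, from workcell import arm gives the robot as it stands.
- The arm moves only by the tool jog_arm, never from a script. Its argument "deltas" is a list of rows, each an object of numbers: "dx", "dy", "dz": the shift along the world's x, y, z in cm; "wx", "wy", "wz": the turn, a rotation vector about the world's x, y, z in degrees; "claw": the finger opening in cm, from 0 to 9.51. In form: [{"dx": .., "dy": .., "dz": .., "wx": .., "wy": .., "wz": .., "claw": ..}, ...]. A call has exactly 8 rows; each row shifts and turns the commanded pose from where the row before left it; what a row does not reach is not made up. A row lasts 1/10 s, in which the tool goes at most 50 mm and 8.59 degrees, less where a joint would pass 70% of its speed; a pose out of reach is approached as far as the arm can. A call with a gripper value outside its range is refused whole. The fingers move at their own pace and stop on an object; "squeeze" is the grip in N (left out, the last holds). Time passes only in rows, so rows that do not move let the fingers close, or fill a call up. It gives the time, the measured TCP pose, the force and the opening at its end, in the units of the state.
- arm.observe(): the state, without advancing time (a new reading comes with each control period).
- arm.camera(name): name is "scene" or "top" or "wrist"; returns the picture (384x512x3 uint8, red, green, blue); there is no depth.
- arm.camera_model(name): a dict with "fx", "fy", "cx", "cy" (pixels), "k1" (the pictures are not rectified: a ray, as slopes to the right and down, at radius r is drawn at 1 + k1 r^2 times it, then the intrinsics apply), "R" (3x3) and "t" (3): a world point X has camera coordinates R X + t; the wrist camera has in their place "hand_eye" (4x4, takes a point from camera to tool coordinates, whose origin is the TCP and whose axes are the tool frame's). Camera axes: x right, y down, z forward; pixel columns grow to the right and rows downward; lengths in m; the calibration is good to about 2 mm. A picture is of the moment at which its call begins: read the wrist's pose just before it. camera_model takes no time and is no camera call.
- arm.hand_in(): hands the job in, once; it reports no verdict.
The state is a dict: "time": time; "qpos": joint angles; "joint_vel": joint speeds; "effort": joint torques, N m; "tcp_pos": TCP position; "ee_rot": TCP orientation; "ft_force": force on the tool from outside, world axes, zero at the start; "wrist_torque": the same for the moment, N m; "width": finger opening in m.
Only numpy, scipy, OpenCV 4.12 (cv2) and the standard library are available. Lean on these libraries where they do the work, as an engineer would, in place of code of your own. Each camera call takes 0.05 s, during which the arm holds its last target.

## Working session

There is one attempt and no reset: what is moved stays moved. The work goes in short steps, Python scripts to look and compute and a tool call to move; the robot and the scene stay as the last step left them, time stands still between calls to the robot, and variables do not carry over. Pictures are saved under pics/ and viewed, and the job is handed in when it is done.

Besides the shell and the picture viewer there is one more tool, called after ">>>" as a command line: name --argument value ..., lists and objects as JSON in quotes. jog_arm: Moves the arm, as the interface text tells. Its arguments: {"type":"object","properties":{"deltas":{"type":"array"},"squeeze":{"type":"number"}},"required":["deltas"]}

```bash
ls; mkdir -p pics; cat > h.py <<'E'
import numpy as np, cv2
from scipy.spatial.transform import Rotation as Ro
from workcell import arm
def model(n,st=None):
    m=arm.camera_model(n)
    if 'R' in m and m.get('R') is not None and 'hand_eye' not in m:
        R=np.array(m['R']);t=np.array(m['t'])
    else:
        T=np.eye(4);T[:3,:3]=Ro.from_quat(st['ee_rot']).as_matrix();T[:3,3]=st['tcp_pos']
        W=np.linalg.inv(T@np.array(m['hand_eye']));R=W[:3,:3];t=W[:3,3]
    return m,R,t
def ray(n,px,st=None):
    m,R,t=model(n,st)
    x=(px[0]-m['cx'])/m['fx'];y=(px[1]-m['cy'])/m['fy']
    rd=np.hypot(x,y);r=rd
    for _ in range(20): r=rd/(1+m['k1']*r*r)
    s=r/rd if rd>0 else 1
    d=R.T@np.array([x*s,y*s,1]);return -R.T@t,d
def plane(n,px,z,st=None):
    o,d=ray(n,px,st);return o+d*(z-o[2])/d[2]
def proj(n,X,st=None):
    m,R,t=model(n,st);c=R@np.array(X)+t;x,y=c[0]/c[2],c[1]/c[2];f=1+m['k1']*(x*x+y*y)
    return np.array([m['fx']*x*f+m['cx'],m['fy']*y*f+m['cy']])
def snap(n,name,crop=None,s=1.5):
    st=arm.observe();im=arm.camera(n);im=np.ascontiguousarray(im[:,:,::-1])
    cv2.imwrite(f'pics/{name}_raw.png',im)
    o=im if crop is None else im[crop[1]:crop[3],crop[0]:crop[2]]
    cv2.imwrite(f'pics/{name}.png',cv2.resize(o,None,fx=s,fy=s,interpolation=cv2.INTER_CUBIC));return st,im
E
python3 - <<'E'
from h import *
for n in ['scene','top','wrist']:
    st,im=snap(n,n+'0')
    print(n,{k:np.round(v,4).tolist() for k,v in arm.camera_model(n).items()})
print(st)
E
```

```text
pics
scene {'fx': 442.9011, 'fy': 442.9011, 'cx': 261.2365, 'cy': 189.1949, 'k1': -0.0231, 'R': [[-0.6579, -0.753, 0.0057], [-0.4708, 0.4053, -0.7836], [0.5878, -0.5183, -0.6212]], 't': [0.1032, 0.4033, 0.9238]}
top {'fx': 440.4364, 'fy': 440.4364, 'cx': 257.5413, 'cy': 191.0388, 'k1': -0.0538, 'R': [[-0.0104, -0.9998, -0.0193], [-0.9934, 0.0125, -0.1141], [0.1143, 0.018, -0.9933]], 't': [-0.208, 0.4207, 1.5]}
wrist {'fx': 320.052, 'fy': 320.052, 'cx': 252.6038, 'cy': 189.8695, 'k1': -0.0567, 'hand_eye': [[0.001, 0.9565, 0.2917, -0.0824], [0.0002, -0.2917, 0.9565, -0.1696], [1.0, -0.0009, -0.0004, -0.0007], [0.0, 0.0, 0.0, 1.0]]}
{'time': 0.1, 'qpos': array([-1.33955903e+00,  1.24445865e-01,  1.65153206e+00,  5.48775263e-06,
        1.36748798e+00, -8.26059361e-02]), 'joint_vel': array([-0.00030597, -0.00250013, -0.00365434, -0.00083724,  0.00075627,
        0.00194873]), 'effort': array([ 1.47081528e-04, -4.18880653e+01, -3.61096501e+01,  7.75958179e-02,
        4.61980747e-02, -8.09628818e-05]), 'tcp_pos': array([ 0.20050327, -0.61769676,  0.21350927]), 'ee_rot': array([-0.11055235,  0.69907896, -0.69775774,  0.11045779]), 'ft_force': array([-0.3307768 , -0.25217606, -0.67484053]), 'wrist_torque': array([ 0.00745801,  0.0040643 , -0.02045805]), 'width': 0.09512363207973647}
```

View pics/scene0.png

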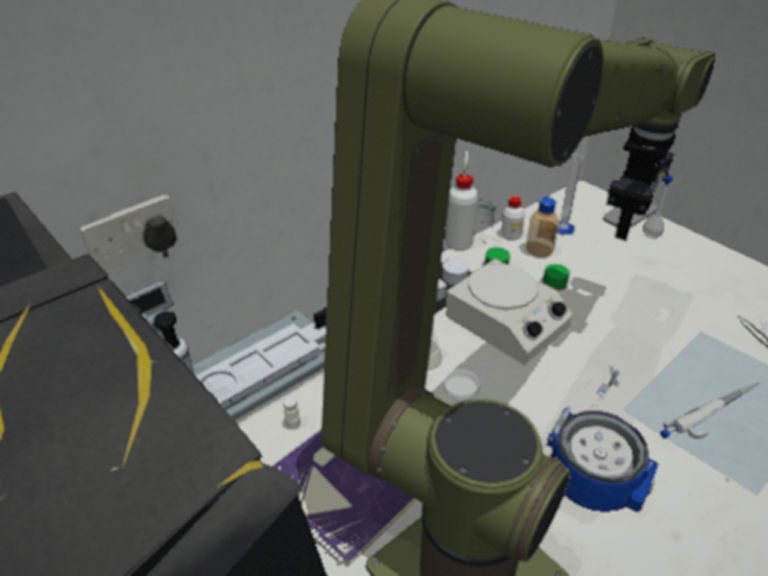

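View pics/top0.png

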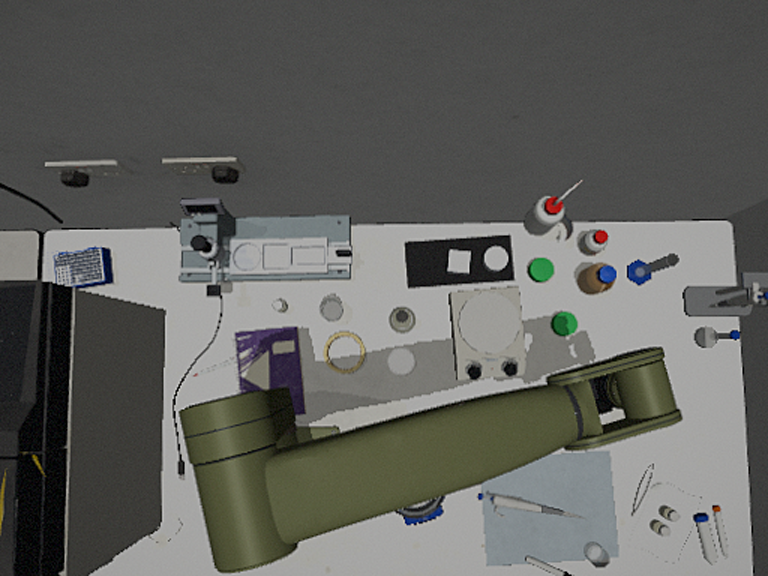

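View pics/wrist0.png

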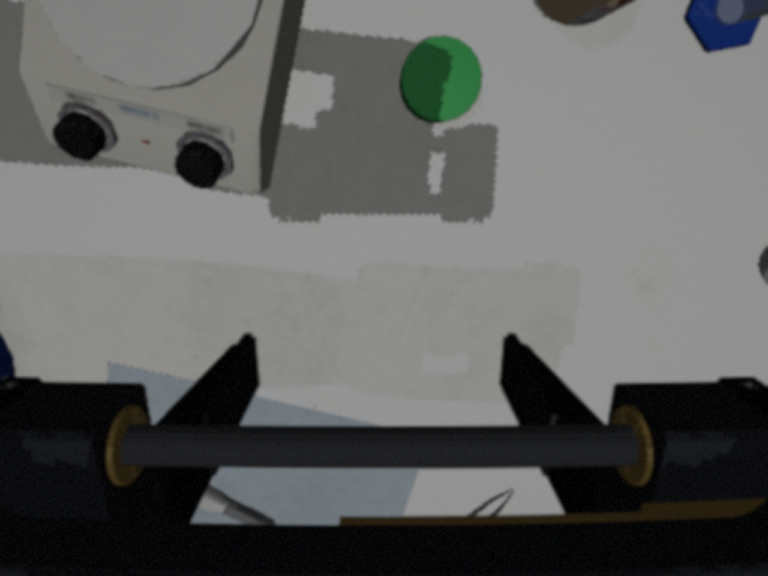

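Top view (scaled 768x576) shows the tester at the upper left, the carriage nests near (245..320,257) and the grip at (343,253). The mat is at (458,260), with a square-looking block at (459,261) and a round one at (497,259). The glassware is at (280,305), (332,308) and (402,319). Green discs (541,269) and (565,323) are decoys.

```bash
python3 - <<'E'
from h import *
im=cv2.imread('pics/top0_raw.png')
a=cv2.resize(im[140:200,260:360],None,fx=7,fy=7,interpolation=cv2.INTER_CUBIC)
cv2.imwrite('pics/matcrop.png',a)
b=cv2.resize(im[125:225,110:280],None,fx=4.6,fy=4.6,interpolation=cv2.INTER_CUBIC)
cv2.imwrite('pics/testcrop.png',b)
g=cv2.cvtColor(im,cv2.COLOR_BGR2GRAY)
m=np.zeros_like(g);m[150:195,268:345]=(g[150:195,268:345]>110)
n,l,s,c=cv2.connectedComponentsWithStats(m)
for i in range(1,n):
    if s[i][4]>30: print(s[i],c[i],plane('top',c[i],.038))
m=(g<45).astype(np.uint8);n,l,s,c=cv2.connectedComponentsWithStats(m)
for i in range(1,n):
    if 150<c[i][1]<200 and s[i][4]>40: print('dark',s[i],c[i],plane('top',c[i],.004))
E
```

```text
[ 268  150   77   45 1287] [306.5003885 168.8049728] [ 0.49117397 -0.38209989  0.038     ]
[323 164  16  16 207] [330.41062802 171.63768116] [ 0.48028195 -0.46387617  0.038     ]
[298 166  16  16 216] [305.7037037  173.81481481] [ 0.47381117 -0.37895899  0.038     ]
dark [132 135  25  29 208] [149.03846154 150.02884615] [0.57239782 0.17290282 0.004     ]
dark [ 23 153   7  34  94] [ 26.39361702 169.38297872] [0.50953517 0.62121883 0.004     ]
dark [127 157  14  11 110] [133.58181818 162.25454545] [0.52902108 0.22770031 0.004     ]
dark [ 270  157   72   35 1606] [301.83374844 174.00249066] [ 0.4785386  -0.36853154  0.004     ]
dark [ 50 165  25  28 153] [ 68.04575163 179.99346405] [0.46859814 0.46436907 0.004     ]
dark [418 177  16  13  42] [425.19047619 184.85714286] [ 0.43474868 -0.8003587   0.004     ]
dark [138 190  10   9  62] [142.16129032 193.24193548] [0.4176435  0.19446863 0.004     ]
```

View pics/matcrop.png

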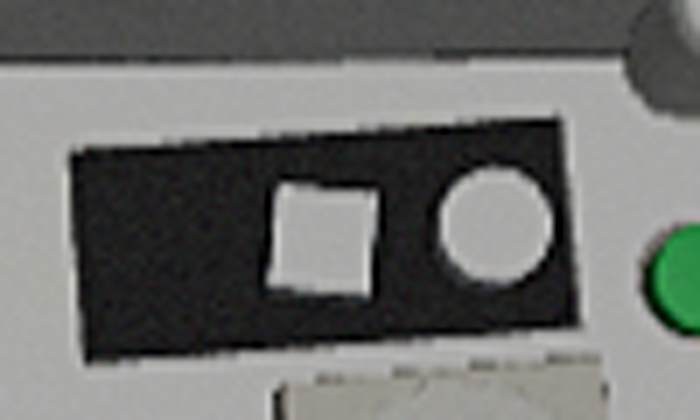

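View pics/testcrop.png

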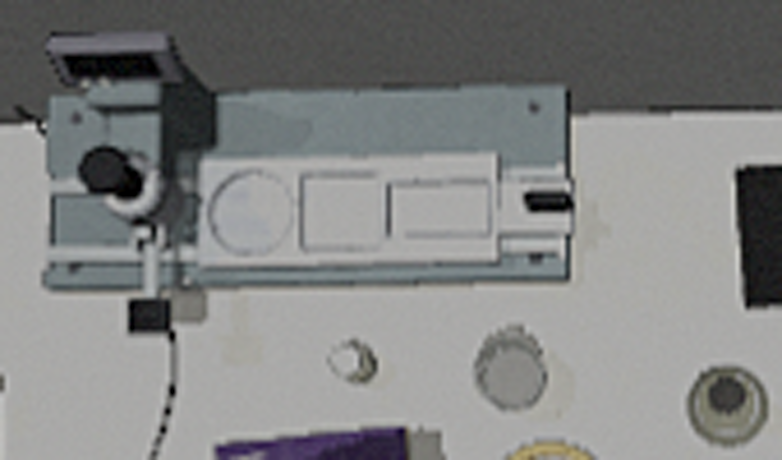

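Both blocks are the grey ones on the mat: square at crop (323,240), round at crop (496,226). There is no bar, and the green disc is rejected. Now the tester frame.

```bash
python3 - <<'E'
from h import *
st=arm.observe();print(np.round(Ro.from_quat(st['ee_rot']).as_matrix(),3))
C=lambda p:(p[0]/4.6+110,p[1]/4.6+125)
P=lambda n,p,z:print(n,np.round(plane('top',C(p),z),4))
for n,p,z in [('baseTL',(48,98),.02),('baseTR',(568,88),.02),('baseBR',(570,280),.02),('baseBL',(45,287),.02),
 ('plTR',(497,154),.062),('plBR',(500,262),.062),('plTL',(200,162),.062),('plBL',(196,265),.062),
 ('round',(252,212),.062),('sq',(343,211),.062),('bar',(440,209),.062),('grip',(547,202),.098),('pad',(148,316),.132),('knobtop',(103,170),.244),
 ('bencheedge',(640,110),0),('vial',(353,361),.05),('beaker',(512,370),.05),('flask',(727,403),.08)]: P(n,p,z)
M=lambda p:(p[0]/7+260,p[1]/7+140)
for p in [(72,150),(560,118),(578,325),(86,362)]: print('mat',np.round(plane('top',M(p),.004),4))
for p in [(275,183),(378,190),(370,298),(267,288)]: print('sq',np.round(plane('top',M(p),.038),4))
E
```

```text
[[-0.951 -0.     0.309]
 [-0.309  0.002 -0.951]
 [-0.    -1.    -0.002]]
baseTL [0.5842 0.2715 0.02  ]
baseTR [ 0.5853 -0.13    0.02  ]
baseBR [ 0.4376 -0.131   0.02  ]
baseBL [0.4374 0.2698 0.02  ]
plTR [ 0.5268 -0.0803  0.062 ]
plBR [ 0.4462 -0.0826  0.062 ]
plTL [0.5242 0.1412 0.062 ]
plBL [0.447  0.1428 0.062 ]
round [0.486  0.1016 0.062 ]
sq [0.4858 0.0338 0.062 ]
bar [ 0.4863 -0.0382  0.062 ]
grip [ 0.4844 -0.1203  0.098 ]
pad [0.4017 0.158  0.132 ]
knobtop [0.4853 0.1579 0.244 ]
bencheedge [ 0.5716 -0.1841  0.    ]
vial [0.3755 0.0276 0.05  ]
beaker [ 0.3675 -0.0901  0.05  ]
flask [ 0.3394 -0.2478  0.08  ]
mat [ 0.5248 -0.2585  0.004 ]
mat [ 0.5379 -0.5043  0.004 ]
mat [ 0.4328 -0.5099  0.004 ]
mat [ 0.4173 -0.264   0.004 ]
sq [ 0.5008 -0.3575  0.038 ]
sq [ 0.4966 -0.408   0.038 ]
sq [ 0.4432 -0.4027  0.038 ]
sq [ 0.4488 -0.3525  0.038 ]
```

>>> jog_arm --deltas '[{"dx":0.5,"dy":1.0,"dz":2,"wz":6.75},{"dx":0.5,"dy":1.0,"dz":2,"wz":6.75},{"dx":1.2,"dy":2.1,"dz":1,"wz":6.75},{"dx":1.2,"dy":2.1,"dz":0,"wz":6.75},{"dx":1.2,"dy":2.1,"dz":0,"wz":6.75},{"dx":1.2,"dy":2.1,"dz":0,"wz":6.75},{"dx":1.2,"dy":2.1,"dz":0,"wz":6.75},{"dx":1.2,"dy":2.1,"dz":0,"wz":6.75}]'

```text
schema error: expected keys dx, dy, dz, wx, wy, wz, claw
```

>>> jog_arm --deltas '[{"dx":1.2,"dy":2.2,"wz":6.75},{"dx":1.2,"dy":2.2,"wz":6.75},{"dx":1.2,"dy":2.2,"wz":6.75},{"dx":1.2,"dy":2.2,"wz":6.75},{"dx":1.2,"dy":2.2,"wz":6.75},{"dx":1.2,"dy":2.2,"wz":6.75},{"dx":1.2,"dy":2.2,"wz":6.75},{"dx":1.2,"dy":2.2,"wz":6.75}]'

```text
schema error: expected keys dx, dy, dz, wx, wy, wz, claw
```

>>> jog_arm --deltas '[{"dx":1.3,"dy":2.2,"wz":6.75},{"dx":1.3,"dy":2.2,"wz":6.75},{"dx":1.3,"dy":2.2,"wz":6.75},{"dx":1.3,"dy":2.2,"wz":6.75},{"dx":1.3,"dy":2.2,"wz":6.75},{"dx":1.3,"dy":2.2,"wz":6.75},{"dx":1.3,"dy":2.2,"wz":6.75},{"dx":1.3,"dy":2.0,"wz":6.75}]'

```text
schema error: expected keys dx, dy, dz, wx, wy, wz, claw
```

```bash
python3 - <<'E'
from h import *
st,im=snap('wrist','w1');print(st['tcp_pos'],np.round(Ro.from_quat(st['ee_rot']).as_matrix(),3),st['qpos'],st['time'])
E
```

```text
[ 0.20049955 -0.61778632  0.21366175] [[-0.951 -0.     0.309]
 [-0.309  0.002 -0.951]
 [-0.    -1.    -0.002]] [-1.33959046e+00  1.24384006e-01  1.65134186e+00 -7.79425638e-06
  1.36749881e+00 -8.26110915e-02] 0.15
```

View pics/w1.png

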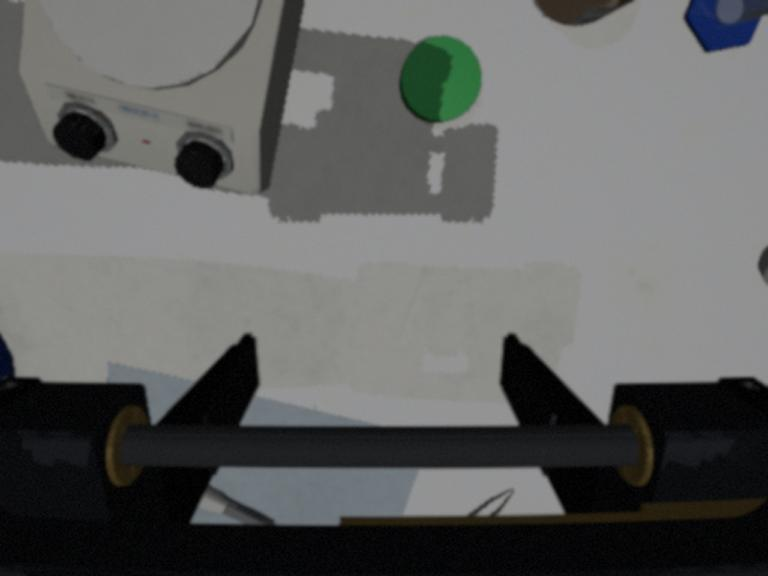

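>>> jog_arm --deltas '[{"dx":0.5,"dy":1.0,"dz":2,"wx":0,"wy":0,"wz":6.75,"claw":9.5},{"dx":0.5,"dy":1.0,"dz":2,"wx":0,"wy":0,"wz":6.75,"claw":9.5},{"dx":1.2,"dy":2.1,"dz":1,"wx":0,"wy":0,"wz":6.75,"claw":9.5},{"dx":1.2,"dy":2.1,"dz":0,"wx":0,"wy":0,"wz":6.75,"claw":9.5},{"dx":1.2,"dy":2.1,"dz":0,"wx":0,"wy":0,"wz":6.75,"claw":9.5},{"dx":1.2,"dy":2.1,"dz":0,"wx":0,"wy":0,"wz":6.75,"claw":9.5},{"dx":1.2,"dy":2.1,"dz":0,"wx":0,"wy":0,"wz":6.75,"claw":9.5},{"dx":1.2,"dy":2.1,"dz":0,"wx":0,"wy":0,"wz":6.75,"claw":9.5}]'

```text
time: 1.0
tcp_pos: [0.2829, -0.4712, 0.2644]
ee_rot: [-0.417, 0.571, -0.571, 0.417]
ft_force: [-0.5, 0.3, -0.3]
width: 0.0948
```

>>> jog_arm --deltas '[{"dx":1.2,"dy":2.2,"dz":0,"wx":0,"wy":0,"wz":6.75,"claw":9.5},{"dx":1.2,"dy":2.2,"dz":0,"wx":0,"wy":0,"wz":6.75,"claw":9.5},{"dx":1.2,"dy":2.2,"dz":0,"wx":0,"wy":0,"wz":6.75,"claw":9.5},{"dx":1.2,"dy":2.2,"dz":0,"wx":0,"wy":0,"wz":6.75,"claw":9.5},{"dx":1.2,"dy":2.2,"dz":0,"wx":0,"wy":0,"wz":6.75,"claw":9.5},{"dx":1.2,"dy":2.2,"dz":0,"wx":0,"wy":0,"wz":6.75,"claw":9.5},{"dx":1.2,"dy":2.2,"dz":0,"wx":0,"wy":0,"wz":6.75,"claw":9.5},{"dx":1.2,"dy":2.2,"dz":0,"wx":0,"wy":0,"wz":6.75,"claw":9.5}]'

```text
time: 1.8
tcp_pos: [0.3789, -0.2952, 0.2645]
ee_rot: [-0.631, 0.32, -0.32, 0.631]
ft_force: [0.1, 0.7, -0.6]
width: 0.0951
```

```bash
python3 - <<'E'
from h import *
st=arm.observe();print(st['tcp_pos'],np.round(Ro.from_quat(st['ee_rot']).as_matrix(),3),st['qpos'],st['time'])
E
```

```text
[ 0.3788651 -0.2952191  0.2645041] [[ 0.591 -0.     0.806]
 [-0.806  0.     0.591]
 [-0.    -1.    -0.   ]] [-7.73770466e-01 -2.89195835e-01  1.95462533e+00  1.52650557e-06
  1.47626294e+00 -1.40644820e+00] 1.8
```

>>> jog_arm --deltas '[{"dx":1.33,"dy":2.2,"dz":0,"wx":0,"wy":0,"wz":6.72,"claw":9.5},{"dx":1.33,"dy":2.2,"dz":0,"wx":0,"wy":0,"wz":6.72,"claw":9.5},{"dx":1.33,"dy":2.2,"dz":0,"wx":0,"wy":0,"wz":6.72,"claw":9.5},{"dx":1.33,"dy":2.2,"dz":0,"wx":0,"wy":0,"wz":6.72,"claw":9.5},{"dx":1.33,"dy":2.2,"dz":0,"wx":0,"wy":0,"wz":6.72,"claw":8},{"dx":1.33,"dy":2.2,"dz":0,"wx":0,"wy":0,"wz":6.72,"claw":6},{"dx":1.33,"dy":2.2,"dz":0,"wx":0,"wy":0,"wz":6.72,"claw":4.7},{"dx":1.33,"dy":2.2,"dz":0,"wx":0,"wy":0,"wz":6.72,"claw":4.7}]'

```text
time: 2.6
tcp_pos: [0.4853, -0.1192, 0.2645]
ee_rot: [0.707, 0.0, -0.0, -0.707]
ft_force: [-0.5, 0.5, -0.0]
width: 0.0687
```

```bash
python3 - <<'E'
from h import *
st,im=snap('wrist','w1');print(st['tcp_pos'],np.round(Ro.from_quat(st['ee_rot']).as_matrix(),3),st['qpos'],st['time'])
E
```

```text
[ 0.48531055 -0.11921891  0.2644941 ] [[ 1. -0. -0.]
 [ 0. -0.  1.]
 [-0. -1. -0.]] [-3.48315769e-01 -2.42213168e-01  1.91687024e+00 -5.44287355e-05
  1.46704898e+00 -1.91945572e+00] 2.6
```

View pics/w1.png

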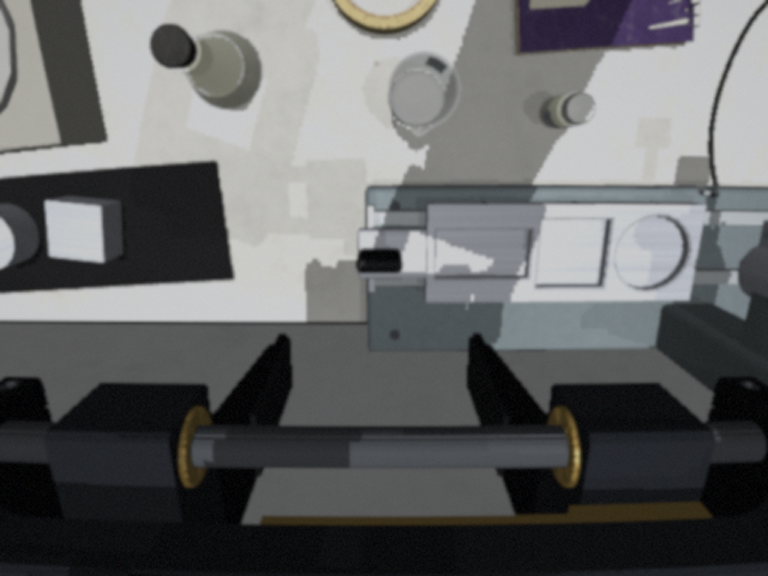

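```bash
python3 - <<'E'
from h import *
im=cv2.imread('pics/w1_raw.png');st=arm.observe()
cv2.imwrite('pics/c1.png',cv2.resize(im[115:240,230:512],None,fx=2.8,fy=2.8,interpolation=cv2.INTER_CUBIC))
g=cv2.cvtColor(im,cv2.COLOR_BGR2GRAY)
W=lambda p,z:np.round(plane('wrist',(p[0]/1.5,p[1]/1.5),z,st),4)
for n,p,z in [('finTL',(360,250),.098),('finBR',(401,271),.098),('round',(651,252),.062),('sqTL',(541,218),.062),('sqBR',(606,286),.062),('plTL',(428,205),.062),('plBL',(425,302),.062),('baseTL',(367,187),.02),('baseTR',(760,187),.02),('bench edge',(300,322),0)]: print(n,W(p,z))
E
```

```text
finTL [ 0.48   -0.1293  0.098 ]
finBR [ 0.4954 -0.0997  0.098 ]
round [0.4883 0.1047 0.062 ]
sqTL [0.4617 0.0112 0.062 ]
sqBR [0.5172 0.0712 0.062 ]
plTL [ 0.4523 -0.0779  0.062 ]
plBL [ 0.5315 -0.0777  0.062 ]
baseTL [ 0.4429 -0.1259  0.02  ]
baseTR [0.4378 0.2215 0.02  ]
bench edge [ 0.5739 -0.1916  0.    ]
```

View pics/c1.png

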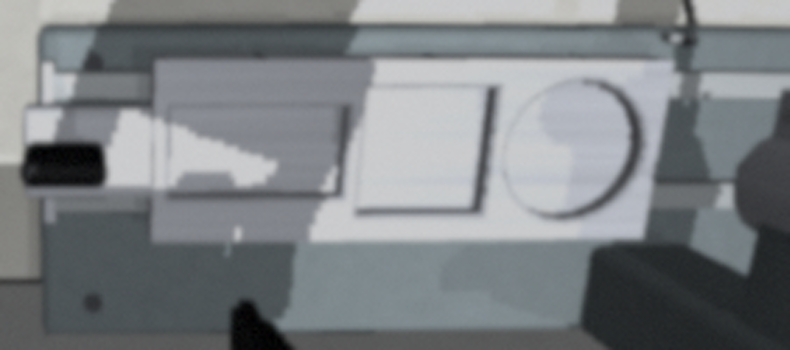

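>>> jog_arm --deltas '[{"dx":0,"dy":0.1,"dz":-2.4,"wx":0,"wy":0,"wz":0,"claw":4.8},{"dx":0,"dy":0.1,"dz":-2.4,"wx":0,"wy":0,"wz":0,"claw":4.8},{"dx":0,"dy":0,"dz":-2.4,"wx":0,"wy":0,"wz":0,"claw":4.8},{"dx":0,"dy":0,"dz":-2.4,"wx":0,"wy":0,"wz":0,"claw":4.8},{"dx":0,"dy":0,"dz":-2.4,"wx":0,"wy":0,"wz":0,"claw":4.8},{"dx":0,"dy":0,"dz":-2.4,"wx":0,"wy":0,"wz":0,"claw":4.8},{"dx":0,"dy":0,"dz":-2.4,"wx":0,"wy":0,"wz":0,"claw":4.8},{"dx":0,"dy":0,"dz":-2.4,"wx":0,"wy":0,"wz":0,"claw":4.8}]'

```text
time: 3.45
tcp_pos: [0.4847, -0.1184, 0.0716]
ee_rot: [0.707, -0.002, 0.002, -0.707]
ft_force: [-0.5, 0.2, -0.5]
width: 0.0481
```

>>> jog_arm --deltas '[{"dx":0,"dy":0,"dz":0,"wx":0,"wy":0,"wz":0,"claw":4.5},{"dx":0,"dy":0,"dz":0,"wx":0,"wy":0,"wz":0,"claw":3.5},{"dx":0,"dy":0,"dz":0,"wx":0,"wy":0,"wz":0,"claw":3.0},{"dx":0,"dy":0,"dz":0,"wx":0,"wy":0,"wz":0,"claw":3.0},{"dx":0,"dy":0,"dz":0,"wx":0,"wy":0,"wz":0,"claw":3.0},{"dx":0,"dy":0,"dz":0,"wx":0,"wy":0,"wz":0,"claw":3.0},{"dx":0,"dy":0,"dz":0,"wx":0,"wy":0,"wz":0,"claw":3.0},{"dx":0,"dy":0,"dz":0,"wx":0,"wy":0,"wz":0,"claw":3.0}]' --squeeze 15

```text
time: 4.25
tcp_pos: [0.486, -0.1189, 0.0742]
ee_rot: [0.708, -0.001, 0.002, -0.707]
ft_force: [-0.6, -2.7, 5.4]
width: 0.0339
```

```bash
python3 - <<'E'
from h import *
st,im=snap('wrist','w2');print(st['tcp_pos'],st['width'])
E
```

```text
[ 0.48598027 -0.11891673  0.07420404] 0.03387274934949546
```

View pics/w2.png

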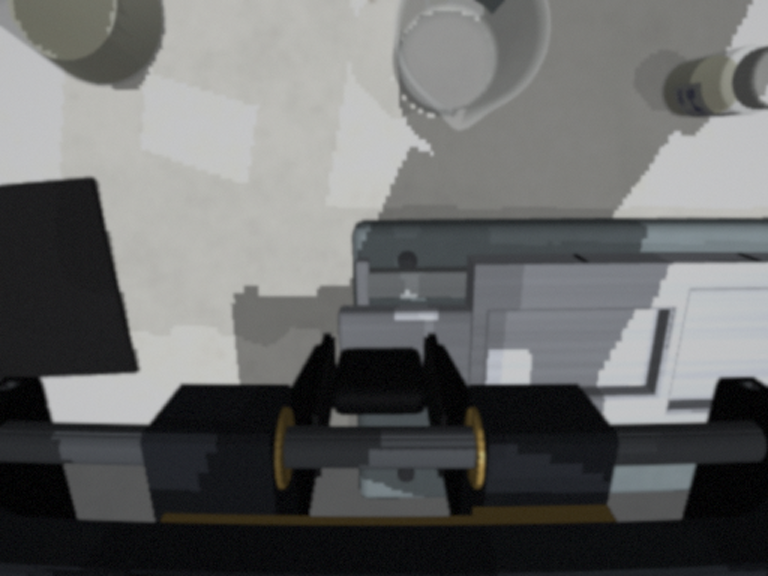

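Fin pinched (width 33.9 mm). Slide the carriage right towards its stop.

>>> jog_arm --deltas '[{"dx":0,"dy":-0.5,"dz":0,"wx":0,"wy":0,"wz":0,"claw":3.0},{"dx":0,"dy":-0.6,"dz":0,"wx":0,"wy":0,"wz":0,"claw":3.0},{"dx":0,"dy":-0.7,"dz":0,"wx":0,"wy":0,"wz":0,"claw":3.0},{"dx":0,"dy":-0.7,"dz":0,"wx":0,"wy":0,"wz":0,"claw":3.0},{"dx":0,"dy":-0.7,"dz":0,"wx":0,"wy":0,"wz":0,"claw":3.0},{"dx":0,"dy":-0.7,"dz":0,"wx":0,"wy":0,"wz":0,"claw":3.0},{"dx":0,"dy":-0.5,"dz":0,"wx":0,"wy":0,"wz":0,"claw":3.0},{"dx":0,"dy":-0.1,"dz":0,"wx":0,"wy":0,"wz":0,"claw":3.0}]'

```text
time: 5.1
tcp_pos: [0.4863, -0.1633, 0.0742]
ee_rot: [-0.707, 0.001, -0.003, 0.707]
ft_force: [0.3, 3.8, 5.3]
width: 0.0335
```

>>> jog_arm --deltas '[{"dx":0,"dy":-0.1,"dz":0,"wx":0,"wy":0,"wz":0,"claw":3.0},{"dx":0,"dy":-0.1,"dz":0,"wx":0,"wy":0,"wz":0,"claw":3.0},{"dx":0,"dy":-0.1,"dz":0,"wx":0,"wy":0,"wz":0,"claw":3.0},{"dx":0,"dy":-0.1,"dz":0,"wx":0,"wy":0,"wz":0,"claw":3.0},{"dx":0,"dy":-0.1,"dz":0,"wx":0,"wy":0,"wz":0,"claw":3.0},{"dx":0,"dy":0,"dz":0,"wx":0,"wy":0,"wz":0,"claw":3.0},{"dx":0,"dy":0,"dz":0,"wx":0,"wy":0,"wz":0,"claw":3.0},{"dx":0,"dy":0,"dz":0,"wx":0,"wy":0,"wz":0,"claw":3.0}]'

```text
time: 5.9
tcp_pos: [0.4864, -0.168, 0.0742]
ee_rot: [-0.707, 0.001, -0.003, 0.707]
ft_force: [0.1, 1.3, 6.7]
width: 0.0341
```

>>> jog_arm --deltas '[{"dx":0,"dy":-0.1,"dz":0,"wx":0,"wy":0,"wz":0,"claw":3.0},{"dx":0,"dy":-0.1,"dz":0,"wx":0,"wy":0,"wz":0,"claw":3.0},{"dx":0,"dy":-0.1,"dz":0,"wx":0,"wy":0,"wz":0,"claw":3.0},{"dx":0,"dy":-0.1,"dz":0,"wx":0,"wy":0,"wz":0,"claw":3.0},{"dx":0,"dy":-0.1,"dz":0,"wx":0,"wy":0,"wz":0,"claw":3.0},{"dx":0,"dy":0,"dz":0,"wx":0,"wy":0,"wz":0,"claw":3.0},{"dx":0,"dy":0,"dz":0,"wx":0,"wy":0,"wz":0,"claw":3.0},{"dx":0,"dy":0,"dz":0,"wx":0,"wy":0,"wz":0,"claw":3.0}]'

```text
time: 6.7
tcp_pos: [0.4864, -0.173, 0.0742]
ee_rot: [-0.707, 0.001, -0.003, 0.707]
ft_force: [0.3, 1.3, 6.4]
width: 0.0339
```

>>> jog_arm --deltas '[{"dx":0,"dy":-0.1,"dz":0,"wx":0,"wy":0,"wz":0,"claw":3.0},{"dx":0,"dy":-0.1,"dz":0,"wx":0,"wy":0,"wz":0,"claw":3.0},{"dx":0,"dy":-0.1,"dz":0,"wx":0,"wy":0,"wz":0,"claw":3.0},{"dx":0,"dy":0,"dz":0,"wx":0,"wy":0,"wz":0,"claw":3.0},{"dx":0,"dy":0,"dz":0,"wx":0,"wy":0,"wz":0,"claw":3.0},{"dx":0,"dy":0,"dz":0,"wx":0,"wy":0,"wz":0,"claw":3.0},{"dx":0,"dy":0,"dz":0,"wx":0,"wy":0,"wz":0,"claw":3.0},{"dx":0,"dy":0,"dz":0,"wx":0,"wy":0,"wz":0,"claw":3.0}]'

```text
time: 7.5
tcp_pos: [0.4864, -0.1751, 0.0742]
ee_rot: [-0.706, 0.001, -0.003, 0.708]
ft_force: [0.8, 5.0, 7.0]
width: 0.034
```

>>> jog_arm --deltas '[{"dx":0,"dy":0.05,"dz":0,"wx":0,"wy":0,"wz":0,"claw":4.8},{"dx":0,"dy":0,"dz":0,"wx":0,"wy":0,"wz":0,"claw":4.8},{"dx":0,"dy":0,"dz":0,"wx":0,"wy":0,"wz":0,"claw":4.8},{"dx":0,"dy":0,"dz":2,"wx":0,"wy":0,"wz":0,"claw":4.8},{"dx":0,"dy":0,"dz":3,"wx":0,"wy":0,"wz":0,"claw":4.8},{"dx":-0.5,"dy":-2,"dz":3,"wx":0,"wy":0,"wz":0,"claw":7},{"dx":-0.5,"dy":-3,"dz":3,"wx":0,"wy":0,"wz":0,"claw":7},{"dx":-0.5,"dy":-3,"dz":3,"wx":0,"wy":0,"wz":0,"claw":7}]'

```text
time: 8.3
tcp_pos: [0.4695, -0.2562, 0.2135]
ee_rot: [-0.707, 0.001, -0.001, 0.707]
ft_force: [0.8, 0.2, 0.2]
width: 0.0664
```

>>> jog_arm --deltas '[{"dx":-0.2,"dy":-3,"dz":2,"wx":0,"wy":0,"wz":0,"claw":7},{"dx":-0.2,"dy":-3,"dz":2,"wx":0,"wy":0,"wz":0,"claw":7},{"dx":0,"dy":-3,"dz":0,"wx":0,"wy":0,"wz":0,"claw":7},{"dx":0,"dy":-3,"dz":0,"wx":0,"wy":0,"wz":0,"claw":7},{"dx":0,"dy":-2,"dz":0,"wx":0,"wy":0,"wz":0,"claw":7},{"dx":0,"dy":-1,"dz":0,"wx":0,"wy":0,"wz":0,"claw":7},{"dx":0,"dy":0,"dz":0,"wx":0,"wy":0,"wz":0,"claw":7},{"dx":0,"dy":0,"dz":0,"wx":0,"wy":0,"wz":0,"claw":7}]'

```text
time: 9.1
tcp_pos: [0.466, -0.405, 0.2523]
ee_rot: [-0.707, 0.002, -0.001, 0.707]
ft_force: [-0.1, -0.6, -0.3]
width: 0.0701
```

```bash
python3 - <<'E'
from h import *
st,im=snap('wrist','w3');snap('top','t3')
print(st['tcp_pos'],st['width'],np.round(Ro.from_quat(st['ee_rot']).as_matrix(),3))
g=cv2.cvtColor(im,cv2.COLOR_BGR2GRAY)
E
```

```text
[ 0.46603849 -0.40495976  0.25226603] 0.07006884017387074 [[ 1.    -0.     0.004]
 [-0.004  0.001  1.   ]
 [-0.    -1.     0.001]]
```

View pics/w3.png

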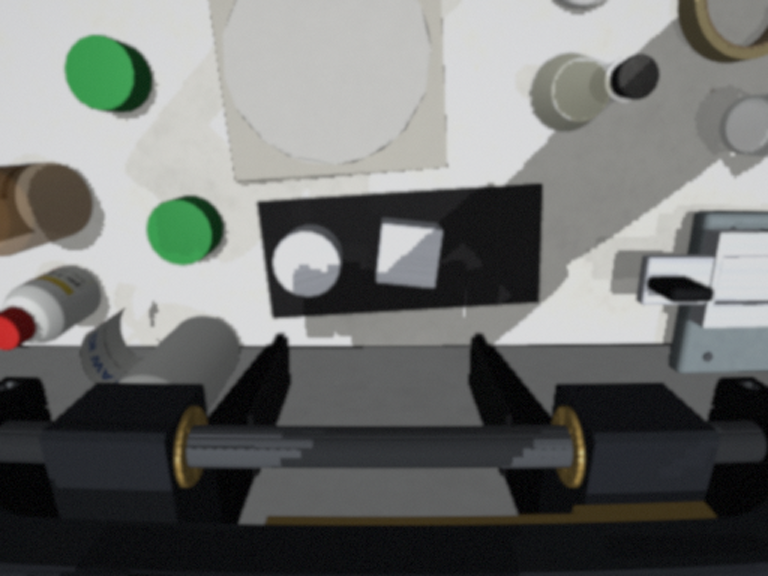

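View pics/t3.png

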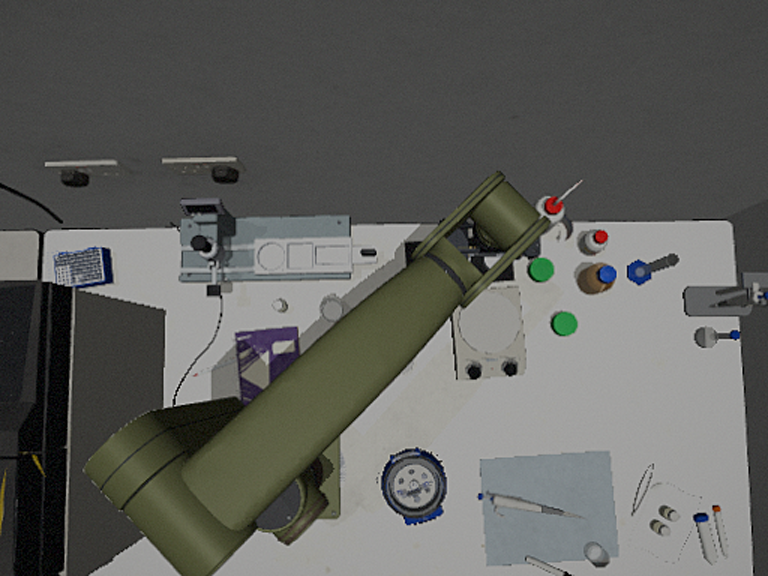

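```bash
python3 - <<'E'
from h import *
im=cv2.imread('pics/w3_raw.png');st=arm.observe()
cv2.imwrite('pics/c3.png',cv2.resize(im[120:260,90:370],None,fx=2.8,fy=2.8,interpolation=cv2.INTER_CUBIC))
M=np.zeros(im.shape[:2],np.uint8);g=cv2.cvtColor(im,cv2.COLOR_BGR2GRAY)
W=lambda p,z:np.round(plane('wrist',p,z,st),4)
for x0,x1,y0,y1 in [(178,232,145,203),(245,298,142,196)]:
    m=np.zeros_like(g);m[y0:y1,x0:x1]=(g[y0:y1,x0:x1]>95)*255
    cs=max(cv2.findContours(m,0,1)[0],key=cv2.contourArea)
    P=np.array([W(p[0]+0.0,.038)[:2] for p in cs]).astype(np.float32)
    print(cv2.contourArea(cs),cv2.minEnclosingCircle(P),cv2.minAreaRect(P*1000),P.min(0),P.max(0))
for n,p in [('bottle near',(215,325)),('bot',(238,340)),('b2',(160,385))]: print(n,W((p[0]/1.5,p[1]/1.5),0),W((p[0]/1.5,p[1]/1.5),.12))
for p in [(258,203),(542,185),(539,302),(274,317)]: print('mat',W((p[0]/1.5,p[1]/1.5),.004))
T=lambda p,z:np.round(plane('top',(p[0]/1.5,p[1]/1.5),z),4)
print(T((553,206),.2),T((553,206),.24))
E
```

```text
1534.0 ((0.4810899496078491, -0.46498993039131165), 0.028998924419283867) ((481.1499938964844, -465.10003662109375), (54.94223403930664, 57.48778533935547), 45.0) [ 0.453  -0.4932] [ 0.5092 -0.4369]
1570.0 ((0.47450000047683716, -0.38040000200271606), 0.034360479563474655) ((474.3048400878906, -380.4560852050781), (50.44500732421875, 51.26240921020508), 83.66000366210938) [ 0.4472 -0.4062] [ 0.5018 -0.3536]
bottle near [ 0.5508 -0.5602  0.    ] [ 0.5032 -0.5157  0.12  ]
bot [ 0.5663 -0.5395  0.    ] [ 0.5143 -0.501   0.12  ]
b2 [ 0.615 -0.623  0.   ] [ 0.5492 -0.5607  0.12  ]
mat [ 0.4356 -0.5091  0.004 ]
mat [ 0.4209 -0.263   0.004 ]
mat [ 0.5278 -0.256   0.004 ]
mat [ 0.5413 -0.5022  0.004 ]
[ 0.5605 -0.5613  0.2   ] [ 0.551  -0.5516  0.24  ]
```

View pics/c3.png

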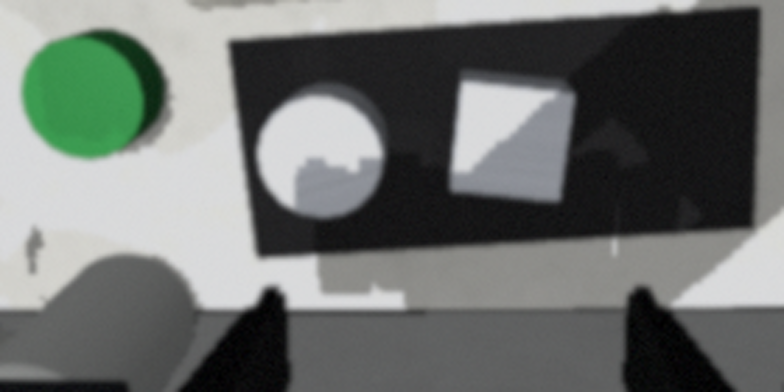

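>>> jog_arm --deltas '[{"dx":0.3,"dy":-1.2,"dz":0,"wx":0,"wy":0,"wz":-3.3,"claw":7},{"dx":0.3,"dy":-1.2,"dz":-2,"wx":0,"wy":0,"wz":-3,"claw":7},{"dx":0.3,"dy":-1.2,"dz":-3,"wx":0,"wy":0,"wz":0,"claw":7},{"dx":0.3,"dy":-1.2,"dz":-3,"wx":0,"wy":0,"wz":0,"claw":7},{"dx":0.3,"dy":-1.2,"dz":-3,"wx":0,"wy":0,"wz":0,"claw":7},{"dx":0,"dy":0,"dz":-3,"wx":0,"wy":0,"wz":0,"claw":7},{"dx":0,"dy":0,"dz":-3,"wx":0,"wy":0,"wz":0,"claw":7},{"dx":0,"dy":0,"dz":-2.3,"wx":0,"wy":0,"wz":0,"claw":7}]'

```text
time: 10.0
tcp_pos: [0.4808, -0.4641, 0.0576]
ee_rot: [-0.705, 0.041, -0.04, 0.707]
ft_force: [-0.4, 0.1, 0.7]
width: 0.0701
```

>>> jog_arm --deltas '[{"dx":0,"dy":0,"dz":-2,"wx":0,"wy":0,"wz":0,"claw":7},{"dx":0,"dy":0,"dz":-1.5,"wx":0,"wy":0,"wz":0,"claw":7},{"dx":0,"dy":0,"dz":-0.4,"wx":0,"wy":0,"wz":0,"claw":7},{"dx":0,"dy":0,"dz":0,"wx":0,"wy":0,"wz":0,"claw":6},{"dx":0,"dy":0,"dz":0,"wx":0,"wy":0,"wz":0,"claw":5},{"dx":0,"dy":0,"dz":0,"wx":0,"wy":0,"wz":0,"claw":4},{"dx":0,"dy":0,"dz":0,"wx":0,"wy":0,"wz":0,"claw":4},{"dx":0,"dy":0,"dz":0,"wx":0,"wy":0,"wz":0,"claw":4}]' --squeeze 30

```text
time: 10.8
tcp_pos: [0.4818, -0.4664, 0.0222]
ee_rot: [0.706, -0.04, 0.041, -0.705]
ft_force: [0.5, 0.9, 4.3]
width: 0.0555
```

```bash
python3 - <<'E'
from h import *
st,im=snap('wrist','w4');snap('scene','s4')
print(st['tcp_pos'],st['width'],st['ft_force'])
E
```

```text
[ 0.48180699 -0.46636379  0.02221887] 0.05554992597069411 [0.45192758 0.90086201 4.28062384]
```

View pics/w4.png

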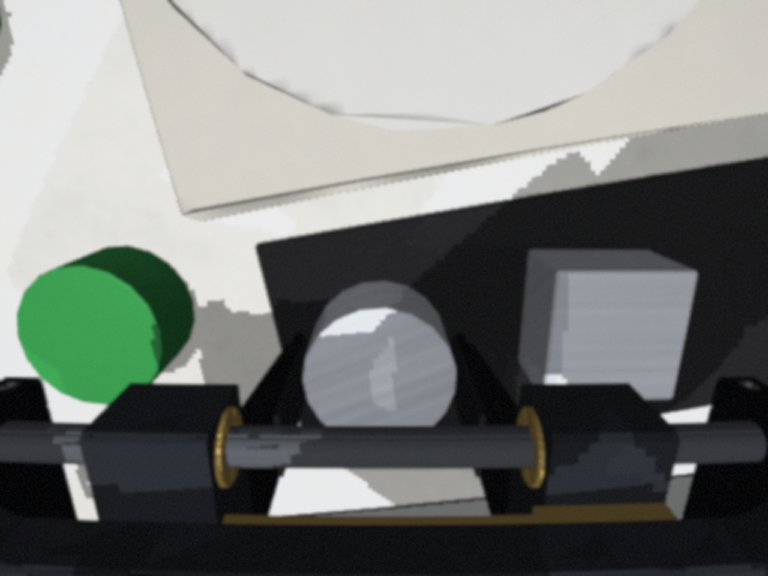

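View pics/s4.png

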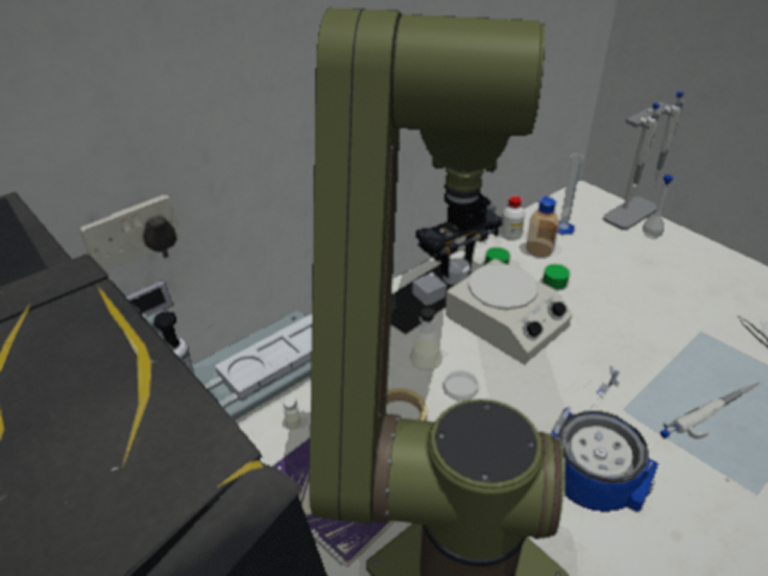

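>>> jog_arm --deltas '[{"dx":0,"dy":0,"dz":1,"wx":0,"wy":0,"wz":0,"claw":4},{"dx":0,"dy":0,"dz":2,"wx":0,"wy":0,"wz":0,"claw":4},{"dx":0,"dy":0,"dz":3,"wx":0,"wy":0,"wz":0,"claw":4},{"dx":0,"dy":0.5,"dz":3,"wx":0,"wy":0,"wz":0,"claw":4},{"dx":0,"dy":2,"dz":3,"wx":0,"wy":0,"wz":0,"claw":4},{"dx":0,"dy":3,"dz":2,"wx":0,"wy":0,"wz":0,"claw":4},{"dx":0,"dy":3.5,"dz":0,"wx":0,"wy":0,"wz":0,"claw":4},{"dx":0,"dy":3.5,"dz":0,"wx":0,"wy":0,"wz":0,"claw":4}]'

```text
time: 11.7
tcp_pos: [0.4806, -0.3399, 0.1613]
ee_rot: [0.706, -0.041, 0.041, -0.706]
ft_force: [0.3, 0.6, -1.9]
width: 0.0552
```

>>> jog_arm --deltas '[{"dx":0,"dy":4,"dz":0,"wx":0,"wy":0,"wz":1,"claw":4},{"dx":0,"dy":4,"dz":0,"wx":0,"wy":0,"wz":1,"claw":4},{"dx":0.1,"dy":4,"dz":0,"wx":0,"wy":0,"wz":1,"claw":4},{"dx":0.1,"dy":4,"dz":0,"wx":0,"wy":0,"wz":1,"claw":4},{"dx":0.1,"dy":4,"dz":0,"wx":0,"wy":0,"wz":1,"claw":4},{"dx":0.1,"dy":4,"dz":0,"wx":0,"wy":0,"wz":1,"claw":4},{"dx":0.1,"dy":3,"dz":0,"wx":0,"wy":0,"wz":0.3,"claw":4},{"dx":0,"dy":1,"dz":0,"wx":0,"wy":0,"wz":0,"claw":4}]'

```text
time: 12.5
tcp_pos: [0.4851, -0.0585, 0.16]
ee_rot: [-0.707, 0.001, -0.0, 0.707]
ft_force: [-0.5, -0.0, -2.1]
width: 0.0553
```

```bash
python3 - <<'E'
from h import *
st,im=snap('wrist','w5')
print(st['tcp_pos'],st['width'],st['ft_force'])
E
```

```text
[ 0.48509012 -0.0584863   0.16003299] 0.05532319338733105 [-0.48865892 -0.03916048 -2.09575752]
```

View pics/w5.png

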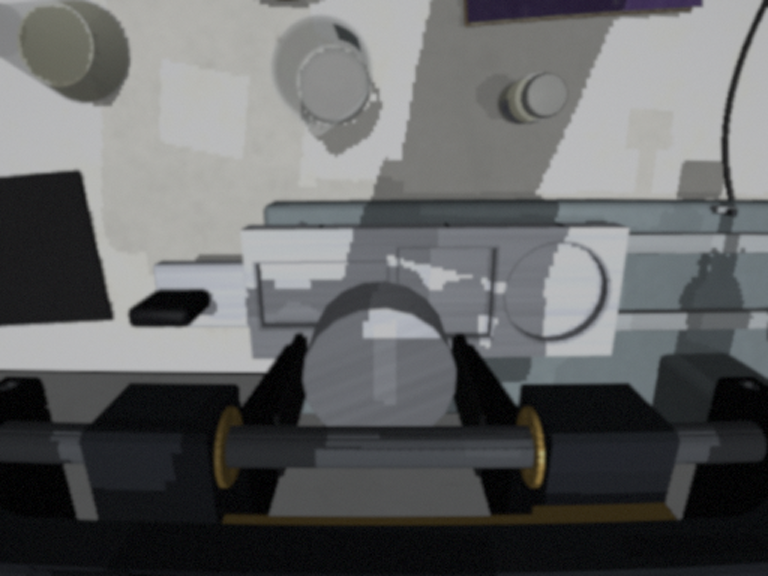

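```bash
python3 - <<'E'
from h import *
im=cv2.imread('pics/w5_raw.png');st=arm.observe()
cv2.imwrite('pics/c5.png',cv2.resize(im[140:250,155:425],None,fx=2.9,fy=2.9,interpolation=cv2.INTER_CUBIC))
W=lambda p,z:np.round(plane('wrist',(p[0]/1.5,p[1]/1.5),z,st),4)
for p in [(503,291),(608,291),(556,241),(554,341)]: print('nest',W(p,.062))
for p in [(397,248),(495,248),(491,335)]: print('sq',W(p,.062))
for p in [(303,372),(457,372),(380,310)]: print('blk',W(p,.176))
for p in [(244,228),(628,227),(613,355)]: print('plate',W(p,.062))
for p in [(134,322),(211,290),(134,305),(190,325)]: print('fin',W(p,.098))
E
```

```text
nest [0.4876 0.015  0.062 ]
nest [0.4878 0.078  0.062 ]
nest [0.4577 0.0435 0.062 ]
nest [0.5197 0.0488 0.062 ]
sq [ 0.4617 -0.0475  0.062 ]
sq [0.4618 0.0086 0.062 ]
sq [0.5155 0.0098 0.062 ]
blk [ 0.4813 -0.0849  0.176 ]
blk [ 0.4815 -0.0302  0.176 ]
blk [ 0.458  -0.0575  0.176 ]
plate [ 0.4498 -0.1341  0.062 ]
plate [0.4495 0.0846 0.062 ]
plate [0.5295 0.0871 0.062 ]
fin [ 0.4927 -0.1864  0.098 ]
fin [ 0.4752 -0.1434  0.098 ]
fin [ 0.4832 -0.185   0.098 ]
fin [ 0.4943 -0.1566  0.098 ]
```

View pics/c5.png

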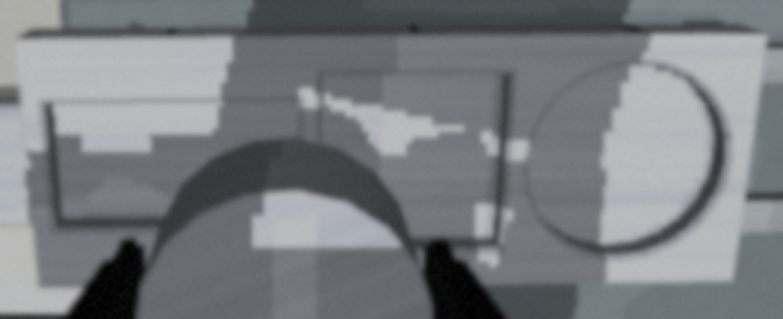

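```bash
python3 - <<'E'
from h import *
# outlet in both top and scene: left outlet (top 82,165 /1.5), scene outlet? triangulate right outlet corner/knob
def tri(a,b):
    o1,d1=ray('top',(a[0]/1.5,a[1]/1.5));o2,d2=ray('scene',(b[0]/1.5,b[1]/1.5))
    d1/=np.linalg.norm(d1);d2/=np.linalg.norm(d2)
    A=np.stack([d1,-d2],1);s=np.linalg.lstsq(A,o2-o1,rcond=None)[0]
    p,q=o1+s[0]*d1,o2+s[1]*d2;return np.round((p+q)/2,3),np.round(np.linalg.norm(p-q),4)
# black plug of right or left outlet in scene (160,235)
for a in [(224,174),(75,178)]: print(a,tri(a,(160,235)))
for a in [(239,160),(164,160),(117,163),(46,163)]:
    for b in [(173,199),(84,228)]: print(a,b,tri(a,b))
# knob check
print('knob',tri((202,242),(166,322)))
o=arm.observe();print(o['qpos'])
E
```

```text
(224, 174) (array([0.61 , 0.095, 0.296]), np.float64(0.0013))
(75, 178) (array([0.491, 0.218, 0.46 ]), np.float64(0.1979))
(239, 160) (173, 199) (array([0.624, 0.055, 0.34 ]), np.float64(0.0003))
(239, 160) (84, 228) (array([0.673, 0.128, 0.282]), np.float64(0.1233))
(164, 160) (173, 199) (array([0.568, 0.125, 0.414]), np.float64(0.1057))
(164, 160) (84, 228) (array([0.626, 0.197, 0.346]), np.float64(0.0005))
(117, 163) (173, 199) (array([0.529, 0.163, 0.463]), np.float64(0.1612))
(117, 163) (84, 228) (array([0.587, 0.233, 0.394]), np.float64(0.0671))
(46, 163) (173, 199) (array([0.479, 0.21 , 0.532]), np.float64(0.2391))
(46, 163) (84, 228) (array([0.536, 0.28 , 0.465]), np.float64(0.16))
knob (array([0.491, 0.157, 0.228]), np.float64(0.0018))
[-2.30066404e-01 -1.99810434e-01  2.05778820e+00  4.80699758e-04
  1.28496585e+00 -1.79919202e+00]
```

```bash
python3 - <<'E'
import cv2
im=cv2.imread('pics/s4_raw.png')
cv2.imwrite('pics/c6.png',cv2.resize(im[110:300,40:250],None,fx=3,fy=3,interpolation=cv2.INTER_CUBIC))
E
```

```text
(no output)
```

View pics/c6.png

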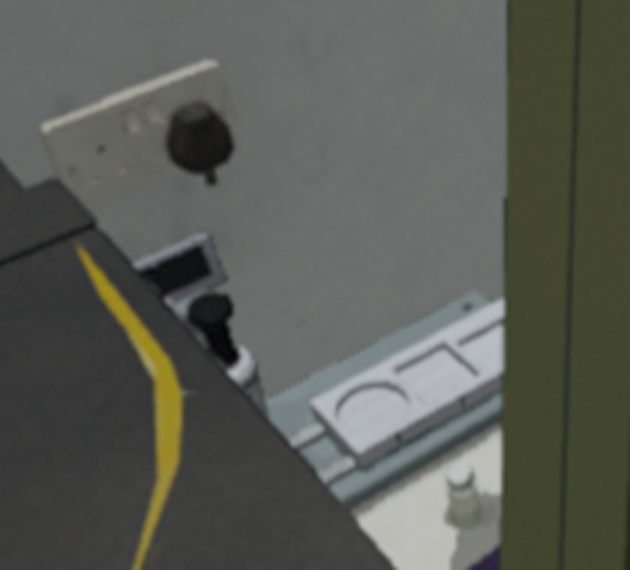

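Round nest centre ≈ (.488, .046). With jaws along y, the gripper body would touch the barrel, so I turn the tool +70° while moving there. The wall is at x≈.63, so it is clear.

>>> jog_arm --deltas '[{"dx":0,"dy":0.5,"dz":0,"wx":0,"wy":0,"wz":7,"claw":4},{"dx":0,"dy":0.5,"dz":0,"wx":0,"wy":0,"wz":8,"claw":4},{"dx":0,"dy":0.7,"dz":0,"wx":0,"wy":0,"wz":8,"claw":4},{"dx":0,"dy":0.7,"dz":0,"wx":0,"wy":0,"wz":8,"claw":4},{"dx":0,"dy":1,"dz":0,"wx":0,"wy":0,"wz":8,"claw":4},{"dx":0,"dy":1,"dz":0,"wx":0,"wy":0,"wz":8,"claw":4},{"dx":0,"dy":1,"dz":0,"wx":0,"wy":0,"wz":8,"claw":4},{"dx":0,"dy":1,"dz":0,"wx":0,"wy":0,"wz":8,"claw":4}]'

```text
time: 13.35
tcp_pos: [0.4859, 0.0021, 0.1603]
ee_rot: [0.603, 0.369, -0.37, -0.603]
ft_force: [0.2, 0.2, -1.8]
width: 0.055
```

>>> jog_arm --deltas '[{"dx":0,"dy":1,"dz":0,"wx":0,"wy":0,"wz":7,"claw":4},{"dx":0.1,"dy":1,"dz":0,"wx":0,"wy":0,"wz":0,"claw":4},{"dx":0.1,"dy":1,"dz":-1,"wx":0,"wy":0,"wz":0,"claw":4},{"dx":0,"dy":0.9,"dz":-1.5,"wx":0,"wy":0,"wz":0,"claw":4},{"dx":0,"dy":0,"dz":-1.5,"wx":0,"wy":0,"wz":0,"claw":4},{"dx":0,"dy":0,"dz":-1.5,"wx":0,"wy":0,"wz":0,"claw":4},{"dx":0,"dy":0,"dz":-1,"wx":0,"wy":0,"wz":0,"claw":4},{"dx":0,"dy":0,"dz":0,"wx":0,"wy":0,"wz":0,"claw":4}]'

```text
time: 14.15
tcp_pos: [0.4862, 0.042, 0.0929]
ee_rot: [-0.579, -0.403, 0.406, 0.581]
ft_force: [-0.6, -0.5, -1.5]
width: 0.0553
```

```bash
python3 - <<'E'
from h import *
st,im=snap('wrist','w6')
print(st['tcp_pos'],st['width'],st['ft_force'],st['qpos'])
E
```

```text
[0.48620726 0.0420238  0.09291986] 0.055271049760986624 [-0.58060497 -0.47805806 -1.46933789] [-2.37672660e-02 -1.26316423e-01  2.11379832e+00 -1.24540664e-04
  1.15895316e+00 -2.81115391e+00]
```

View pics/w6.png

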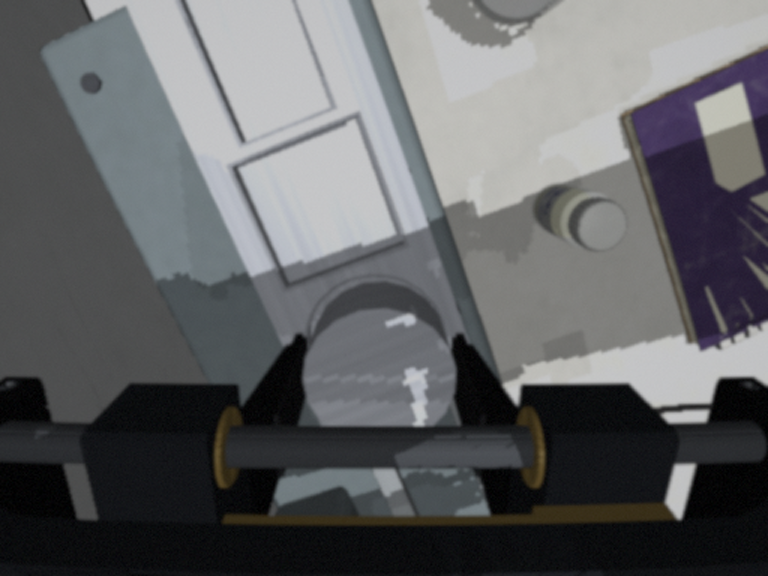

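```bash
python3 - <<'E'
from h import *
st=arm.observe()
W=lambda p,z:plane('wrist',(p[0]/1.5,p[1]/1.5),z,st)
c=[W(p,.062) for p in [(234,168),(358,115),(404,240),(289,284)]]
print(np.round(c,4),np.mean(c,0))
# block top circle: left (303,375), right(457,375), top (380,310)
for p in [(302,372),(458,372),(380,309)]: print(np.round(W(p,.0929+.0158),4))
a=W((302,372),.1087);b=W((458,372),.1087);t=W((380,309),.1087);m=(a+b)/2;u=m-t
print('centre',t+u/np.linalg.norm(u)*.028)
E
```

```text
[[ 0.5179 -0.0453  0.062 ]
 [ 0.4626 -0.0466  0.062 ]
 [ 0.4624  0.0077  0.062 ]
 [ 0.5164  0.0086  0.062 ]] [ 0.48981573 -0.01887823  0.062     ]
[0.5118 0.0305 0.1087]
[0.4593 0.05   0.1087]
[0.4773 0.0177 0.1087]
centre [0.48696797 0.04398647 0.1087    ]
```

>>> jog_arm --deltas '[{"dx":0.2,"dy":0.33,"dz":0,"wx":0,"wy":0,"wz":0,"claw":4},{"dx":0,"dy":0,"dz":-0.4,"wx":0,"wy":0,"wz":0,"claw":4},{"dx":0,"dy":0,"dz":-0.4,"wx":0,"wy":0,"wz":0,"claw":4},{"dx":0,"dy":0,"dz":-0.4,"wx":0,"wy":0,"wz":0,"claw":4},{"dx":0,"dy":0,"dz":-0.4,"wx":0,"wy":0,"wz":0,"claw":4},{"dx":0,"dy":0,"dz":-0.3,"wx":0,"wy":0,"wz":0,"claw":4},{"dx":0,"dy":0,"dz":-0.3,"wx":0,"wy":0,"wz":0,"claw":4},{"dx":0,"dy":0,"dz":0,"wx":0,"wy":0,"wz":0,"claw":4}]'

```text
time: 15.0
tcp_pos: [0.4896, 0.0455, 0.073]
ee_rot: [-0.58, -0.404, 0.405, 0.58]
ft_force: [-0.1, 0.8, -2.6]
width: 0.0557
```

```bash
python3 - <<'E'
from h import *
st,im=snap('wrist','w7')
print(st['tcp_pos'],st['width'],st['ft_force'])
E
```

```text
[0.4895953  0.04552975 0.07304052] 0.05573712243069018 [-0.09228494  0.82946809 -2.56577244]
```

View pics/w7.png

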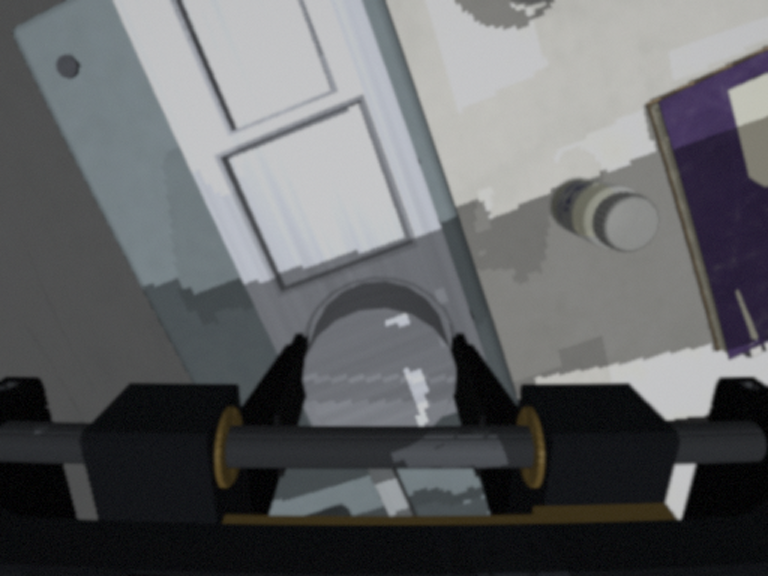

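>>> jog_arm --deltas '[{"dx":0,"dy":0,"dz":-0.2,"wx":0,"wy":0,"wz":0,"claw":4},{"dx":0,"dy":0,"dz":-0.15,"wx":0,"wy":0,"wz":0,"claw":4},{"dx":0,"dy":0,"dz":0,"wx":0,"wy":0,"wz":0,"claw":7},{"dx":0,"dy":0,"dz":0,"wx":0,"wy":0,"wz":0,"claw":7},{"dx":0,"dy":0,"dz":0,"wx":0,"wy":0,"wz":0,"claw":7},{"dx":0,"dy":0,"dz":1,"wx":0,"wy":0,"wz":0,"claw":7},{"dx":0,"dy":0,"dz":2,"wx":0,"wy":0,"wz":0,"claw":7},{"dx":0,"dy":0,"dz":2,"wx":0,"wy":0,"wz":0,"claw":7}]'

```text
time: 15.85
tcp_pos: [0.4899, 0.0455, 0.1212]
ee_rot: [-0.58, -0.404, 0.404, 0.58]
ft_force: [-0.1, -0.2, -0.9]
width: 0.0699
```

>>> jog_arm --deltas '[{"dx":0,"dy":-2,"dz":3,"wx":0,"wy":0,"wz":0,"claw":7},{"dx":0,"dy":-4,"dz":1,"wx":0,"wy":0,"wz":-8,"claw":7},{"dx":0,"dy":-4,"dz":0,"wx":0,"wy":0,"wz":-8,"claw":7},{"dx":0,"dy":-4,"dz":0,"wx":0,"wy":0,"wz":-8,"claw":7},{"dx":-0.3,"dy":-4,"dz":0,"wx":0,"wy":0,"wz":-8,"claw":7},{"dx":-0.3,"dy":-4,"dz":0,"wx":0,"wy":0,"wz":-8,"claw":7},{"dx":-0.3,"dy":-4,"dz":1,"wx":0,"wy":0,"wz":-8,"claw":7},{"dx":-0.3,"dy":-4,"dz":1,"wx":0,"wy":0,"wz":-8,"claw":7}]'

```text
time: 16.65
tcp_pos: [0.4776, -0.2561, 0.1811]
ee_rot: [0.702, 0.083, -0.082, -0.702]
ft_force: [0.7, 0.7, 0.9]
width: 0.0699
```

>>> jog_arm --deltas '[{"dx":0,"dy":-3,"dz":1,"wx":0,"wy":0,"wz":-8,"claw":7},{"dx":0,"dy":-3,"dz":1,"wx":0,"wy":0,"wz":-6,"claw":7},{"dx":0,"dy":-3,"dz":1,"wx":0,"wy":0,"wz":-6.3,"claw":7},{"dx":0,"dy":-2,"dz":0,"wx":0,"wy":0,"wz":0,"claw":7},{"dx":0,"dy":-2,"dz":0,"wx":0,"wy":0,"wz":0,"claw":7},{"dx":0,"dy":0,"dz":0,"wx":0,"wy":0,"wz":0,"claw":7},{"dx":0,"dy":0,"dz":0,"wx":0,"wy":0,"wz":0,"claw":7},{"dx":0,"dy":0,"dz":0,"wx":0,"wy":0,"wz":0,"claw":7}]'

```text
time: 17.45
tcp_pos: [0.478, -0.3834, 0.2095]
ee_rot: [-0.706, 0.04, -0.04, 0.706]
ft_force: [0.1, 0.1, -0.0]
width: 0.0699
```

```bash
python3 - <<'E'
from h import *
st,im=snap('wrist','w8')
print(st['tcp_pos'],st['width'],np.degrees(st['qpos'][0]-st['qpos'][5]))
E
```

```text
[ 0.47796461 -0.38338964  0.20948221] 0.06988636972617454 83.52885665795088
```

View pics/w8.png

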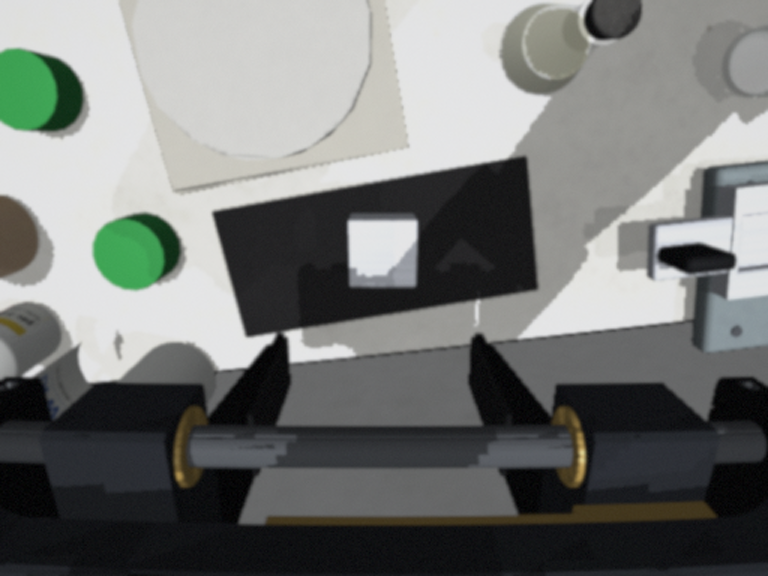

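```bash
python3 - <<'E'
from h import *
im=cv2.imread('pics/w8_raw.png');st=arm.observe();g=cv2.cvtColor(im,cv2.COLOR_BGR2GRAY)
m=np.zeros_like(g);m[138:200,225:285]=(g[138:200,225:285]>95)*255
cs=max(cv2.findContours(m,0,1)[0],key=cv2.contourArea)
P=np.array([plane('wrist',p[0],.038,st)[:2] for p in cs]).astype(np.float32)
print(cv2.minAreaRect(P*1000))
E
```

```text
((474.0011901855469, -380.20135498046875), (50.89677429199219, 50.349056243896484), 83.47130584716797)
```

>>> jog_arm --deltas '[{"dx":-0.2,"dy":0.2,"dz":-2,"wx":0,"wy":0,"wz":0,"claw":7},{"dx":-0.2,"dy":0.13,"dz":-3,"wx":0,"wy":0,"wz":0,"claw":7},{"dx":0,"dy":0,"dz":-3,"wx":0,"wy":0,"wz":0,"claw":7},{"dx":0,"dy":0,"dz":-3,"wx":0,"wy":0,"wz":0,"claw":7},{"dx":0,"dy":0,"dz":-3,"wx":0,"wy":0,"wz":0,"claw":7},{"dx":0,"dy":0,"dz":-2,"wx":0,"wy":0,"wz":0,"claw":7},{"dx":0,"dy":0,"dz":-2,"wx":0,"wy":0,"wz":0,"claw":7},{"dx":0,"dy":0,"dz":-1,"wx":0,"wy":0,"wz":0,"claw":7}]'

```text
time: 18.3
tcp_pos: [0.4732, -0.3793, 0.018]
ee_rot: [-0.705, 0.041, -0.039, 0.707]
ft_force: [1.0, 0.1, -0.8]
width: 0.0698
```

>>> jog_arm --deltas '[{"dx":0,"dy":0,"dz":0,"wx":0,"wy":0,"wz":0,"claw":6},{"dx":0,"dy":0,"dz":0,"wx":0,"wy":0,"wz":0,"claw":5},{"dx":0,"dy":0,"dz":0,"wx":0,"wy":0,"wz":0,"claw":4},{"dx":0,"dy":0,"dz":0,"wx":0,"wy":0,"wz":0,"claw":4},{"dx":0,"dy":0,"dz":0,"wx":0,"wy":0,"wz":0,"claw":4},{"dx":0,"dy":0,"dz":0,"wx":0,"wy":0,"wz":0,"claw":4},{"dx":0,"dy":0,"dz":0.5,"wx":0,"wy":0,"wz":0,"claw":4},{"dx":0,"dy":0,"dz":1,"wx":0,"wy":0,"wz":0,"claw":4}]' --squeeze 30

```text
time: 19.1
tcp_pos: [0.4728, -0.3803, 0.034]
ee_rot: [-0.705, 0.041, -0.04, 0.707]
ft_force: [0.2, 0.7, -1.9]
width: 0.05
```

>>> jog_arm --deltas '[{"dx":0,"dy":0,"dz":3,"wx":0,"wy":0,"wz":0,"claw":4},{"dx":0,"dy":0,"dz":3,"wx":0,"wy":0,"wz":0,"claw":4},{"dx":0,"dy":1,"dz":3,"wx":0,"wy":0,"wz":1,"claw":4},{"dx":0.2,"dy":3,"dz":3,"wx":0,"wy":0,"wz":1,"claw":4},{"dx":0.2,"dy":4,"dz":0.6,"wx":0,"wy":0,"wz":1,"claw":4},{"dx":0.2,"dy":4,"dz":0,"wx":0,"wy":0,"wz":1,"claw":4},{"dx":0.2,"dy":4,"dz":0,"wx":0,"wy":0,"wz":1,"claw":4},{"dx":0.2,"dy":4,"dz":0,"wx":0,"wy":0,"wz":1,"claw":4}]'

```text
time: 19.9
tcp_pos: [0.4835, -0.1797, 0.1614]
ee_rot: [0.707, -0.003, 0.003, -0.707]
ft_force: [0.4, 0.2, -1.5]
width: 0.0498
```

>>> jog_arm --deltas '[{"dx":0.2,"dy":4,"dz":0,"wx":0,"wy":0,"wz":0.5,"claw":4},{"dx":0.2,"dy":4,"dz":0,"wx":0,"wy":0,"wz":0,"claw":4},{"dx":0.2,"dy":3,"dz":0,"wx":0,"wy":0,"wz":0,"claw":4},{"dx":0,"dy":2.5,"dz":0,"wx":0,"wy":0,"wz":0,"claw":4},{"dx":0,"dy":2.6,"dz":-1,"wx":0,"wy":0,"wz":0,"claw":4},{"dx":0,"dy":0,"dz":-2,"wx":0,"wy":0,"wz":0,"claw":4},{"dx":0,"dy":0,"dz":-2,"wx":0,"wy":0,"wz":0,"claw":4},{"dx":0,"dy":0,"dz":-2,"wx":0,"wy":0,"wz":0,"claw":4}]'

```text
time: 20.7
tcp_pos: [0.4897, -0.0199, 0.0907]
ee_rot: [0.707, -0.0, 0.0, -0.707]
ft_force: [-0.2, -1.0, -2.6]
width: 0.0497
```

```bash
python3 - <<'E'
from h import *
st,im=snap('wrist','w9')
print(st['tcp_pos'],st['width'],np.degrees(st['qpos'][0]-st['qpos'][5]))
E
```

```text
[ 0.48974345 -0.01988694  0.09072378] 0.04967669035414799 89.97522324762089
```

View pics/w9.png

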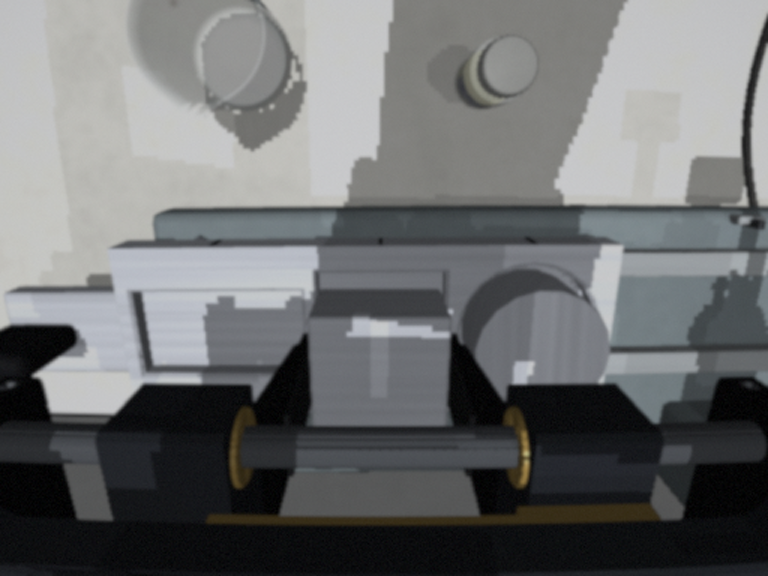

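The fingers next to the round block would be too tight with jaws along y (about 0 mm). I raise, turn -90° (the block is square) and place with jaws along x.

>>> jog_arm --deltas '[{"dx":0,"dy":0,"dz":3,"wx":0,"wy":0,"wz":0,"claw":4},{"dx":0,"dy":0,"dz":1,"wx":0,"wy":0,"wz":-8,"claw":4},{"dx":0,"dy":0,"dz":0,"wx":0,"wy":0,"wz":-8,"claw":4},{"dx":0,"dy":0,"dz":0,"wx":0,"wy":0,"wz":-8,"claw":4},{"dx":0,"dy":0,"dz":0,"wx":0,"wy":0,"wz":-8,"claw":4},{"dx":0,"dy":0,"dz":0,"wx":0,"wy":0,"wz":-8,"claw":4},{"dx":0,"dy":0,"dz":0,"wx":0,"wy":0,"wz":-8,"claw":4},{"dx":0,"dy":0,"dz":0,"wx":0,"wy":0,"wz":-8,"claw":4}]'

```text
time: 21.55
tcp_pos: [0.4899, -0.0203, 0.1318]
ee_rot: [0.623, -0.334, 0.334, -0.623]
ft_force: [-0.6, -0.0, -1.8]
width: 0.0499
```

>>> jog_arm --deltas '[{"dx":0,"dy":0,"dz":0,"wx":0,"wy":0,"wz":-8,"claw":4},{"dx":0,"dy":0,"dz":0,"wx":0,"wy":0,"wz":-8,"claw":4},{"dx":0,"dy":0,"dz":0,"wx":0,"wy":0,"wz":-8,"claw":4},{"dx":0,"dy":0,"dz":0,"wx":0,"wy":0,"wz":-8,"claw":4},{"dx":0,"dy":0,"dz":-1,"wx":0,"wy":0,"wz":-2,"claw":4},{"dx":0,"dy":0,"dz":-2,"wx":0,"wy":0,"wz":0,"claw":4},{"dx":0,"dy":0,"dz":-1,"wx":0,"wy":0,"wz":0,"claw":4},{"dx":0,"dy":0,"dz":0,"wx":0,"wy":0,"wz":0,"claw":4}]'

```text
time: 22.35
tcp_pos: [0.4884, -0.02, 0.0896]
ee_rot: [-0.501, 0.501, -0.499, 0.499]
ft_force: [0.1, 0.5, -2.2]
width: 0.0497
```

```bash
python3 - <<'E'
from h import *
st,im=snap('wrist','w10')
print(st['tcp_pos'],st['width'],np.degrees(st['qpos'][0]-st['qpos'][5]))
E
```

```text
[ 0.48844738 -0.02004336  0.08963757] 0.04966004328038641 -0.0671573622559841
```

View pics/w10.png

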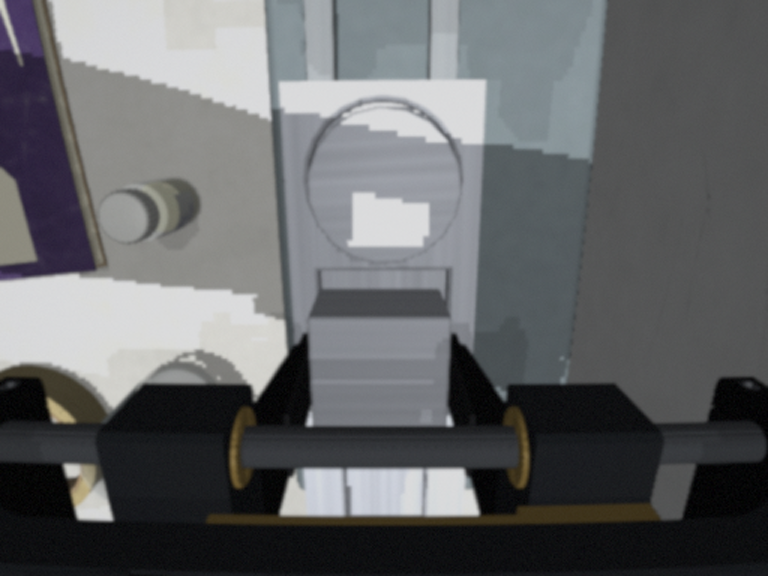

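```bash
python3 - <<'E'
from h import *
st=arm.observe()
W=lambda p,z:np.round(plane('wrist',(p[0]/1.5,p[1]/1.5),z,st),4)
z=st['tcp_pos'][2]
print('nest',W((318,268),.062),W((450,268),.062))
for zz in (.0187,.015): print('under',W((318,290),z-zz),W((444,290),z-zz),'top',W((309,318),z-zz+.034),W((451,318),z-zz+.034))
# round
print('round blk',W((384,108),.086),W((306,180),.086),W((462,180),.086))
E
```

```text
nest [0.4628 0.0102 0.062 ] [0.5192 0.0101 0.062 ]
under [0.4638 0.0035 0.072 ] [0.5156 0.0034 0.072 ] top [0.4649 0.0041 0.106 ] [0.5137 0.0041 0.106 ]
under [0.4643 0.0047 0.0757] [0.5151 0.0046 0.0757] top [0.4655 0.0056 0.1097] [0.5131 0.0055 0.1097]
round blk [0.4908 0.0735 0.086 ] [0.4629 0.0491 0.086 ] [0.5187 0.049  0.086 ]
```

>>> jog_arm --deltas '[{"dx":0.15,"dy":0.22,"dz":0,"wx":0,"wy":0,"wz":0,"claw":4},{"dx":0,"dy":0,"dz":-0.3,"wx":0,"wy":0,"wz":0,"claw":4},{"dx":0,"dy":0,"dz":-0.4,"wx":0,"wy":0,"wz":0,"claw":4},{"dx":0,"dy":0,"dz":-0.4,"wx":0,"wy":0,"wz":0,"claw":4},{"dx":0,"dy":0,"dz":-0.4,"wx":0,"wy":0,"wz":0,"claw":4},{"dx":0,"dy":0,"dz":-0.3,"wx":0,"wy":0,"wz":0,"claw":4},{"dx":0,"dy":0,"dz":-0.2,"wx":0,"wy":0,"wz":0,"claw":4},{"dx":0,"dy":0,"dz":0,"wx":0,"wy":0,"wz":0,"claw":4}]'

```text
time: 23.2
tcp_pos: [0.4912, -0.0179, 0.0707]
ee_rot: [-0.5, 0.501, -0.5, 0.5]
ft_force: [0.2, -0.2, -1.5]
width: 0.0498
```

>>> jog_arm --deltas '[{"dx":0,"dy":0,"dz":-0.1,"wx":0,"wy":0,"wz":0,"claw":4},{"dx":0,"dy":0,"dz":-0.1,"wx":0,"wy":0,"wz":0,"claw":4},{"dx":0,"dy":0,"dz":0,"wx":0,"wy":0,"wz":0,"claw":4},{"dx":0,"dy":0,"dz":0,"wx":0,"wy":0,"wz":0,"claw":4},{"dx":0,"dy":0,"dz":0,"wx":0,"wy":0,"wz":0,"claw":4},{"dx":0,"dy":0,"dz":0,"wx":0,"wy":0,"wz":0,"claw":4},{"dx":0,"dy":0,"dz":0,"wx":0,"wy":0,"wz":0,"claw":4},{"dx":0,"dy":0,"dz":0,"wx":0,"wy":0,"wz":0,"claw":4}]'

```text
time: 24.0
tcp_pos: [0.4918, -0.018, 0.0697]
ee_rot: [0.5, -0.5, 0.5, -0.5]
ft_force: [-2.3, 0.0, 6.4]
width: 0.05
```

```bash
python3 - <<'E'
from h import *
st,im=snap('wrist','w11')
print(st['tcp_pos'],st['width'],st['ft_force'])
E
```

```text
[ 0.4917649  -0.01795648  0.06974538] 0.050023440391137264 [-2.2982764   0.02859172  6.38395985]
```

View pics/w11.png

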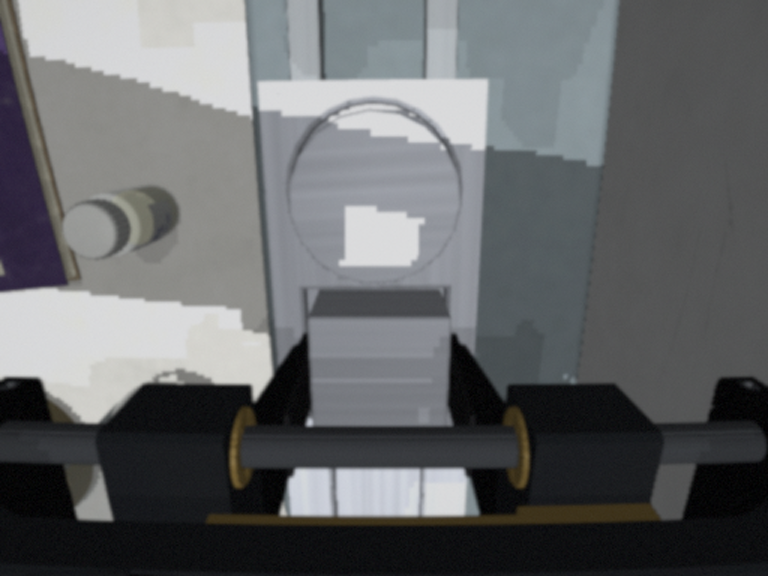

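>>> jog_arm --deltas '[{"dx":0,"dy":0,"dz":0,"wx":0,"wy":0,"wz":0,"claw":5.5},{"dx":0,"dy":0,"dz":0,"wx":0,"wy":0,"wz":0,"claw":7},{"dx":0,"dy":0,"dz":0,"wx":0,"wy":0,"wz":0,"claw":7},{"dx":0,"dy":0,"dz":1,"wx":0,"wy":0,"wz":0,"claw":7},{"dx":0,"dy":0,"dz":2,"wx":0,"wy":0,"wz":0,"claw":7},{"dx":0,"dy":0,"dz":3,"wx":0,"wy":0,"wz":0,"claw":7},{"dx":0,"dy":-3,"dz":3,"wx":0,"wy":0,"wz":0,"claw":4.8},{"dx":0,"dy":-4,"dz":1,"wx":0,"wy":0,"wz":0,"claw":4.8}]'

```text
time: 24.85
tcp_pos: [0.4937, -0.0882, 0.1739]
ee_rot: [-0.499, 0.497, -0.502, 0.502]
ft_force: [1.0, 0.0, 0.6]
width: 0.059
```

```bash
python3 - <<'E'
from h import *
st,im=snap('wrist','w12')
print(st['tcp_pos'],st['width'],st['ft_force'])
E
```

```text
[ 0.4936607  -0.08822381  0.1739253 ] 0.05898338675725674 [1.0405591  0.03273734 0.58609218]
```

View pics/w12.png

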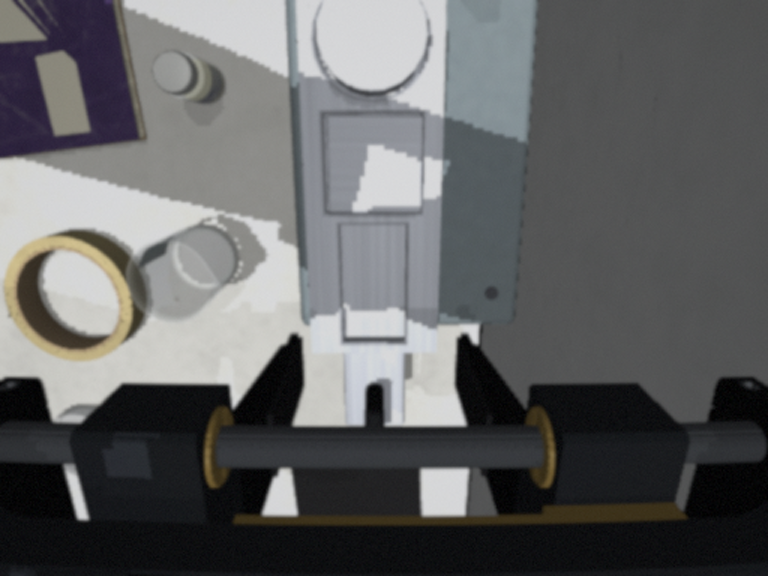

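```bash
python3 - <<'E'
from h import *
st=arm.observe();im=cv2.imread('pics/w12_raw.png')
W=lambda p,z:np.round(plane('wrist',(p[0]/1.5,p[1]/1.5),z,st),4)
print(W((375,385),.098),W((324,114),.086),W((423,212),.086),W((373,34),.086))
cv2.imwrite('pics/c12.png',cv2.resize(im[0:160,190:310],None,fx=4,fy=4,interpolation=cv2.INTER_CUBIC)[:600])
E
```

```text
[ 0.4916 -0.1466  0.098 ] [0.4664 0.0014 0.086 ] [ 0.518 -0.049  0.086] [0.4916 0.0389 0.086 ]
```

View pics/c12.png

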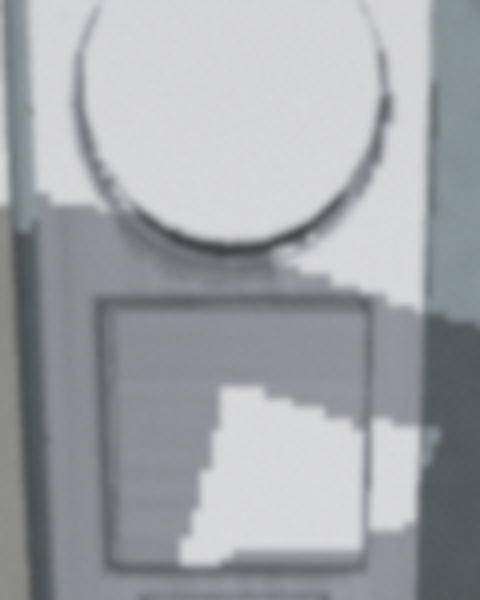

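>>> jog_arm --deltas '[{"dx":-0.4,"dy":-3,"dz":0,"wx":0,"wy":0,"wz":0,"claw":4.8},{"dx":0,"dy":-3,"dz":0,"wx":0,"wy":0,"wz":0,"claw":4.8},{"dx":0,"dy":-2.7,"dz":-2,"wx":0,"wy":0,"wz":0,"claw":4.8},{"dx":0,"dy":0,"dz":-3,"wx":0,"wy":0,"wz":0,"claw":4.8},{"dx":0,"dy":0,"dz":-2,"wx":0,"wy":0,"wz":0,"claw":4.8},{"dx":0,"dy":0,"dz":-2,"wx":0,"wy":0,"wz":0,"claw":4.8},{"dx":0,"dy":0,"dz":-1.1,"wx":0,"wy":0,"wz":0,"claw":4.8},{"dx":0,"dy":0,"dz":0,"wx":0,"wy":0,"wz":0,"claw":4.8}]'

```text
time: 25.7
tcp_pos: [0.4864, -0.1743, 0.0666]
ee_rot: [-0.5, 0.501, -0.499, 0.499]
ft_force: [-0.7, -0.1, 0.9]
width: 0.0476
```

>>> jog_arm --deltas '[{"dx":0,"dy":0,"dz":0,"wx":0,"wy":0,"wz":0,"claw":3},{"dx":0,"dy":0,"dz":0,"wx":0,"wy":0,"wz":0,"claw":2},{"dx":0,"dy":0,"dz":0,"wx":0,"wy":0,"wz":0,"claw":1},{"dx":0,"dy":0,"dz":0,"wx":0,"wy":0,"wz":0,"claw":0.8},{"dx":0,"dy":0,"dz":0,"wx":0,"wy":0,"wz":0,"claw":0.8},{"dx":0,"dy":0,"dz":0,"wx":0,"wy":0,"wz":0,"claw":0.8},{"dx":0,"dy":0,"dz":0,"wx":0,"wy":0,"wz":0,"claw":0.8},{"dx":0,"dy":0,"dz":0,"wx":0,"wy":0,"wz":0,"claw":0.8}]' --squeeze 25

```text
time: 26.5
tcp_pos: [0.4915, -0.1752, 0.069]
ee_rot: [0.498, -0.497, 0.503, -0.502]
ft_force: [14.5, 0.5, -8.2]
width: 0.0121
```

>>> jog_arm --deltas '[{"dx":0.4,"dy":0,"dz":0,"wx":0,"wy":0,"wz":0,"claw":0.8},{"dx":0,"dy":0,"dz":0,"wx":0,"wy":0,"wz":0,"claw":0.8},{"dx":0,"dy":0.5,"dz":0,"wx":0,"wy":0,"wz":0,"claw":0.8},{"dx":0,"dy":1,"dz":0,"wx":0,"wy":0,"wz":0,"claw":0.8},{"dx":0,"dy":1.2,"dz":0,"wx":0,"wy":0,"wz":0,"claw":0.8},{"dx":0,"dy":1.2,"dz":0,"wx":0,"wy":0,"wz":0,"claw":0.8},{"dx":0,"dy":1.2,"dz":0,"wx":0,"wy":0,"wz":0,"claw":0.8},{"dx":0,"dy":1.2,"dz":0,"wx":0,"wy":0,"wz":0,"claw":0.8}]'

```text
time: 27.3
tcp_pos: [0.4909, -0.1124, 0.0689]
ee_rot: [0.501, -0.5, 0.5, -0.499]
ft_force: [-5.1, -2.5, 6.5]
width: 0.0121
```

>>> jog_arm --deltas '[{"dx":0,"dy":1.2,"dz":0,"wx":0,"wy":0,"wz":0,"claw":0.8},{"dx":0,"dy":1.2,"dz":0,"wx":0,"wy":0,"wz":0,"claw":0.8},{"dx":0,"dy":1.2,"dz":0,"wx":0,"wy":0,"wz":0,"claw":0.8},{"dx":0,"dy":1,"dz":0,"wx":0,"wy":0,"wz":0,"claw":0.8},{"dx":0,"dy":0.3,"dz":0,"wx":0,"wy":0,"wz":0,"claw":0.8},{"dx":0,"dy":0,"dz":0,"wx":0,"wy":0,"wz":0,"claw":0.8},{"dx":0,"dy":0,"dz":0,"wx":0,"wy":0,"wz":0,"claw":0.8},{"dx":0,"dy":0,"dz":0,"wx":0,"wy":0,"wz":0,"claw":0.8}]'

```text
time: 28.1
tcp_pos: [0.4906, -0.0624, 0.0689]
ee_rot: [-0.5, 0.501, -0.499, 0.499]
ft_force: [-6.9, 1.1, 8.9]
width: 0.012
```

```bash
python3 - <<'E'
from h import *
st,im=snap('wrist','w13')
snap('top','t13',(100,110,300,230),4)
print(st['tcp_pos'],st['width'],st['ft_force'])
E
```

```text
[ 0.4905702  -0.06237751  0.06887499] 0.01203774319837301 [-6.94119758  1.11483263  8.94402346]
```

View pics/w13.png

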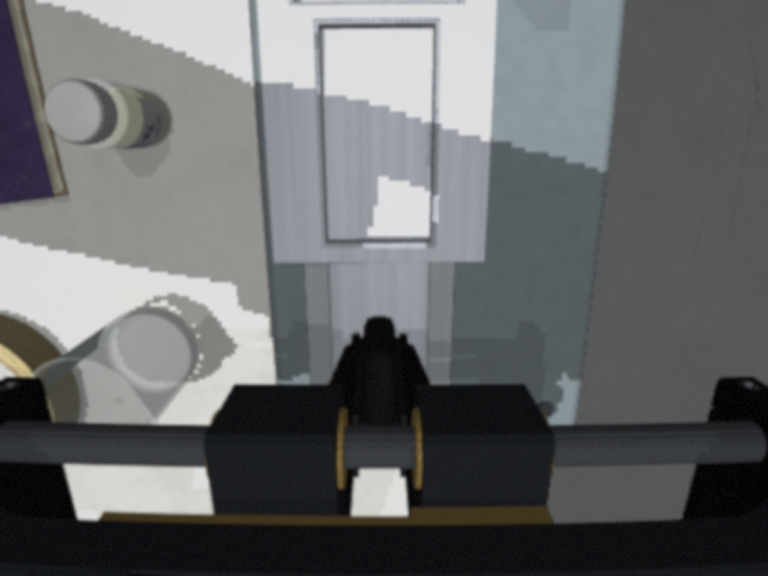

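View pics/t13.png

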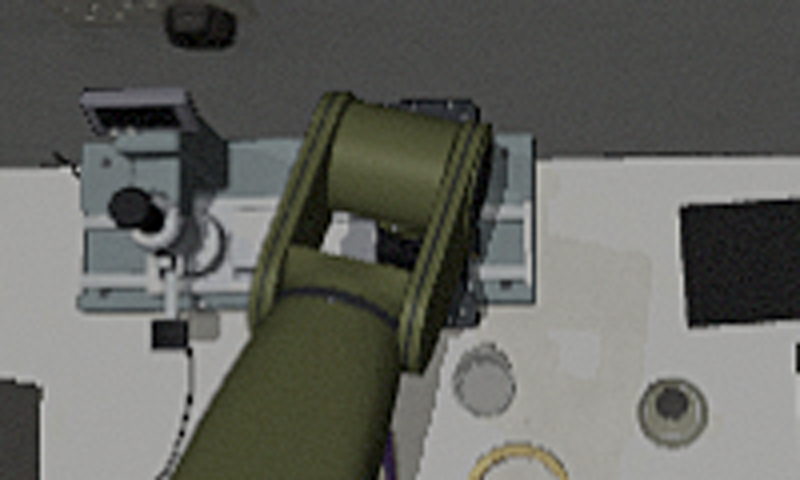

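```bash
python3 - <<'E'
from h import *
T=lambda p,z:np.round(plane('top',(p[0]/4+100,p[1]/4+110),z),4)
print('arc right edge',T((222,245),.062),T((222,245),.086))
print('knob',T((129,208),.244),'pad',T((170,334),.132))
W=lambda p,z:np.round(plane('wrist',(p[0]/1.5,p[1]/1.5),z,st),4)
st=arm.observe()
print('bar nest',W((320,25),.062),W((434,242),.062),'plate end',W((380,262),.062))
E
```

```text
arc right edge [0.4859 0.1335 0.062 ] [0.482  0.1274 0.086 ]
knob [0.4852 0.1584 0.244 ] pad [0.4023 0.157  0.132 ]
bar nest [0.4704 0.0581 0.062 ] [ 0.5107 -0.0162  0.062 ] plate end [ 0.4905 -0.0239  0.062 ]
```

>>> jog_arm --deltas '[{"dx":0,"dy":-0.08,"dz":0,"wx":0,"wy":0,"wz":0,"claw":0.8},{"dx":0,"dy":0,"dz":0,"wx":0,"wy":0,"wz":0,"claw":0.8},{"dx":0,"dy":0,"dz":0,"wx":0,"wy":0,"wz":0,"claw":5},{"dx":0,"dy":0,"dz":0,"wx":0,"wy":0,"wz":0,"claw":5},{"dx":0,"dy":0,"dz":0,"wx":0,"wy":0,"wz":0,"claw":5},{"dx":0,"dy":0,"dz":2,"wx":0,"wy":0,"wz":0,"claw":5.5},{"dx":0,"dy":0,"dz":3,"wx":0,"wy":0,"wz":0,"claw":5.5},{"dx":0,"dy":0,"dz":4,"wx":0,"wy":0,"wz":8,"claw":5.5}]'

```text
time: 29.0
tcp_pos: [0.49, -0.0634, 0.1569]
ee_rot: [0.535, -0.465, 0.462, -0.533]
ft_force: [0.3, -0.9, 0.3]
width: 0.0526
```

>>> jog_arm --deltas '[{"dx":0,"dy":0,"dz":4,"wx":0,"wy":0,"wz":8,"claw":5.5},{"dx":0,"dy":0,"dz":4,"wx":0,"wy":0,"wz":8,"claw":5.5},{"dx":0,"dy":1,"dz":4,"wx":0,"wy":0,"wz":8,"claw":5.5},{"dx":0,"dy":2,"dz":3,"wx":0,"wy":0,"wz":8,"claw":5.5},{"dx":0,"dy":2.5,"dz":0,"wx":0,"wy":0,"wz":8,"claw":5.5},{"dx":0,"dy":2.5,"dz":0,"wx":0,"wy":0,"wz":8,"claw":5.5},{"dx":0,"dy":2.5,"dz":0,"wx":0,"wy":0,"wz":8,"claw":5.5},{"dx":0,"dy":2.5,"dz":0,"wx":0,"wy":0,"wz":8,"claw":5.5}]'

```text
time: 29.8
tcp_pos: [0.4915, 0.0672, 0.3081]
ee_rot: [-0.699, 0.109, -0.109, 0.699]
ft_force: [0.5, -0.5, -0.5]
width: 0.0553
```

>>> jog_arm --deltas '[{"dx":0,"dy":0,"dz":0,"wx":0,"wy":0,"wz":8,"claw":5.5},{"dx":0,"dy":0,"dz":0,"wx":0,"wy":0,"wz":8,"claw":5.5},{"dx":0,"dy":0,"dz":0,"wx":0,"wy":0,"wz":2,"claw":5.5},{"dx":0,"dy":0,"dz":0,"wx":0,"wy":0,"wz":0,"claw":5.5},{"dx":0,"dy":0,"dz":0,"wx":0,"wy":0,"wz":0,"claw":5.5},{"dx":0,"dy":0,"dz":0,"wx":0,"wy":0,"wz":0,"claw":5.5},{"dx":0,"dy":0,"dz":0,"wx":0,"wy":0,"wz":0,"claw":5.5},{"dx":0,"dy":0,"dz":0,"wx":0,"wy":0,"wz":0,"claw":5.5}]'

```text
time: 30.6
tcp_pos: [0.4915, 0.0662, 0.3081]
ee_rot: [-0.707, 0.0, -0.001, 0.707]
ft_force: [-0.9, -0.4, 0.3]
width: 0.0549
```

```bash
python3 - <<'E'
from h import *
st,im=snap('wrist','w14')
print(st['tcp_pos'],st['width'],np.degrees(st['qpos'][0]-st['qpos'][5]))
E
```

```text
[0.49152199 0.06619948 0.30813307] 0.05492665830033302 89.91925266191282
```

View pics/w14.png

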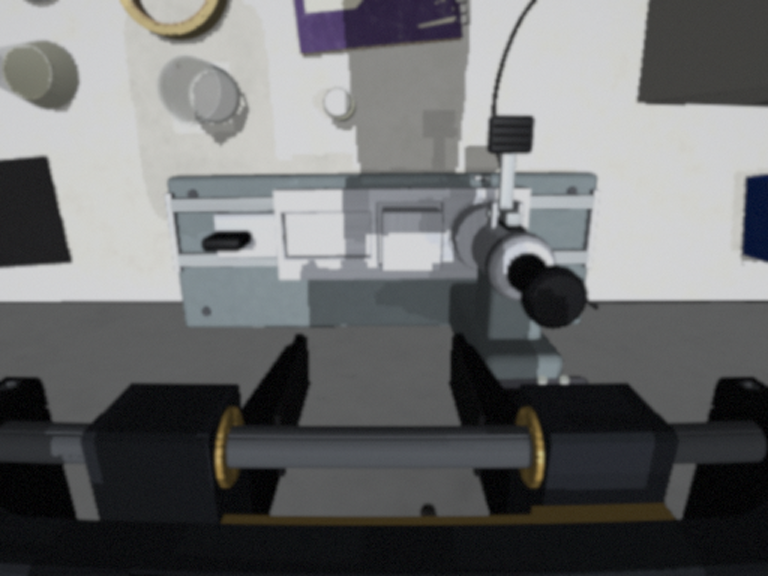

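```bash
python3 - <<'E'
from h import *
st=arm.observe();im=cv2.imread('pics/w14_raw.png')
W=lambda p,z:np.round(plane('wrist',(p[0]/1.5,p[1]/1.5),z,st),4)
print('knob top',W((554,297),.244),W((554,265),.244),W((523,297),.244),W((585,297),.244),W((554,328),.244))
print('pad',W((489,116),.132),W((533,152),.132),W((511,134),.132))
print('barrel top',W((524,271),.185),'finR',W((228,240),.098))
cv2.imwrite('pics/c14.png',cv2.resize(im[60:240,280:420],None,fx=4,fy=4,interpolation=cv2.INTER_CUBIC)[:600])
E
```

```text
knob top [0.4864 0.1572 0.244 ] [0.4693 0.1554 0.244 ] [0.4864 0.141  0.244 ] [0.4865 0.1736 0.244 ] [0.5036 0.1591 0.244 ]
pad [0.3927 0.1425 0.132 ] [0.4166 0.1749 0.132 ] [0.4046 0.1585 0.132 ]
barrel top [0.4886 0.1589 0.185 ] finR [ 0.4858 -0.0553  0.098 ]
```

View pics/c14.png

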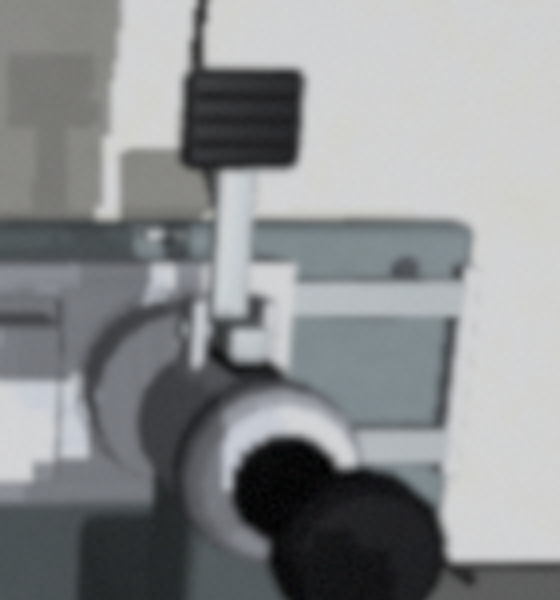

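>>> jog_arm --deltas '[{"dx":-0.35,"dy":3,"dz":0,"wx":0,"wy":0,"wz":0,"claw":5.5},{"dx":0,"dy":3,"dz":0,"wx":0,"wy":0,"wz":0,"claw":5.5},{"dx":0,"dy":2.5,"dz":0,"wx":0,"wy":0,"wz":0,"claw":5.5},{"dx":0,"dy":0.7,"dz":-1,"wx":0,"wy":0,"wz":0,"claw":5.5},{"dx":0,"dy":0,"dz":-2,"wx":0,"wy":0,"wz":0,"claw":5.5},{"dx":0,"dy":0,"dz":-2,"wx":0,"wy":0,"wz":0,"claw":5.5},{"dx":0,"dy":0,"dz":0,"wx":0,"wy":0,"wz":0,"claw":5.5},{"dx":0,"dy":0,"dz":0,"wx":0,"wy":0,"wz":0,"claw":5.5}]'

```text
time: 31.45
tcp_pos: [0.4878, 0.1577, 0.2577]
ee_rot: [0.707, -0.001, 0.0, -0.707]
ft_force: [1.3, -0.7, -0.6]
width: 0.0553
```

```bash
python3 - <<'E'
from h import *
st,im=snap('wrist','w15')
print(st['tcp_pos'],st['width'])
E
```

```text
[0.48780714 0.15770776 0.25767019] 0.055290453885464365
```

View pics/w15.png

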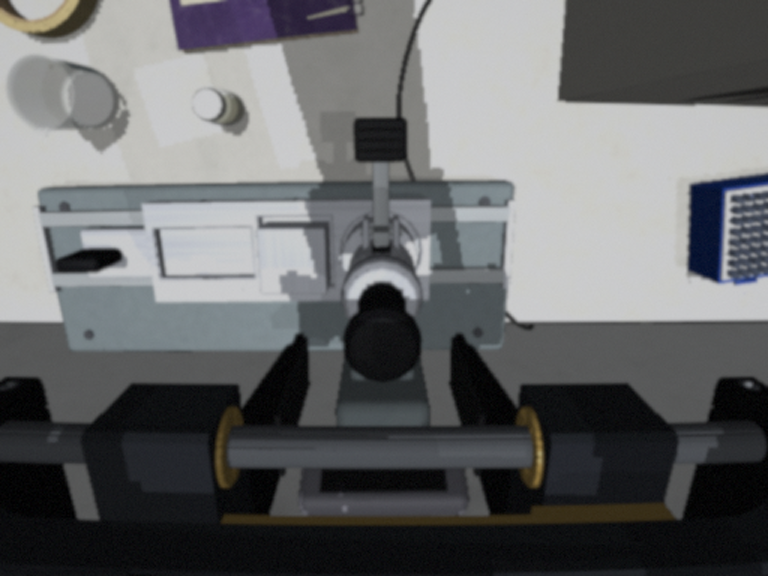

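>>> jog_arm --deltas '[{"dx":0,"dy":0,"dz":-2,"wx":0,"wy":0,"wz":0,"claw":5.5},{"dx":0,"dy":0,"dz":-2,"wx":0,"wy":0,"wz":0,"claw":5.5},{"dx":0,"dy":0,"dz":-1.6,"wx":0,"wy":0,"wz":0,"claw":5.5},{"dx":0,"dy":0,"dz":-0.5,"wx":0,"wy":0,"wz":0,"claw":5.5},{"dx":0,"dy":0,"dz":0,"wx":0,"wy":0,"wz":0,"claw":4},{"dx":0,"dy":0,"dz":0,"wx":0,"wy":0,"wz":0,"claw":3},{"dx":0,"dy":0,"dz":0,"wx":0,"wy":0,"wz":0,"claw":1.5},{"dx":0,"dy":0,"dz":0,"wx":0,"wy":0,"wz":0,"claw":1.0}]' --squeeze 45

```text
time: 32.3
tcp_pos: [0.4887, 0.159, 0.1983]
ee_rot: [-0.706, -0.0, -0.001, 0.708]
ft_force: [0.9, 2.5, -0.1]
width: 0.0332
```

>>> jog_arm --deltas '[{"dx":0,"dy":0,"dz":0,"wx":0,"wy":0,"wz":0,"claw":1},{"dx":0,"dy":0,"dz":0,"wx":0,"wy":0,"wz":0,"claw":1},{"dx":0,"dy":0,"dz":0,"wx":0,"wy":0,"wz":0,"claw":1},{"dx":0,"dy":0,"dz":0,"wx":0,"wy":0,"wz":0,"claw":1},{"dx":0,"dy":0,"dz":0.3,"wx":0,"wy":0,"wz":0,"claw":1},{"dx":0,"dy":0,"dz":0.5,"wx":0,"wy":0,"wz":0,"claw":1},{"dx":0,"dy":0,"dz":0.5,"wx":0,"wy":0,"wz":0,"claw":1},{"dx":0,"dy":0,"dz":0.5,"wx":0,"wy":0,"wz":0,"claw":1}]'

```text
time: 33.1
tcp_pos: [0.4886, 0.1589, 0.2147]
ee_rot: [-0.707, -0.0, -0.001, 0.708]
ft_force: [5.6, 5.5, -5.0]
width: 0.0329
```

Width 33 mm means the pads caught the flange, not the waist. I go back down, open, and descend about 9 mm further.

>>> jog_arm --deltas '[{"dx":0,"dy":0,"dz":-0.6,"wx":0,"wy":0,"wz":0,"claw":1},{"dx":0,"dy":0,"dz":-0.6,"wx":0,"wy":0,"wz":0,"claw":1},{"dx":0,"dy":0,"dz":-0.6,"wx":0,"wy":0,"wz":0,"claw":1},{"dx":0,"dy":0,"dz":0,"wx":0,"wy":0,"wz":0,"claw":5},{"dx":0,"dy":0,"dz":0,"wx":0,"wy":0,"wz":0,"claw":5},{"dx":0,"dy":0,"dz":0,"wx":0,"wy":0,"wz":0,"claw":5},{"dx":0,"dy":0,"dz":-0.4,"wx":0,"wy":0,"wz":0,"claw":5},{"dx":0,"dy":0,"dz":-0.2,"wx":0,"wy":0,"wz":0,"claw":5}]'

```text
time: 33.9
tcp_pos: [0.4877, 0.158, 0.1907]
ee_rot: [0.707, -0.001, 0.0, -0.707]
ft_force: [1.1, -0.1, 0.2]
width: 0.05
```

>>> jog_arm --deltas '[{"dx":0,"dy":0,"dz":-0.2,"wx":0,"wy":0,"wz":0,"claw":5},{"dx":0,"dy":0,"dz":0,"wx":0,"wy":0,"wz":0,"claw":5},{"dx":0,"dy":0,"dz":0,"wx":0,"wy":0,"wz":0,"claw":4},{"dx":0,"dy":0,"dz":0,"wx":0,"wy":0,"wz":0,"claw":3},{"dx":0,"dy":0,"dz":0,"wx":0,"wy":0,"wz":0,"claw":1.5},{"dx":0,"dy":0,"dz":0,"wx":0,"wy":0,"wz":0,"claw":1.5},{"dx":0,"dy":0,"dz":0,"wx":0,"wy":0,"wz":0,"claw":1.5},{"dx":0,"dy":0,"dz":0,"wx":0,"wy":0,"wz":0,"claw":1.5}]'

```text
time: 34.7
tcp_pos: [0.4881, 0.1589, 0.1894]
ee_rot: [-0.707, 0.0, -0.0, 0.708]
ft_force: [0.7, 5.4, 0.3]
width: 0.0332
```

```bash
python3 - <<'E'
from h import *
st,im=snap('wrist','w16')
print(st['tcp_pos'],st['width'],st['ft_force'])
E
```

```text
[0.48810261 0.15888489 0.18936822] 0.03318514152468334 [0.68308949 5.39937113 0.32329055]
```

View pics/w16.png

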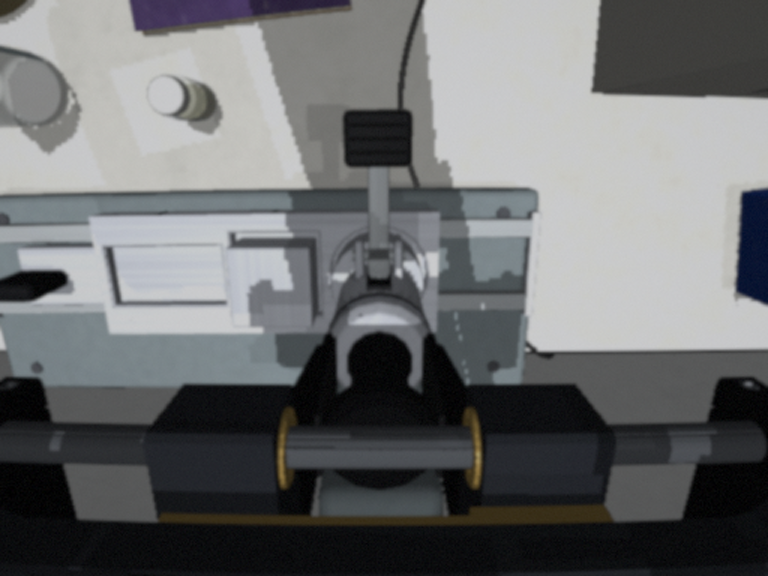

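>>> jog_arm --deltas '[{"dx":0,"dy":0,"dz":0,"wx":0,"wy":0,"wz":0,"claw":5},{"dx":0,"dy":0.1,"dz":0,"wx":0,"wy":0,"wz":0,"claw":5},{"dx":0,"dy":0,"dz":0,"wx":0,"wy":0,"wz":0,"claw":5},{"dx":0,"dy":0,"dz":1,"wx":0,"wy":0,"wz":0,"claw":5},{"dx":0,"dy":0,"dz":1,"wx":0,"wy":0,"wz":0,"claw":5},{"dx":0,"dy":0,"dz":1,"wx":0,"wy":0,"wz":0,"claw":5},{"dx":0,"dy":0,"dz":0,"wx":0,"wy":0,"wz":0,"claw":4},{"dx":0,"dy":0,"dz":0,"wx":0,"wy":0,"wz":0,"claw":2.5}]' --squeeze 60

```text
time: 35.55
tcp_pos: [0.4884, 0.1593, 0.2199]
ee_rot: [-0.707, -0.0, -0.001, 0.707]
ft_force: [-0.6, -0.5, 0.0]
width: 0.0387
```

>>> jog_arm --deltas '[{"dx":0,"dy":0,"dz":0,"wx":0,"wy":0,"wz":0,"claw":2},{"dx":0,"dy":0,"dz":0,"wx":0,"wy":0,"wz":0,"claw":2},{"dx":0,"dy":0,"dz":0,"wx":0,"wy":0,"wz":0,"claw":2},{"dx":0,"dy":0,"dz":0,"wx":0,"wy":0,"wz":0,"claw":2},{"dx":0,"dy":0,"dz":0.4,"wx":0,"wy":0,"wz":0,"claw":2},{"dx":0,"dy":0,"dz":0.5,"wx":0,"wy":0,"wz":0,"claw":2},{"dx":0,"dy":0,"dz":0.5,"wx":0,"wy":0,"wz":0,"claw":2},{"dx":0,"dy":0,"dz":0,"wx":0,"wy":0,"wz":0,"claw":2}]'

```text
time: 36.35
tcp_pos: [0.4879, 0.159, 0.2335]
ee_rot: [0.707, -0.001, 0.0, -0.707]
ft_force: [1.2, -2.2, -3.6]
width: 0.0327
```

>>> jog_arm --deltas '[{"dx":0,"dy":0,"dz":0.6,"wx":0,"wy":0,"wz":0,"claw":2},{"dx":0,"dy":0,"dz":0.6,"wx":0,"wy":0,"wz":0,"claw":2},{"dx":0,"dy":0,"dz":0.6,"wx":0,"wy":0,"wz":0,"claw":2},{"dx":0,"dy":0,"dz":0.6,"wx":0,"wy":0,"wz":0,"claw":2},{"dx":0,"dy":0,"dz":0.5,"wx":0,"wy":0,"wz":0,"claw":2},{"dx":0,"dy":0,"dz":0.4,"wx":0,"wy":0,"wz":0,"claw":2},{"dx":0,"dy":0,"dz":0.1,"wx":0,"wy":0,"wz":0,"claw":2},{"dx":0,"dy":0,"dz":0,"wx":0,"wy":0,"wz":0,"claw":2}]'

```text
time: 37.15
tcp_pos: [0.4878, 0.159, 0.2652]
ee_rot: [0.707, -0.001, -0.0, -0.707]
ft_force: [6.5, -2.8, -14.0]
width: 0.033
```

```bash
python3 - <<'E'
from h import *
st,im=snap('wrist','w17')
print(st['tcp_pos'],st['width'],st['ft_force'])
E
```

```text
[0.48779504 0.15898769 0.26522404] 0.032970708304189 [  6.45713517  -2.7726     -13.99704727]
```

View pics/w17.png

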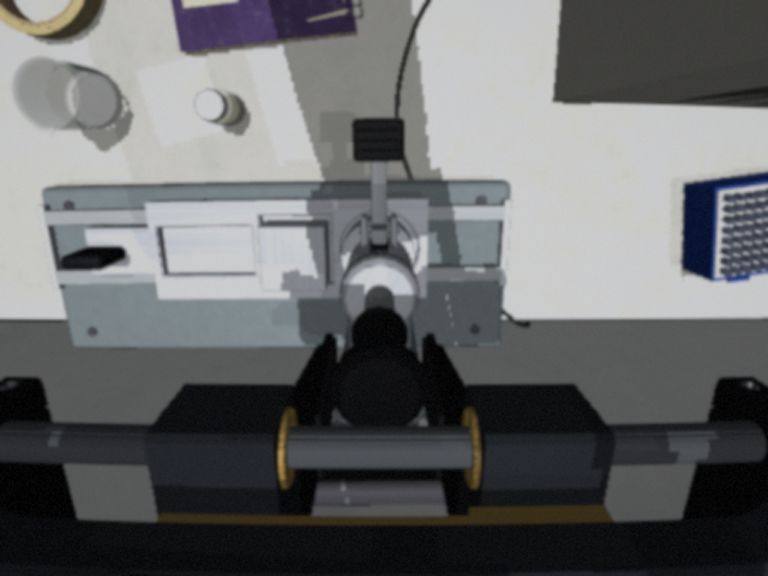

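>>> jog_arm --deltas '[{"dx":0,"dy":0,"dz":0.2,"wx":0,"wy":0,"wz":0,"claw":2},{"dx":0,"dy":0,"dz":0,"wx":0,"wy":0,"wz":0,"claw":2},{"dx":0,"dy":0,"dz":-0.2,"wx":0,"wy":0,"wz":0,"claw":2},{"dx":0,"dy":0,"dz":-0.2,"wx":0,"wy":0,"wz":0,"claw":2},{"dx":0,"dy":0,"dz":-0.2,"wx":0,"wy":0,"wz":0,"claw":2},{"dx":0,"dy":0,"dz":-0.1,"wx":0,"wy":0,"wz":0,"claw":2},{"dx":0,"dy":0,"dz":0,"wx":0,"wy":0,"wz":0,"claw":2},{"dx":0,"dy":0,"dz":0,"wx":0,"wy":0,"wz":0,"claw":2}]'

```text
time: 38.0
tcp_pos: [0.4879, 0.159, 0.2622]
ee_rot: [0.707, -0.001, 0.0, -0.707]
ft_force: [2.5, -3.6, -6.5]
width: 0.0329
```

>>> jog_arm --deltas '[{"dx":0,"dy":0,"dz":-0.2,"wx":0,"wy":0,"wz":0,"claw":2},{"dx":0,"dy":0,"dz":0,"wx":0,"wy":0,"wz":0,"claw":2},{"dx":0,"dy":0,"dz":0,"wx":0,"wy":0,"wz":0,"claw":5},{"dx":0,"dy":0,"dz":0,"wx":0,"wy":0,"wz":0,"claw":5},{"dx":0,"dy":0,"dz":0,"wx":0,"wy":0,"wz":0,"claw":5},{"dx":0,"dy":0,"dz":2,"wx":0,"wy":0,"wz":0,"claw":5},{"dx":0,"dy":0,"dz":3,"wx":0,"wy":0,"wz":0,"claw":5},{"dx":0,"dy":0,"dz":1,"wx":0,"wy":0,"wz":0,"claw":5}]'

```text
time: 38.8
tcp_pos: [0.489, 0.16, 0.3238]
ee_rot: [-0.706, -0.002, -0.002, 0.708]
ft_force: [0.5, 0.2, 0.5]
width: 0.0502
```

```bash
python3 - <<'E'
from h import *
st,im=snap('wrist','w18')
print(st['tcp_pos'],st['width'],st['ft_force'])
E
```

```text
[0.48903281 0.15996529 0.32383784] 0.0501521427519199 [0.49119204 0.17507997 0.54627769]
```

View pics/w18.png

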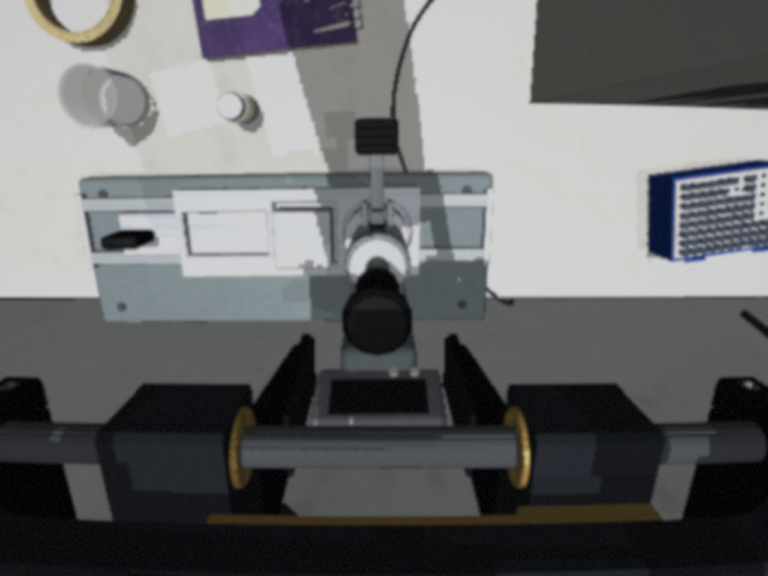

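>>> jog_arm --deltas '[{"dx":-2,"dy":-0.15,"dz":0,"wx":0,"wy":0,"wz":0,"claw":3},{"dx":-3,"dy":0,"dz":0,"wx":0,"wy":0,"wz":0,"claw":1},{"dx":-3.4,"dy":0,"dz":0,"wx":0,"wy":0,"wz":0,"claw":0},{"dx":0,"dy":0,"dz":-4,"wx":0,"wy":0,"wz":0,"claw":0},{"dx":0,"dy":0,"dz":-4.5,"wx":0,"wy":0,"wz":0,"claw":0},{"dx":0,"dy":0,"dz":-4.5,"wx":0,"wy":0,"wz":0,"claw":0},{"dx":0,"dy":0,"dz":-3.5,"wx":0,"wy":0,"wz":0,"claw":0},{"dx":0,"dy":0,"dz":-1,"wx":0,"wy":0,"wz":0,"claw":0}]'

```text
time: 39.65
tcp_pos: [0.4003, 0.157, 0.1395]
ee_rot: [0.708, -0.004, -0.003, -0.706]
ft_force: [-0.4, -0.6, -0.2]
width: 0.0004
```

```bash
python3 - <<'E'
from h import *
st,im=snap('wrist','w19')
print(st['tcp_pos'],st['width'],st['ft_force'])
E
```

```text
[0.40032494 0.1570318  0.13949481] 0.000396891031462379 [-0.38929495 -0.55166643 -0.22969501]
```

View pics/w19.png

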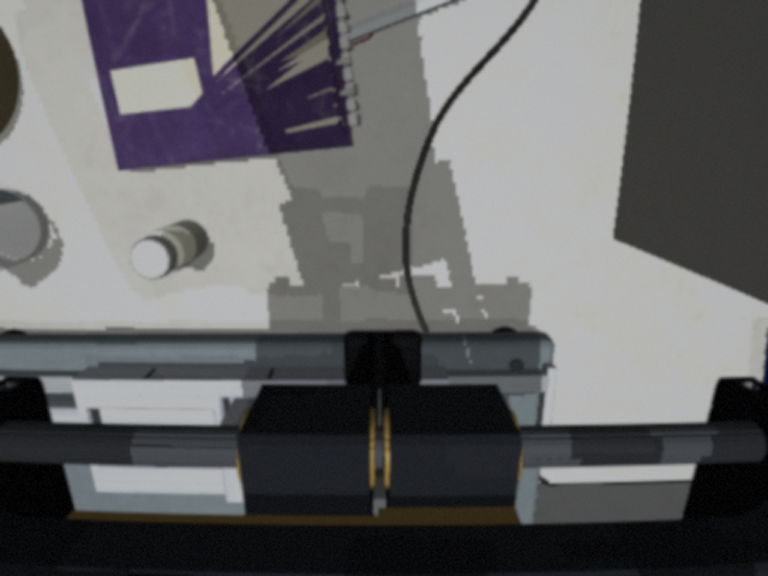

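>>> jog_arm --deltas '[{"dx":0.3,"dy":0.1,"dz":0,"wx":0,"wy":0,"wz":0,"claw":0},{"dx":0,"dy":0,"dz":-0.6,"wx":0,"wy":0,"wz":0,"claw":0},{"dx":0,"dy":0,"dz":-0.6,"wx":0,"wy":0,"wz":0,"claw":0},{"dx":0,"dy":0,"dz":-0.6,"wx":0,"wy":0,"wz":0,"claw":0},{"dx":0,"dy":0,"dz":-0.5,"wx":0,"wy":0,"wz":0,"claw":0},{"dx":0,"dy":0,"dz":0,"wx":0,"wy":0,"wz":0,"claw":0},{"dx":0,"dy":0,"dz":0,"wx":0,"wy":0,"wz":0,"claw":0},{"dx":0,"dy":0,"dz":0,"wx":0,"wy":0,"wz":0,"claw":0}]'

```text
time: 40.5
tcp_pos: [0.4081, 0.1591, 0.1232]
ee_rot: [-0.707, -0.001, -0.001, 0.707]
ft_force: [2.9, 0.9, 3.5]
width: 0.0004
```

>>> jog_arm --deltas '[{"dx":0,"dy":0,"dz":1,"wx":0,"wy":0,"wz":0,"claw":0},{"dx":0,"dy":0,"dz":2,"wx":0,"wy":0,"wz":0,"claw":0},{"dx":-0.5,"dy":0,"dz":4,"wx":0,"wy":0,"wz":0,"claw":0},{"dx":0,"dy":0,"dz":4,"wx":0,"wy":0,"wz":0,"claw":3},{"dx":0,"dy":-4,"dz":4,"wx":0,"wy":0,"wz":0,"claw":5},{"dx":2,"dy":-4,"dz":1,"wx":0,"wy":0,"wz":0,"claw":5},{"dx":2,"dy":-4,"dz":0,"wx":0,"wy":0,"wz":0,"claw":5},{"dx":2,"dy":-4,"dz":0,"wx":0,"wy":0,"wz":0,"claw":5}]'

```text
time: 41.3
tcp_pos: [0.4619, 0.0019, 0.2784]
ee_rot: [0.707, -0.0, 0.0, -0.707]
ft_force: [0.8, 0.2, -0.1]
width: 0.0348
```

```bash
python3 - <<'E'
from h import *
st,im=snap('wrist','w20')
print(st['tcp_pos'],st['width'],st['ft_force'])
E
```

```text
[0.46189783 0.00188286 0.27841077] 0.03476635603832605 [ 0.77533426  0.24046133 -0.12878947]
```

View pics/w20.png

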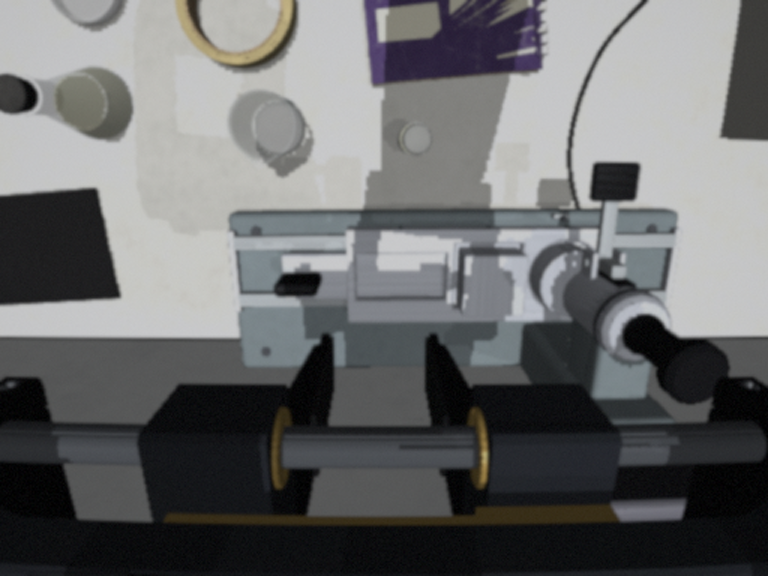

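```bash
python3 - <<'E'
from h import *
st=arm.observe()
for z in (.244,.287): print(z,proj('wrist',(.4875,.158,z),st)*1.5)
E
```

```text
0.244 [712.5619229  372.47507593]
0.287 [779.60515655 421.37246925]
```

```bash
python3 - <<'E'
from h import *
st=arm.observe()
s14=dict(ee_rot=[-.707,0,-.0005,.707],tcp_pos=[.49152,.0662,.30813])
s15=dict(ee_rot=[.707,-.0005,0,-.707],tcp_pos=[.4878,.1577,.2577])
s18=dict(ee_rot=[-.706,-.002,-.002,.708],tcp_pos=[.48903,.15997,.32384])
for n,s in (('14 obs 554,297',s14),('15 obs 382,345',s15),('18 obs 377,317',s18)):
  for z in (.244,.287): print(n,z,proj('wrist',(.4875,.158,z),s)*1.5)
E
```

```text
14 obs 554,297 0.244 [555.28142798 299.01149627]
14 obs 554,297 0.287 [589.76960201 330.75076258]
15 obs 382,345 0.244 [378.41021202 346.81154669]
15 obs 382,345 0.287 [378.28499076 400.47527092]
18 obs 377,317 0.244 [373.95407871 293.8325613 ]
18 obs 377,317 0.287 [373.30257922 323.15702715]
```

```bash
python3 - <<'E'
from h import *
snap('top','t20',(100,110,300,230),4)
E
```

```text
(no output)
```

View pics/t20.png

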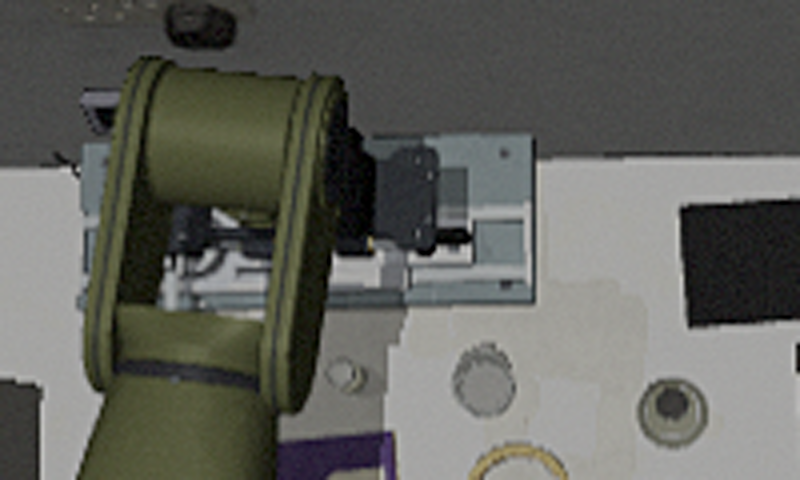

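Shot one was fired: the knob at (692,370) matches the rest height (712,372), not the cocked one (780,421). Now the carriage goes on by 66 mm.

>>> jog_arm --deltas '[{"dx":1.4,"dy":-3.5,"dz":0,"wx":0,"wy":0,"wz":0,"claw":4.8},{"dx":1.3,"dy":-3,"dz":-1,"wx":0,"wy":0,"wz":0,"claw":4.8},{"dx":0,"dy":0,"dz":-3,"wx":0,"wy":0,"wz":0,"claw":4.8},{"dx":0,"dy":0,"dz":-4,"wx":0,"wy":0,"wz":0,"claw":4.8},{"dx":0,"dy":0,"dz":-4,"wx":0,"wy":0,"wz":0,"claw":4.8},{"dx":0,"dy":0,"dz":-3,"wx":0,"wy":0,"wz":0,"claw":4.8},{"dx":0,"dy":0,"dz":0,"wx":0,"wy":0,"wz":0,"claw":4.8},{"dx":0,"dy":0,"dz":0,"wx":0,"wy":0,"wz":0,"claw":4.8}]'

```text
time: 42.2
tcp_pos: [0.4885, -0.061, 0.1277]
ee_rot: [-0.707, 0.001, 0.0, 0.707]
ft_force: [0.4, 0.8, 0.2]
width: 0.0476
```

```bash
python3 - <<'E'
from h import *
st,im=snap('wrist','w21')
print(st['tcp_pos'],st['width'],st['ft_force'])
E
```

```text
[ 0.48849381 -0.06102899  0.12765381] 0.04764181819271927 [0.35624006 0.75755334 0.1818803 ]
```

View pics/w21.png

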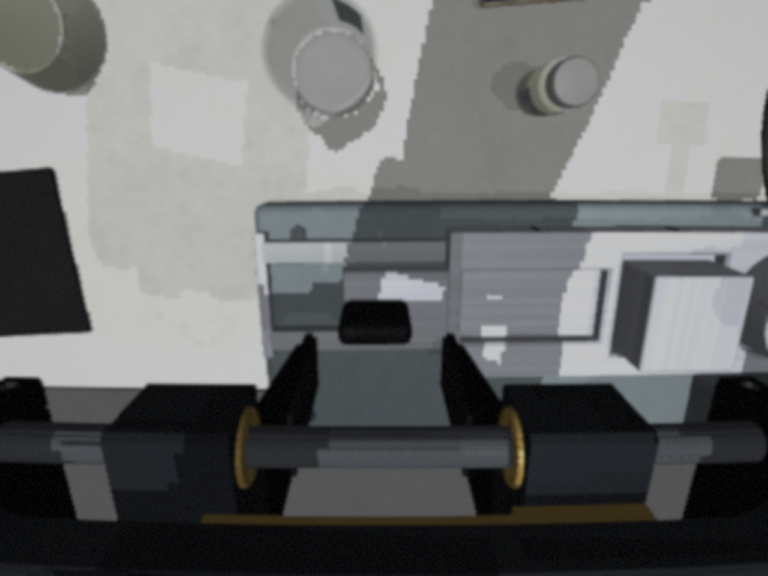

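>>> jog_arm --deltas '[{"dx":0,"dy":-0.2,"dz":-1,"wx":0,"wy":0,"wz":0,"claw":4.8},{"dx":0,"dy":0,"dz":-2,"wx":0,"wy":0,"wz":0,"claw":4.8},{"dx":0,"dy":0,"dz":-2,"wx":0,"wy":0,"wz":0,"claw":4.8},{"dx":0,"dy":0,"dz":-0.6,"wx":0,"wy":0,"wz":0,"claw":4.8},{"dx":0,"dy":0,"dz":0,"wx":0,"wy":0,"wz":0,"claw":3},{"dx":0,"dy":0,"dz":0,"wx":0,"wy":0,"wz":0,"claw":3},{"dx":0,"dy":0,"dz":0,"wx":0,"wy":0,"wz":0,"claw":3},{"dx":0,"dy":0,"dz":0,"wx":0,"wy":0,"wz":0,"claw":3}]' --squeeze 15

```text
time: 43.05
tcp_pos: [0.49, -0.0637, 0.0729]
ee_rot: [0.707, 0.001, 0.001, -0.707]
ft_force: [0.3, 1.0, 2.8]
width: 0.0339
```

>>> jog_arm --deltas '[{"dx":0,"dy":0,"dz":0,"wx":0,"wy":0,"wz":0,"claw":3},{"dx":0,"dy":0.6,"dz":0,"wx":0,"wy":0,"wz":0,"claw":3},{"dx":0,"dy":1,"dz":0,"wx":0,"wy":0,"wz":0,"claw":3},{"dx":0,"dy":1.2,"dz":0,"wx":0,"wy":0,"wz":0,"claw":3},{"dx":0,"dy":1.2,"dz":0,"wx":0,"wy":0,"wz":0,"claw":3},{"dx":0,"dy":1.2,"dz":0,"wx":0,"wy":0,"wz":0,"claw":3},{"dx":0,"dy":1,"dz":0,"wx":0,"wy":0,"wz":0,"claw":3},{"dx":0,"dy":0.3,"dz":0,"wx":0,"wy":0,"wz":0,"claw":3}]'

```text
time: 43.85
tcp_pos: [0.4895, 0.0018, 0.0729]
ee_rot: [0.708, 0.0, 0.0, -0.707]
ft_force: [-2.5, -2.3, 7.3]
width: 0.0338
```

```bash
python3 - <<'E'
from h import *
st=arm.observe()
print(st['tcp_pos'],st['width'],st['ft_force'])
E
```

```text
[0.48952096 0.00184614 0.0728535 ] 0.033782517982108684 [-2.54738257 -2.30204628  7.33257929]
```

>>> jog_arm --deltas '[{"dx":0,"dy":0.08,"dz":0,"wx":0,"wy":0,"wz":0,"claw":3},{"dx":0,"dy":0,"dz":0,"wx":0,"wy":0,"wz":0,"claw":3},{"dx":0,"dy":0,"dz":0,"wx":0,"wy":0,"wz":0,"claw":3},{"dx":0,"dy":0,"dz":0,"wx":0,"wy":0,"wz":0,"claw":3},{"dx":0,"dy":0,"dz":0,"wx":0,"wy":0,"wz":0,"claw":3},{"dx":0,"dy":0,"dz":0,"wx":0,"wy":0,"wz":0,"claw":3},{"dx":0,"dy":0,"dz":0,"wx":0,"wy":0,"wz":0,"claw":3},{"dx":0,"dy":0,"dz":0,"wx":0,"wy":0,"wz":0,"claw":3}]'

```text
time: 44.65
tcp_pos: [0.4896, 0.0024, 0.0729]
ee_rot: [0.707, 0.0, 0.001, -0.707]
ft_force: [-3.1, 0.5, 6.4]
width: 0.034
```

```bash
python3 - <<'E'
from h import *
st,im=snap('wrist','w22')
print(st['tcp_pos'],st['width'],st['ft_force'])
E
```

```text
[0.48956523 0.0023741  0.07286951] 0.034015051207005986 [-3.12802988  0.52882634  6.41837238]
```

View pics/w22.png

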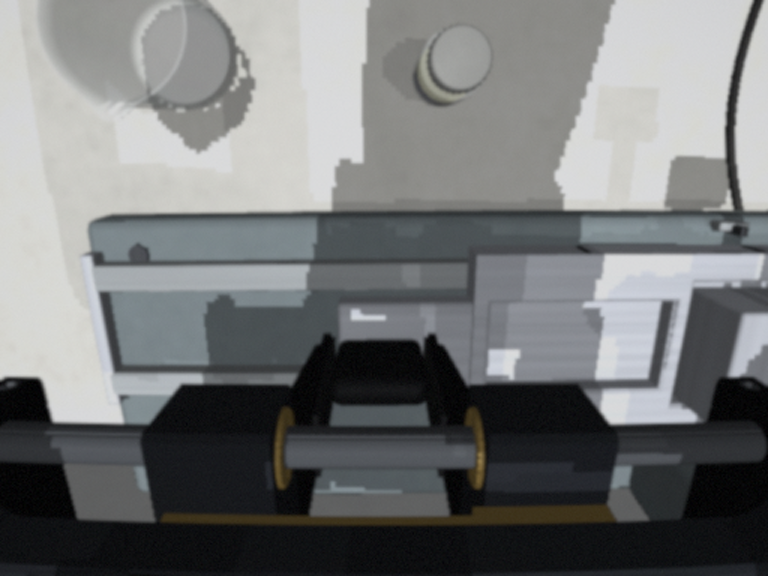

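```bash
python3 - <<'E'
from h import *
im=cv2.imread('pics/w15_raw.png')
cv2.imwrite('pics/c15.png',cv2.resize(im[125:215,90:300],None,fx=3.8,fy=3.8,interpolation=cv2.INTER_CUBIC))
im=cv2.imread('pics/w21_raw.png')
cv2.imwrite('pics/c21.png',cv2.resize(im[140:260,290:512],None,fx=3.6,fy=3.6,interpolation=cv2.INTER_CUBIC))
E
```

```text
(no output)
```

View pics/c15.png

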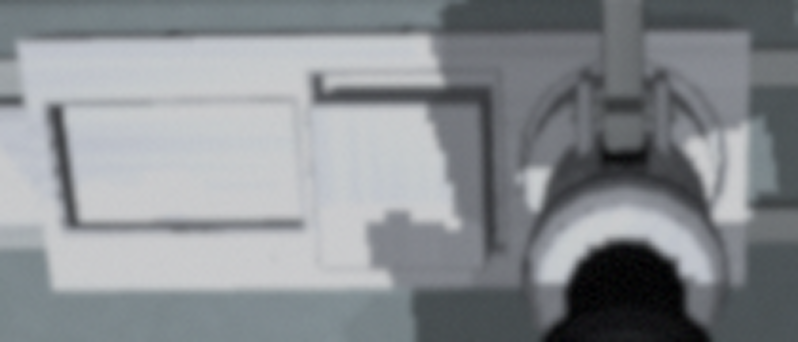

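View pics/c21.png

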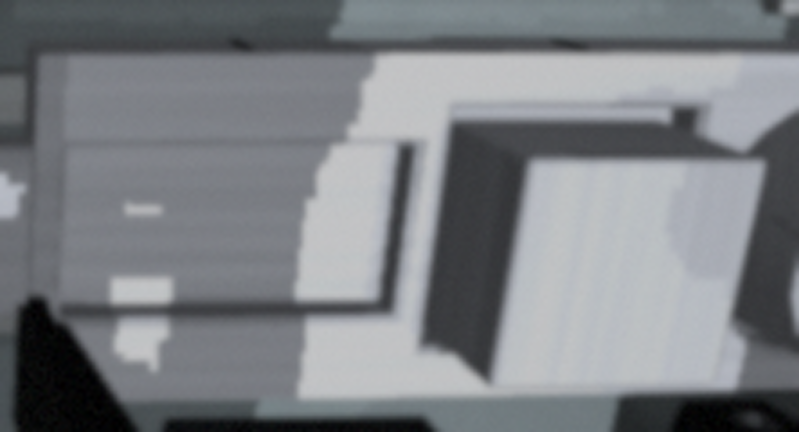

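```bash
python3 - <<'E'
from h import *
s15=dict(ee_rot=[.707,-.0005,0,-.707],tcp_pos=[.4878,.1577,.2577])
A=lambda p,z:np.round(plane('wrist',(p[0]/3.8+90,p[1]/3.8+125),z,s15),4)
print('nest TL',A((311,72),.062),'TR',A((498,70),.062))
print('blk TL',A((316,102),.086),'TR',A((487,102),.086),'BR',A((487,268),.086),'BL',A((318,268),.086))
print('plate right/left',A((748,33),.062),A((20,40),.062),A((50,290),.062))
s21=dict(ee_rot=[-.707,.0005,0,.707],tcp_pos=[.48849,-.06103,.12765])
B=lambda p,z:np.round(plane('wrist',(p[0]/3.6+290,p[1]/3.6+140),z,s21),4)
print('nest TL',B((450,104),.062),'TR',B((710,104),.062))
print('blk top',B((528,158),.086),B((766,162),.086),B((490,383),.086))
print('barn',B((60,143),.062),B((418,143),.062))
E
```

```text
nest TL [0.4605 0.0655 0.062 ] TR [0.4601 0.1221 0.062 ]
blk TL [0.4654 0.0724 0.086 ] TR [0.4656 0.1211 0.086 ] BR [0.515  0.1195 0.086 ] BL [0.515  0.0694 0.086 ]
plate right/left [0.4492 0.1971 0.062 ] [ 0.45  -0.023  0.062] [ 0.5301 -0.0244  0.062 ]
nest TL [0.4604 0.0637 0.062 ] TR [0.4603 0.1221 0.062 ]
blk top [0.4656 0.0683 0.086 ] [0.4664 0.118  0.086 ] [0.5139 0.0685 0.086 ]
barn [ 0.469  -0.0193  0.062 ] [0.469  0.0579 0.062 ]
```

>>> jog_arm --deltas '[{"dx":0,"dy":0,"dz":0,"wx":0,"wy":0,"wz":0,"claw":4.8},{"dx":0,"dy":0,"dz":0,"wx":0,"wy":0,"wz":0,"claw":4.8},{"dx":0,"dy":0,"dz":0,"wx":0,"wy":0,"wz":0,"claw":4.8},{"dx":0,"dy":0,"dz":2,"wx":0,"wy":0,"wz":0,"claw":4.8},{"dx":0,"dy":0,"dz":3,"wx":0,"wy":0,"wz":0,"claw":4.8},{"dx":0,"dy":0,"dz":4,"wx":0,"wy":0,"wz":0,"claw":5.2},{"dx":0,"dy":0,"dz":4,"wx":0,"wy":0,"wz":0,"claw":5.2},{"dx":0,"dy":0,"dz":4,"wx":0,"wy":0,"wz":0,"claw":5.2}]'

```text
time: 45.5
tcp_pos: [0.4885, 0.0023, 0.2425]
ee_rot: [-0.707, 0.001, -0.0, 0.707]
ft_force: [1.0, -0.6, 1.2]
width: 0.0518
```

>>> jog_arm --deltas '[{"dx":0,"dy":0,"dz":4,"wx":0,"wy":0,"wz":0,"claw":5.2},{"dx":0,"dy":2,"dz":1,"wx":0,"wy":0,"wz":0,"claw":5.2},{"dx":0,"dy":4,"dz":0,"wx":0,"wy":0,"wz":0,"claw":5.2},{"dx":0,"dy":4,"dz":0,"wx":0,"wy":0,"wz":0,"claw":5.2},{"dx":0,"dy":4,"dz":0,"wx":0,"wy":0,"wz":0,"claw":5.2},{"dx":0,"dy":1.6,"dz":0,"wx":0,"wy":0,"wz":0,"claw":5.2},{"dx":0,"dy":0,"dz":-1,"wx":0,"wy":0,"wz":0,"claw":5.2},{"dx":0,"dy":0,"dz":0,"wx":0,"wy":0,"wz":0,"claw":5.2}]'

```text
time: 46.3
tcp_pos: [0.488, 0.1579, 0.2791]
ee_rot: [0.708, -0.001, -0.001, -0.707]
ft_force: [-0.1, -0.1, 0.1]
width: 0.0518
```

```bash
python3 - <<'E'
from h import *
st,im=snap('wrist','w23')
print(st['tcp_pos'],st['width'])
for z in (.244,.287): print(z,proj('wrist',(.488,.1585,z),st)*1.5)
E
```

```text
[0.48803974 0.15788664 0.27907014] 0.05183119424588941
0.244 [379.23826001 328.2640577 ]
0.287 [379.1665784  371.33013154]
```

View pics/w23.png

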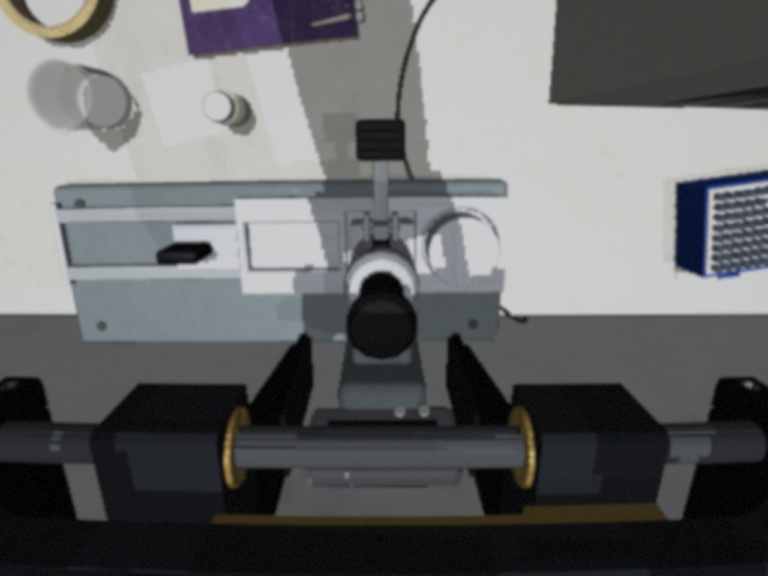

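>>> jog_arm --deltas '[{"dx":0,"dy":0.1,"dz":-2,"wx":0,"wy":0,"wz":0,"claw":5.2},{"dx":0,"dy":0,"dz":-2,"wx":0,"wy":0,"wz":0,"claw":5.2},{"dx":0,"dy":0,"dz":-1.9,"wx":0,"wy":0,"wz":0,"claw":5.2},{"dx":0,"dy":0,"dz":0,"wx":0,"wy":0,"wz":0,"claw":4},{"dx":0,"dy":0,"dz":0,"wx":0,"wy":0,"wz":0,"claw":2.5},{"dx":0,"dy":0,"dz":0,"wx":0,"wy":0,"wz":0,"claw":2},{"dx":0,"dy":0,"dz":0,"wx":0,"wy":0,"wz":0,"claw":2},{"dx":0,"dy":0,"dz":0,"wx":0,"wy":0,"wz":0,"claw":2}]' --squeeze 60

```text
time: 47.15
tcp_pos: [0.4897, 0.159, 0.2237]
ee_rot: [0.707, 0.0, 0.001, -0.707]
ft_force: [0.9, -1.6, -0.1]
width: 0.0328
```

>>> jog_arm --deltas '[{"dx":0,"dy":0,"dz":0,"wx":0,"wy":0,"wz":0,"claw":2},{"dx":0,"dy":0,"dz":0,"wx":0,"wy":0,"wz":0,"claw":2},{"dx":0,"dy":0,"dz":0.4,"wx":0,"wy":0,"wz":0,"claw":2},{"dx":0,"dy":0,"dz":0.5,"wx":0,"wy":0,"wz":0,"claw":2},{"dx":0,"dy":0,"dz":0.5,"wx":0,"wy":0,"wz":0,"claw":2},{"dx":0,"dy":0,"dz":0.6,"wx":0,"wy":0,"wz":0,"claw":2},{"dx":0,"dy":0,"dz":0.6,"wx":0,"wy":0,"wz":0,"claw":2},{"dx":0,"dy":0,"dz":0.6,"wx":0,"wy":0,"wz":0,"claw":2}]'

```text
time: 47.95
tcp_pos: [0.4895, 0.159, 0.253]
ee_rot: [0.707, -0.0, 0.001, -0.707]
ft_force: [10.1, -0.5, -21.5]
width: 0.0327
```

>>> jog_arm --deltas '[{"dx":0,"dy":0,"dz":0.6,"wx":0,"wy":0,"wz":0,"claw":2},{"dx":0,"dy":0,"dz":0.6,"wx":0,"wy":0,"wz":0,"claw":2},{"dx":0,"dy":0,"dz":0.4,"wx":0,"wy":0,"wz":0,"claw":2},{"dx":0,"dy":0,"dz":0.2,"wx":0,"wy":0,"wz":0,"claw":2},{"dx":0,"dy":0,"dz":0,"wx":0,"wy":0,"wz":0,"claw":2},{"dx":0,"dy":0,"dz":0,"wx":0,"wy":0,"wz":0,"claw":2},{"dx":0,"dy":0,"dz":0,"wx":0,"wy":0,"wz":0,"claw":2},{"dx":0,"dy":0,"dz":0,"wx":0,"wy":0,"wz":0,"claw":2}]'

```text
time: 48.75
tcp_pos: [0.4895, 0.159, 0.2692]
ee_rot: [0.707, -0.001, 0.0, -0.707]
ft_force: [10.4, 0.1, -13.2]
width: 0.0327
```

>>> jog_arm --deltas '[{"dx":0,"dy":0,"dz":-0.2,"wx":0,"wy":0,"wz":0,"claw":2},{"dx":0,"dy":0,"dz":-0.2,"wx":0,"wy":0,"wz":0,"claw":2},{"dx":0,"dy":0,"dz":-0.2,"wx":0,"wy":0,"wz":0,"claw":2},{"dx":0,"dy":0,"dz":-0.1,"wx":0,"wy":0,"wz":0,"claw":2},{"dx":0,"dy":0,"dz":0,"wx":0,"wy":0,"wz":0,"claw":2},{"dx":0,"dy":0,"dz":0,"wx":0,"wy":0,"wz":0,"claw":2},{"dx":0,"dy":0,"dz":0,"wx":0,"wy":0,"wz":0,"claw":2},{"dx":0,"dy":0,"dz":0,"wx":0,"wy":0,"wz":0,"claw":2}]'

```text
time: 49.55
tcp_pos: [0.4897, 0.159, 0.2667]
ee_rot: [0.707, 0.0, 0.001, -0.707]
ft_force: [4.6, -3.1, 4.7]
width: 0.0324
```

>>> jog_arm --deltas '[{"dx":0,"dy":0,"dz":0.1,"wx":0,"wy":0,"wz":0,"claw":2},{"dx":0,"dy":0,"dz":0,"wx":0,"wy":0,"wz":0,"claw":5},{"dx":0,"dy":0,"dz":0,"wx":0,"wy":0,"wz":0,"claw":5},{"dx":0,"dy":0,"dz":0,"wx":0,"wy":0,"wz":0,"claw":5},{"dx":0,"dy":0,"dz":2,"wx":0,"wy":0,"wz":0,"claw":5},{"dx":0,"dy":0,"dz":3,"wx":0,"wy":0,"wz":0,"claw":5},{"dx":0,"dy":0,"dz":0.8,"wx":0,"wy":0,"wz":0,"claw":5},{"dx":0,"dy":0,"dz":0,"wx":0,"wy":0,"wz":0,"claw":5}]'

```text
time: 50.35
tcp_pos: [0.4894, 0.1595, 0.3259]
ee_rot: [-0.707, -0.001, -0.001, 0.707]
ft_force: [0.8, -0.6, 0.2]
width: 0.05
```

```bash
python3 - <<'E'
from h import *
st,im=snap('wrist','w24')
print(st['tcp_pos'],st['width'])
for z in (.244,.287): print(z,proj('wrist',(.488,.1585,z),st)*1.5)
E
```

```text
[0.48940033 0.15952356 0.32587452] 0.04997647901925221
0.244 [375.98291592 293.34793898]
0.287 [375.53363129 322.03003613]
```

View pics/w24.png

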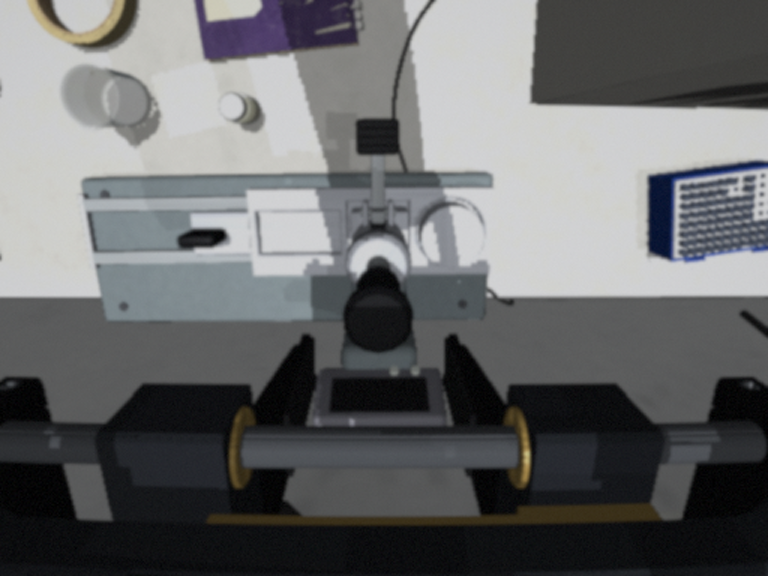

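>>> jog_arm --deltas '[{"dx":-2,"dy":-0.05,"dz":0,"wx":0,"wy":0,"wz":0,"claw":3},{"dx":-3,"dy":0,"dz":0,"wx":0,"wy":0,"wz":0,"claw":1},{"dx":-3.4,"dy":0,"dz":0,"wx":0,"wy":0,"wz":0,"claw":0},{"dx":0,"dy":0,"dz":-4,"wx":0,"wy":0,"wz":0,"claw":0},{"dx":0,"dy":0,"dz":-4.5,"wx":0,"wy":0,"wz":0,"claw":0},{"dx":0,"dy":0,"dz":-4.5,"wx":0,"wy":0,"wz":0,"claw":0},{"dx":0,"dy":0,"dz":-3.5,"wx":0,"wy":0,"wz":0,"claw":0},{"dx":0,"dy":0,"dz":-1,"wx":0,"wy":0,"wz":0,"claw":0}]'

```text
time: 51.2
tcp_pos: [0.4006, 0.1576, 0.1428]
ee_rot: [0.708, -0.004, -0.004, -0.706]
ft_force: [0.0, 0.5, -0.6]
width: 0.0006
```

>>> jog_arm --deltas '[{"dx":0.1,"dy":0,"dz":0,"wx":0,"wy":0,"wz":0,"claw":0},{"dx":0,"dy":0,"dz":-0.7,"wx":0,"wy":0,"wz":0,"claw":0},{"dx":0,"dy":0,"dz":-0.7,"wx":0,"wy":0,"wz":0,"claw":0},{"dx":0,"dy":0,"dz":-0.7,"wx":0,"wy":0,"wz":0,"claw":0},{"dx":0,"dy":0,"dz":-0.6,"wx":0,"wy":0,"wz":0,"claw":0},{"dx":0,"dy":0,"dz":0,"wx":0,"wy":0,"wz":0,"claw":0},{"dx":0,"dy":0,"dz":0,"wx":0,"wy":0,"wz":0,"claw":0},{"dx":0,"dy":0,"dz":0,"wx":0,"wy":0,"wz":0,"claw":0}]'

```text
time: 52.0
tcp_pos: [0.4069, 0.159, 0.1235]
ee_rot: [-0.707, -0.0, -0.001, 0.707]
ft_force: [1.4, 1.0, 2.8]
width: 0.0003
```

>>> jog_arm --deltas '[{"dx":0,"dy":0,"dz":1,"wx":0,"wy":0,"wz":0,"claw":0},{"dx":0,"dy":0,"dz":2,"wx":0,"wy":0,"wz":0,"claw":0},{"dx":-0.5,"dy":0,"dz":4,"wx":0,"wy":0,"wz":0,"claw":0},{"dx":0,"dy":0,"dz":4,"wx":0,"wy":0,"wz":0,"claw":3},{"dx":0,"dy":-4,"dz":4,"wx":0,"wy":0,"wz":0,"claw":4.8},{"dx":2,"dy":-4,"dz":1,"wx":0,"wy":0,"wz":0,"claw":4.8},{"dx":3,"dy":-4,"dz":0,"wx":0,"wy":0,"wz":0,"claw":4.8},{"dx":3,"dy":-3,"dz":0,"wx":0,"wy":0,"wz":0,"claw":4.8}]'

```text
time: 52.8
tcp_pos: [0.4814, 0.0112, 0.2792]
ee_rot: [0.707, -0.0, 0.001, -0.707]
ft_force: [-0.5, -0.3, 0.7]
width: 0.035
```

```bash
python3 - <<'E'
from h import *
import time
st,im=snap('wrist','w25')
st2=arm.observe()
print(st['tcp_pos'],st2['tcp_pos'],st['width'])
for z in (.244,.287): print(z,proj('wrist',(.488,.1585,z),st)*1.5)
E
```

```text
[0.48144527 0.01124182 0.27921782] [0.48441979 0.00775937 0.27788561] 0.03499677407220932
0.244 [688.50340263 338.82231255]
0.287 [753.31641643 382.20677715]
```

View pics/w25.png

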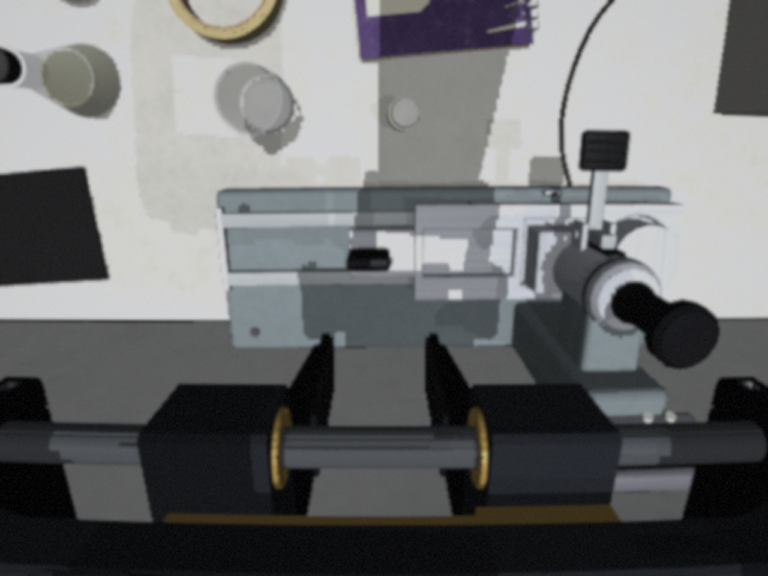

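Shot two fired: the knob at (682,333) is at its rest height. Now the carriage goes back to the loading end.

>>> jog_arm --deltas '[{"dx":0,"dy":-0.4,"dz":0,"wx":0,"wy":0,"wz":0,"claw":4.8},{"dx":0,"dy":0,"dz":-3,"wx":0,"wy":0,"wz":0,"claw":4.8},{"dx":0,"dy":0,"dz":-4,"wx":0,"wy":0,"wz":0,"claw":4.8},{"dx":0,"dy":0,"dz":-4,"wx":0,"wy":0,"wz":0,"claw":4.8},{"dx":0,"dy":0,"dz":-3,"wx":0,"wy":0,"wz":0,"claw":4.8},{"dx":0,"dy":0,"dz":-1,"wx":0,"wy":0,"wz":0,"claw":4.8},{"dx":0,"dy":0,"dz":0,"wx":0,"wy":0,"wz":0,"claw":4.8},{"dx":0,"dy":0,"dz":0,"wx":0,"wy":0,"wz":0,"claw":4.8}]'

```text
time: 53.65
tcp_pos: [0.4818, 0.0096, 0.1297]
ee_rot: [0.707, 0.001, 0.001, -0.707]
ft_force: [-0.5, -0.2, 0.5]
width: 0.0477
```

```bash
python3 - <<'E'
from h import *
st,im=snap('wrist','w26')
print(st['tcp_pos'],st['width'])
E
```

```text
[0.48182325 0.00955759 0.12965788] 0.04769075274972436
```

View pics/w26.png

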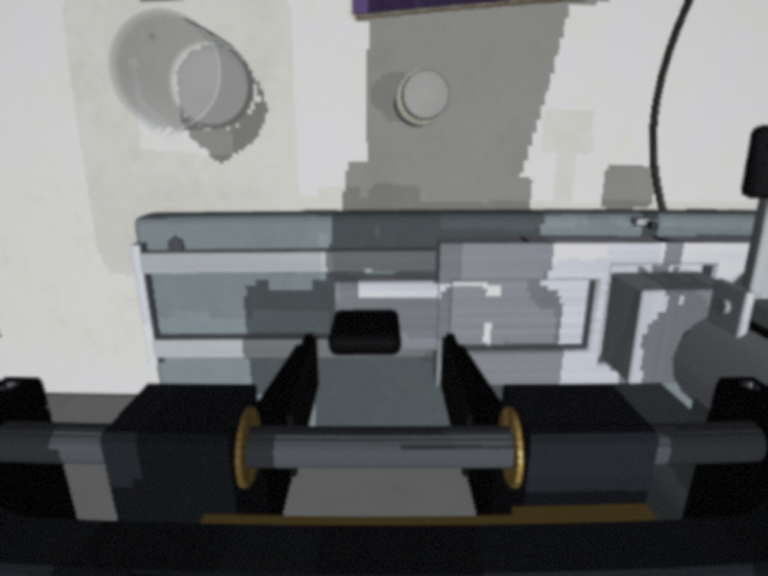

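>>> jog_arm --deltas '[{"dx":0.6,"dy":-0.7,"dz":0,"wx":0,"wy":0,"wz":0,"claw":4.8},{"dx":0,"dy":0,"dz":-2,"wx":0,"wy":0,"wz":0,"claw":4.8},{"dx":0,"dy":0,"dz":-2,"wx":0,"wy":0,"wz":0,"claw":4.8},{"dx":0,"dy":0,"dz":-1.7,"wx":0,"wy":0,"wz":0,"claw":4.8},{"dx":0,"dy":0,"dz":0,"wx":0,"wy":0,"wz":0,"claw":3},{"dx":0,"dy":0,"dz":0,"wx":0,"wy":0,"wz":0,"claw":3},{"dx":0,"dy":0,"dz":0,"wx":0,"wy":0,"wz":0,"claw":3},{"dx":0,"dy":0,"dz":0,"wx":0,"wy":0,"wz":0,"claw":3}]' --squeeze 15

```text
time: 54.5
tcp_pos: [0.4882, 0.0021, 0.0723]
ee_rot: [0.707, 0.001, 0.001, -0.707]
ft_force: [0.7, -0.3, 0.6]
width: 0.0338
```

>>> jog_arm --deltas '[{"dx":0,"dy":-0.4,"dz":0,"wx":0,"wy":0,"wz":0,"claw":3},{"dx":0,"dy":-0.8,"dz":0,"wx":0,"wy":0,"wz":0,"claw":3},{"dx":0,"dy":-1.2,"dz":0,"wx":0,"wy":0,"wz":0,"claw":3},{"dx":0,"dy":-1.4,"dz":0,"wx":0,"wy":0,"wz":0,"claw":3},{"dx":0,"dy":-1.4,"dz":0,"wx":0,"wy":0,"wz":0,"claw":3},{"dx":0,"dy":-1.4,"dz":0,"wx":0,"wy":0,"wz":0,"claw":3},{"dx":0,"dy":-1.4,"dz":0,"wx":0,"wy":0,"wz":0,"claw":3},{"dx":0,"dy":-1.4,"dz":0,"wx":0,"wy":0,"wz":0,"claw":3}]'

```text
time: 55.3
tcp_pos: [0.4889, -0.0933, 0.0723]
ee_rot: [0.707, 0.001, 0.002, -0.707]
ft_force: [5.6, 3.6, 4.2]
width: 0.0336
```

>>> jog_arm --deltas '[{"dx":0,"dy":-1.4,"dz":0,"wx":0,"wy":0,"wz":0,"claw":3},{"dx":0,"dy":-1.4,"dz":0,"wx":0,"wy":0,"wz":0,"claw":3},{"dx":0,"dy":-1.4,"dz":0,"wx":0,"wy":0,"wz":0,"claw":3},{"dx":0,"dy":-1.4,"dz":0,"wx":0,"wy":0,"wz":0,"claw":3},{"dx":0,"dy":-1.2,"dz":0,"wx":0,"wy":0,"wz":0,"claw":3},{"dx":0,"dy":-0.5,"dz":0,"wx":0,"wy":0,"wz":0,"claw":3},{"dx":0,"dy":-0.3,"dz":0,"wx":0,"wy":0,"wz":0,"claw":3},{"dx":0,"dy":0,"dz":0,"wx":0,"wy":0,"wz":0,"claw":3}]'

```text
time: 56.1
tcp_pos: [0.4894, -0.17, 0.0723]
ee_rot: [0.708, 0.001, 0.003, -0.706]
ft_force: [7.9, -0.8, 1.8]
width: 0.0341
```

>>> jog_arm --deltas '[{"dx":0,"dy":0,"dz":0,"wx":0,"wy":0,"wz":0,"claw":4.8},{"dx":0,"dy":0,"dz":0,"wx":0,"wy":0,"wz":0,"claw":4.8},{"dx":0,"dy":0,"dz":0,"wx":0,"wy":0,"wz":0,"claw":4.8},{"dx":0,"dy":0,"dz":2,"wx":0,"wy":0,"wz":0,"claw":4.8},{"dx":0,"dy":0,"dz":3,"wx":0,"wy":0,"wz":-4,"claw":4.8},{"dx":0,"dy":1,"dz":4,"wx":0,"wy":0,"wz":-8,"claw":7},{"dx":0,"dy":1.4,"dz":4,"wx":0,"wy":0,"wz":-8,"claw":7},{"dx":0,"dy":1.4,"dz":2,"wx":0,"wy":0,"wz":-8,"claw":7}]'

```text
time: 56.9
tcp_pos: [0.4877, -0.1301, 0.2245]
ee_rot: [0.686, -0.172, 0.175, -0.685]
ft_force: [0.1, 0.2, -0.2]
width: 0.0661
```

>>> jog_arm --deltas '[{"dx":0,"dy":1.4,"dz":0,"wx":0,"wy":0,"wz":-8,"claw":7},{"dx":0,"dy":1.4,"dz":0,"wx":0,"wy":0,"wz":-8,"claw":7},{"dx":0,"dy":1.4,"dz":0,"wx":0,"wy":0,"wz":-8,"claw":7},{"dx":0,"dy":1,"dz":0,"wx":0,"wy":0,"wz":-8,"claw":7},{"dx":0,"dy":0.5,"dz":0,"wx":0,"wy":0,"wz":-8,"claw":7},{"dx":0,"dy":0,"dz":0,"wx":0,"wy":0,"wz":-8,"claw":7},{"dx":0,"dy":0,"dz":0,"wx":0,"wy":0,"wz":-8,"claw":7},{"dx":0,"dy":0,"dz":0,"wx":0,"wy":0,"wz":-6,"claw":7}]'

```text
time: 57.7
tcp_pos: [0.4863, -0.0728, 0.22]
ee_rot: [-0.499, 0.502, -0.501, 0.498]
ft_force: [0.2, -0.8, 0.8]
width: 0.0696
```

```bash
python3 - <<'E'
from h import *
st,im=snap('wrist','w27')
print(st['tcp_pos'],st['width'],np.degrees(st['qpos'][0]-st['qpos'][5]))
E
```

```text
[ 0.48625494 -0.07275207  0.2200236 ] 0.06962861464553635 -0.33516603592789496
```

View pics/w27.png

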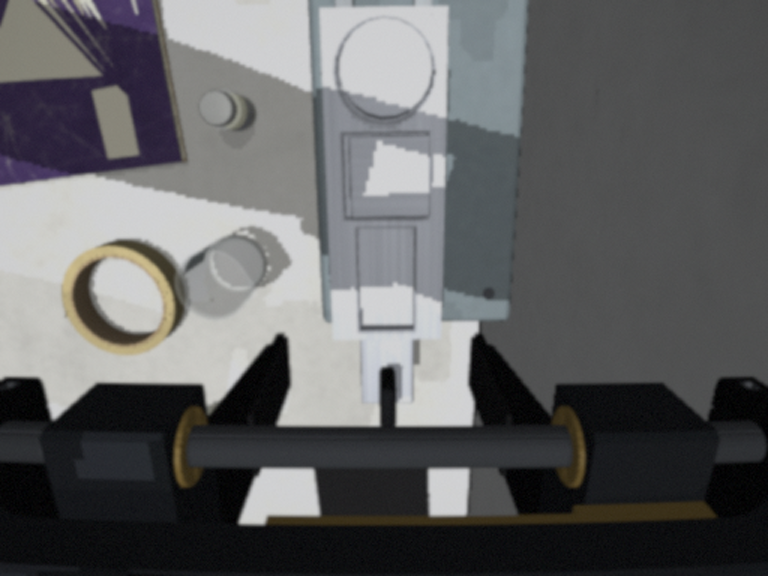

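```bash
python3 - <<'E'
from h import *
st=arm.observe();im=cv2.imread('pics/w27_raw.png')
cv2.imwrite('pics/c27.png',cv2.resize(im[0:160,200:320],None,fx=3.75,fy=3.75,interpolation=cv2.INTER_CUBIC))
W=lambda p,z:np.round(plane('wrist',(p[0]/1.5,p[1]/1.5),z,st),4)
print('nest',W((342,133),.062),W((430,218),.062))
print('blk',W((349,133),.086),W((430,218),.086))
print('round',W((336,68),.086),W((434,68),.086),W((385,117),.086),W((385,18),.086))
E
```

```text
nest [0.4621 0.0146 0.062 ] [ 0.5208 -0.0418  0.062 ]
blk [0.4681 0.0143 0.086 ] [ 0.5183 -0.038   0.086 ]
round [0.4614 0.0513 0.086 ] [0.519  0.0508 0.086 ] [0.49   0.0234 0.086 ] [0.4904 0.0781 0.086 ]
```

View pics/c27.png

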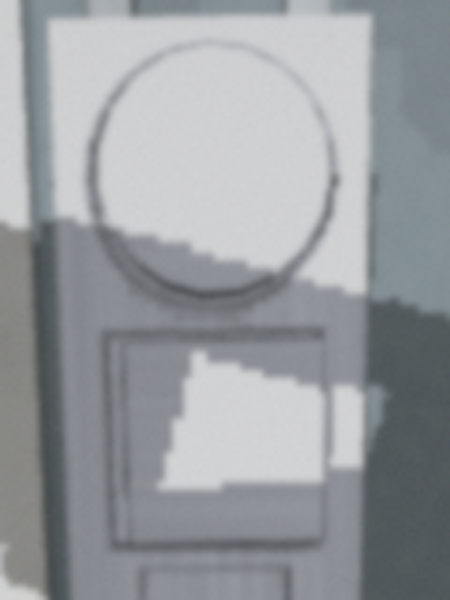

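>>> jog_arm --deltas '[{"dx":0.3,"dy":3,"dz":0,"wx":0,"wy":0,"wz":0.3,"claw":7},{"dx":0.25,"dy":3,"dz":-1,"wx":0,"wy":0,"wz":0,"claw":7},{"dx":0,"dy":0,"dz":-3,"wx":0,"wy":0,"wz":0,"claw":7},{"dx":0,"dy":0,"dz":-3,"wx":0,"wy":0,"wz":0,"claw":7},{"dx":0,"dy":0,"dz":-3,"wx":0,"wy":0,"wz":0,"claw":7},{"dx":0,"dy":0,"dz":-3,"wx":0,"wy":0,"wz":0,"claw":7},{"dx":0,"dy":0,"dz":-1,"wx":0,"wy":0,"wz":0,"claw":7},{"dx":0,"dy":0,"dz":0,"wx":0,"wy":0,"wz":0,"claw":7}]'

```text
time: 58.55
tcp_pos: [0.4908, -0.0126, 0.0789]
ee_rot: [0.502, -0.5, 0.497, -0.5]
ft_force: [-0.8, 0.2, -0.2]
width: 0.07
```

```bash
python3 - <<'E'
from h import *
st,im=snap('wrist','w28')
print(st['tcp_pos'],st['width'],st['ft_force'])
E
```

```text
[ 0.49076473 -0.01263982  0.07889249] 0.07003690692428019 [-0.76338715  0.17770644 -0.21156212]
```

View pics/w28.png

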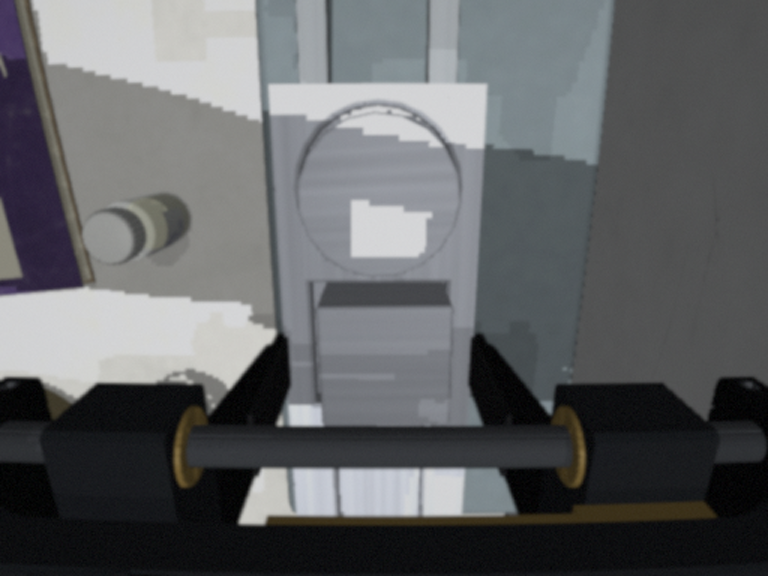

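>>> jog_arm --deltas '[{"dx":0.15,"dy":0,"dz":-0.5,"wx":0,"wy":0,"wz":0,"claw":7},{"dx":0,"dy":0,"dz":-0.5,"wx":0,"wy":0,"wz":0,"claw":7},{"dx":0,"dy":0,"dz":0,"wx":0,"wy":0,"wz":0,"claw":6},{"dx":0,"dy":0,"dz":0,"wx":0,"wy":0,"wz":0,"claw":4},{"dx":0,"dy":0,"dz":0,"wx":0,"wy":0,"wz":0,"claw":4},{"dx":0,"dy":0,"dz":0,"wx":0,"wy":0,"wz":0,"claw":4},{"dx":0,"dy":0,"dz":0,"wx":0,"wy":0,"wz":0,"claw":4},{"dx":0,"dy":0,"dz":0.3,"wx":0,"wy":0,"wz":0,"claw":4}]' --squeeze 35

```text
time: 59.4
tcp_pos: [0.4932, -0.0126, 0.073]
ee_rot: [0.501, -0.499, 0.499, -0.501]
ft_force: [-1.7, 0.8, -3.5]
width: 0.0497
```

>>> jog_arm --deltas '[{"dx":0,"dy":0,"dz":0.5,"wx":0,"wy":0,"wz":0,"claw":4},{"dx":0,"dy":0,"dz":0.7,"wx":0,"wy":0,"wz":0,"claw":4},{"dx":0,"dy":0,"dz":1.5,"wx":0,"wy":0,"wz":0,"claw":4},{"dx":0,"dy":0,"dz":2,"wx":0,"wy":0,"wz":0,"claw":4},{"dx":0,"dy":-0.5,"dz":3,"wx":0,"wy":0,"wz":4,"claw":4},{"dx":0,"dy":-2,"dz":2,"wx":0,"wy":0,"wz":8,"claw":4},{"dx":0,"dy":-3,"dz":0,"wx":0,"wy":0,"wz":8,"claw":4},{"dx":0,"dy":-3,"dz":0,"wx":0,"wy":0,"wz":8,"claw":4}]'

```text
time: 60.2
tcp_pos: [0.4955, -0.0988, 0.1741]
ee_rot: [-0.608, 0.359, -0.363, 0.609]
ft_force: [0.9, -0.3, -2.0]
width: 0.0497
```

>>> jog_arm --deltas '[{"dx":0,"dy":-3,"dz":0,"wx":0,"wy":0,"wz":8,"claw":4},{"dx":0,"dy":-3,"dz":0,"wx":0,"wy":0,"wz":8,"claw":4},{"dx":-0.2,"dy":-3,"dz":0,"wx":0,"wy":0,"wz":8,"claw":4},{"dx":-0.2,"dy":-3,"dz":0,"wx":0,"wy":0,"wz":8,"claw":4},{"dx":-0.2,"dy":-3,"dz":0,"wx":0,"wy":0,"wz":8,"claw":4},{"dx":-0.2,"dy":-3,"dz":0,"wx":0,"wy":0,"wz":8,"claw":4},{"dx":-0.2,"dy":-3,"dz":0,"wx":0,"wy":0,"wz":8,"claw":4},{"dx":-0.2,"dy":-2,"dz":0,"wx":0,"wy":0,"wz":6,"claw":4}]'

```text
time: 61.0
tcp_pos: [0.4824, -0.3301, 0.1727]
ee_rot: [0.708, 0.004, -0.002, -0.706]
ft_force: [0.6, 0.0, -2.3]
width: 0.0495
```

```bash
python3 - <<'E'
from h import *
st,im=snap('wrist','w29')
print(st['tcp_pos'],st['width'],st['ft_force'],np.degrees(st['qpos'][0]-st['qpos'][5]))
E
```

```text
[ 0.48240637 -0.33011825  0.17271654] 0.04948605102428159 [ 0.6015873   0.03380528 -2.25717884] 90.45172262403099
```

View pics/w29.png

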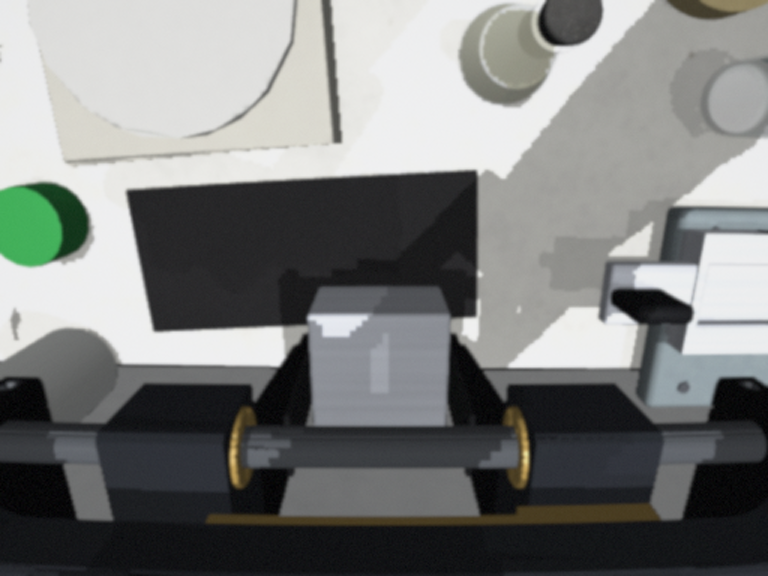

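>>> jog_arm --deltas '[{"dx":-0.3,"dy":0.5,"dz":-2,"wx":0,"wy":0,"wz":0,"claw":4},{"dx":-0.3,"dy":0.5,"dz":-3,"wx":0,"wy":0,"wz":0,"claw":4},{"dx":0,"dy":0,"dz":-3,"wx":0,"wy":0,"wz":0,"claw":4},{"dx":0,"dy":0,"dz":-3,"wx":0,"wy":0,"wz":0,"claw":4},{"dx":0,"dy":0,"dz":-2,"wx":0,"wy":0,"wz":0,"claw":4},{"dx":0,"dy":0,"dz":-1,"wx":0,"wy":0,"wz":0,"claw":4},{"dx":0,"dy":0,"dz":-0.4,"wx":0,"wy":0,"wz":0,"claw":4},{"dx":0,"dy":0,"dz":0,"wx":0,"wy":0,"wz":0,"claw":4}]'

```text
time: 61.85
tcp_pos: [0.4766, -0.318, 0.0277]
ee_rot: [0.707, 0.002, -0.001, -0.707]
ft_force: [0.2, -0.5, -1.1]
width: 0.0497
```

>>> jog_arm --deltas '[{"dx":0,"dy":0,"dz":-0.2,"wx":0,"wy":0,"wz":0,"claw":4},{"dx":0,"dy":0,"dz":-0.2,"wx":0,"wy":0,"wz":0,"claw":4},{"dx":0,"dy":0,"dz":-0.2,"wx":0,"wy":0,"wz":0,"claw":4},{"dx":0,"dy":0,"dz":0,"wx":0,"wy":0,"wz":0,"claw":4},{"dx":0,"dy":0,"dz":0,"wx":0,"wy":0,"wz":0,"claw":4},{"dx":0,"dy":0,"dz":0,"wx":0,"wy":0,"wz":0,"claw":4},{"dx":0,"dy":0,"dz":0,"wx":0,"wy":0,"wz":0,"claw":4},{"dx":0,"dy":0,"dz":0,"wx":0,"wy":0,"wz":0,"claw":4}]'

```text
time: 62.65
tcp_pos: [0.4769, -0.3183, 0.0232]
ee_rot: [0.708, 0.002, -0.001, -0.707]
ft_force: [-2.4, 1.8, 6.2]
width: 0.0501
```

>>> jog_arm --deltas '[{"dx":0,"dy":0,"dz":0,"wx":0,"wy":0,"wz":0,"claw":7},{"dx":0,"dy":0,"dz":0,"wx":0,"wy":0,"wz":0,"claw":7},{"dx":0,"dy":0,"dz":0,"wx":0,"wy":0,"wz":0,"claw":7},{"dx":0,"dy":0,"dz":2,"wx":0,"wy":0,"wz":0,"claw":7},{"dx":0,"dy":0,"dz":3,"wx":0,"wy":0,"wz":0,"claw":7},{"dx":0,"dy":0,"dz":4,"wx":0,"wy":0,"wz":0,"claw":7},{"dx":0,"dy":1,"dz":4,"wx":0,"wy":0,"wz":0,"claw":7},{"dx":0.1,"dy":3,"dz":2,"wx":0,"wy":0,"wz":0,"claw":7}]'

```text
time: 63.45
tcp_pos: [0.4785, -0.2799, 0.1754]
ee_rot: [0.709, 0.002, 0.001, -0.706]
ft_force: [0.9, 0.3, 0.7]
width: 0.0702
```

>>> jog_arm --deltas '[{"dx":0.2,"dy":3.5,"dz":0,"wx":0,"wy":0,"wz":8,"claw":7},{"dx":0.2,"dy":3.5,"dz":0,"wx":0,"wy":0,"wz":8,"claw":7},{"dx":0.2,"dy":3.5,"dz":0,"wx":0,"wy":0,"wz":8,"claw":7},{"dx":0.2,"dy":3.5,"dz":0,"wx":0,"wy":0,"wz":8,"claw":7},{"dx":0.2,"dy":3.5,"dz":0,"wx":0,"wy":0,"wz":8,"claw":7},{"dx":0.2,"dy":3.5,"dz":0,"wx":0,"wy":0,"wz":8,"claw":7},{"dx":0,"dy":3,"dz":0,"wx":0,"wy":0,"wz":8,"claw":7},{"dx":0,"dy":2,"dz":0,"wx":0,"wy":0,"wz":8,"claw":7}]'

```text
time: 64.25
tcp_pos: [0.4888, -0.0158, 0.1707]
ee_rot: [-0.597, -0.378, 0.378, 0.598]
ft_force: [0.1, -0.6, -0.3]
width: 0.0701
```

>>> jog_arm --deltas '[{"dx":0,"dy":2,"dz":0,"wx":0,"wy":0,"wz":5,"claw":7},{"dx":0,"dy":1,"dz":0,"wx":0,"wy":0,"wz":0,"claw":7},{"dx":0,"dy":0,"dz":0,"wx":0,"wy":0,"wz":0,"claw":7},{"dx":0,"dy":0,"dz":0,"wx":0,"wy":0,"wz":0,"claw":7},{"dx":0,"dy":0,"dz":0,"wx":0,"wy":0,"wz":0,"claw":7},{"dx":0,"dy":0,"dz":0,"wx":0,"wy":0,"wz":0,"claw":7},{"dx":0,"dy":0,"dz":0,"wx":0,"wy":0,"wz":0,"claw":7},{"dx":0,"dy":0,"dz":0,"wx":0,"wy":0,"wz":0,"claw":7}]'

```text
time: 65.05
tcp_pos: [0.489, 0.012, 0.1709]
ee_rot: [0.582, 0.401, -0.401, -0.582]
ft_force: [-0.3, -0.1, -0.3]
width: 0.0699
```

```bash
python3 - <<'E'
from h import *
st,im=snap('wrist','w30');snap('top','t30')
print(st['tcp_pos'],st['width'],st['ft_force'],np.degrees(st['qpos'][0]-st['qpos'][5]))
E
```

```text
[0.48904314 0.01196846 0.17088023] 0.06989249895318043 [-0.25049995 -0.13548104 -0.30111598] 159.19246239673302
```

View pics/w30.png

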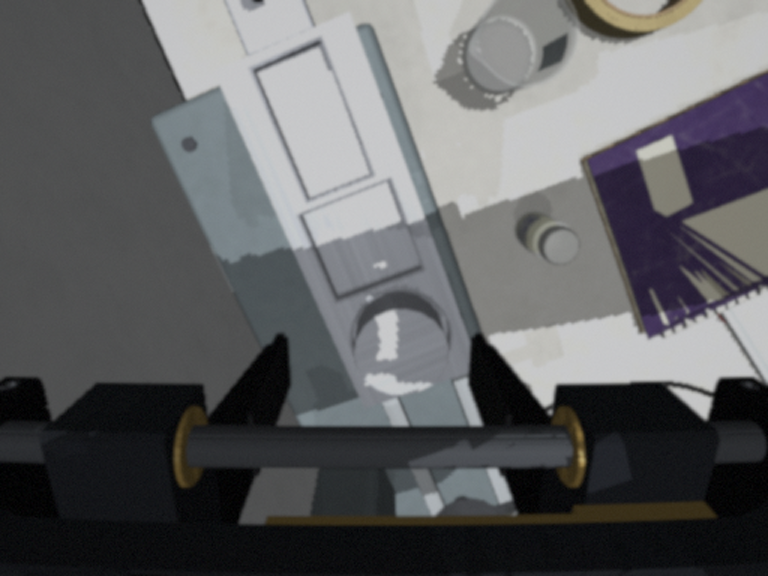

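View pics/t30.png

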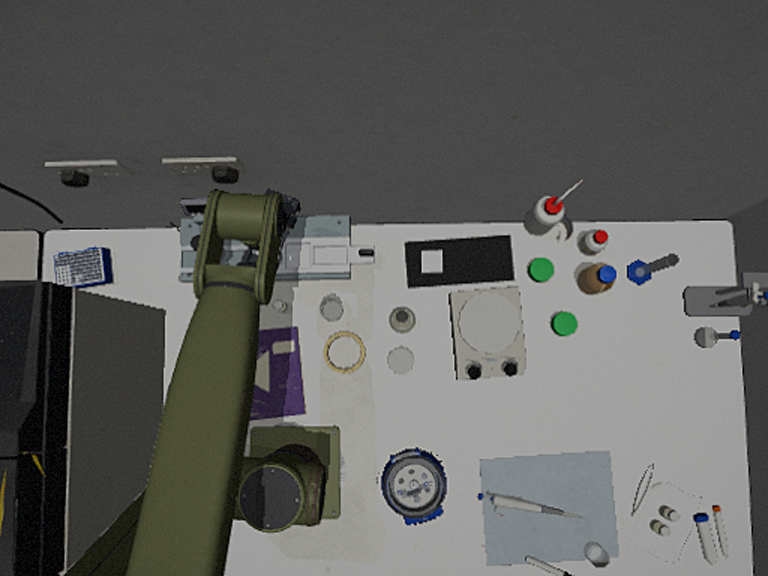

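>>> jog_arm --deltas '[{"dx":0.1,"dy":2,"dz":0,"wx":0,"wy":0,"wz":0,"claw":7},{"dx":0,"dy":1.9,"dz":0,"wx":0,"wy":0,"wz":0,"claw":7},{"dx":0,"dy":0,"dz":-2,"wx":0,"wy":0,"wz":0,"claw":7},{"dx":0,"dy":0,"dz":-2.5,"wx":0,"wy":0,"wz":0,"claw":7},{"dx":0,"dy":0,"dz":-2,"wx":0,"wy":0,"wz":0,"claw":7},{"dx":0,"dy":0,"dz":-1,"wx":0,"wy":0,"wz":0,"claw":7},{"dx":0,"dy":0,"dz":0,"wx":0,"wy":0,"wz":0,"claw":7},{"dx":0,"dy":0,"dz":0,"wx":0,"wy":0,"wz":0,"claw":7}]'

```text
time: 65.95
tcp_pos: [0.4905, 0.0513, 0.0966]
ee_rot: [0.582, 0.402, -0.401, -0.582]
ft_force: [0.9, -0.2, 0.3]
width: 0.0701
```

```bash
python3 - <<'E'
from h import *
st,im=snap('wrist','w31')
print(st['tcp_pos'],st['width'],st['ft_force'])
E
```

```text
[0.490531   0.0512921  0.09659616] 0.07005665712244677 [ 0.94832124 -0.24791129  0.25648739]
```

View pics/w31.png

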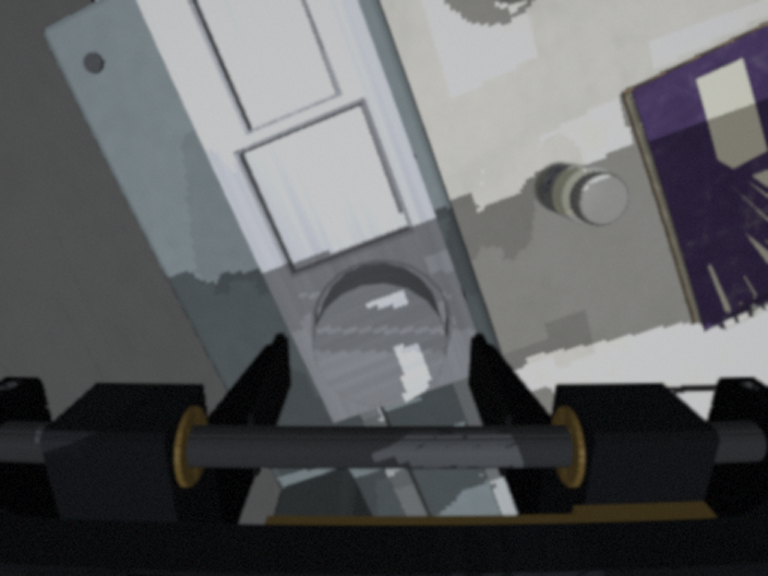

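Round block is centred between the fingers (382,345). Going down, gripping and lifting.

>>> jog_arm --deltas '[{"dx":0,"dy":0,"dz":-1.5,"wx":0,"wy":0,"wz":0,"claw":7},{"dx":0,"dy":0,"dz":-1.2,"wx":0,"wy":0,"wz":0,"claw":7},{"dx":0,"dy":0,"dz":0,"wx":0,"wy":0,"wz":0,"claw":6},{"dx":0,"dy":0,"dz":0,"wx":0,"wy":0,"wz":0,"claw":4.5},{"dx":0,"dy":0,"dz":0,"wx":0,"wy":0,"wz":0,"claw":4.5},{"dx":0,"dy":0,"dz":0,"wx":0,"wy":0,"wz":0,"claw":4.5},{"dx":0,"dy":0,"dz":0,"wx":0,"wy":0,"wz":0,"claw":4.5},{"dx":0,"dy":0,"dz":0.2,"wx":0,"wy":0,"wz":0,"claw":4.5}]' --squeeze 35

```text
time: 66.8
tcp_pos: [0.4897, 0.0513, 0.0706]
ee_rot: [-0.582, -0.402, 0.402, 0.582]
ft_force: [-0.1, -0.4, -2.7]
width: 0.0553
```

>>> jog_arm --deltas '[{"dx":0,"dy":0,"dz":0.5,"wx":0,"wy":0,"wz":0,"claw":4.5},{"dx":0,"dy":0,"dz":0.8,"wx":0,"wy":0,"wz":0,"claw":4.5},{"dx":0,"dy":0,"dz":2,"wx":0,"wy":0,"wz":0,"claw":4.5},{"dx":0,"dy":0,"dz":3,"wx":0,"wy":0,"wz":0,"claw":4.5},{"dx":0,"dy":-1,"dz":3,"wx":0,"wy":0,"wz":0,"claw":4.5},{"dx":0,"dy":-3,"dz":1,"wx":0,"wy":0,"wz":0,"claw":4.5},{"dx":0,"dy":-3,"dz":0,"wx":0,"wy":0,"wz":-6,"claw":4.5},{"dx":0,"dy":-3.5,"dz":0,"wx":0,"wy":0,"wz":-8,"claw":4.5}]'

```text
time: 67.6
tcp_pos: [0.4906, -0.0544, 0.1758]
ee_rot: [0.628, 0.328, -0.326, -0.626]
ft_force: [0.2, -0.1, -2.0]
width: 0.0554
```

```bash
python3 - <<'E'
from h import *
st=arm.observe()
print(st['tcp_pos'],st['width'],st['ft_force'])
E
```

```text
[ 0.49061571 -0.05441852  0.17581637] 0.05536646791288357 [ 0.23159519 -0.0720656  -1.97231248]
```

>>> jog_arm --deltas '[{"dx":0,"dy":-4,"dz":0,"wx":0,"wy":0,"wz":-7.5,"claw":4.5},{"dx":0,"dy":-4,"dz":0,"wx":0,"wy":0,"wz":-7.5,"claw":4.5},{"dx":-0.2,"dy":-4,"dz":0,"wx":0,"wy":0,"wz":-7.5,"claw":4.5},{"dx":-0.2,"dy":-4,"dz":0,"wx":0,"wy":0,"wz":-7.5,"claw":4.5},{"dx":-0.2,"dy":-4,"dz":0,"wx":0,"wy":0,"wz":-7.5,"claw":4.5},{"dx":-0.2,"dy":-4,"dz":0,"wx":0,"wy":0,"wz":-7.5,"claw":4.5},{"dx":-0.2,"dy":-4,"dz":0,"wx":0,"wy":0,"wz":-7.5,"claw":4.5},{"dx":0,"dy":-4,"dz":0,"wx":0,"wy":0,"wz":0,"claw":4.5}]'

```text
time: 68.4
tcp_pos: [0.4797, -0.3755, 0.1748]
ee_rot: [0.707, 0.016, -0.016, -0.707]
ft_force: [0.0, 0.6, -2.4]
width: 0.0557
```

>>> jog_arm --deltas '[{"dx":0,"dy":-3,"dz":0,"wx":0,"wy":0,"wz":-2.5,"claw":4.5},{"dx":0,"dy":-1.5,"dz":0,"wx":0,"wy":0,"wz":0,"claw":4.5},{"dx":0,"dy":0,"dz":0,"wx":0,"wy":0,"wz":0,"claw":4.5},{"dx":0,"dy":0,"dz":0,"wx":0,"wy":0,"wz":0,"claw":4.5},{"dx":0,"dy":0,"dz":0,"wx":0,"wy":0,"wz":0,"claw":4.5},{"dx":0,"dy":0,"dz":0,"wx":0,"wy":0,"wz":0,"claw":4.5},{"dx":0,"dy":0,"dz":0,"wx":0,"wy":0,"wz":0,"claw":4.5},{"dx":0,"dy":0,"dz":0,"wx":0,"wy":0,"wz":0,"claw":4.5}]'

```text
time: 69.2
tcp_pos: [0.4802, -0.4181, 0.174]
ee_rot: [0.707, 0.002, -0.002, -0.707]
ft_force: [-0.4, 0.6, -2.7]
width: 0.0558
```

```bash
python3 - <<'E'
from h import *
st,im=snap('wrist','w32')
print(st['tcp_pos'],st['width'],st['ft_force'],np.degrees(st['qpos'][0]-st['qpos'][5]))
E
```

```text
[ 0.48019697 -0.41808516  0.17400282] 0.05575863593573142 [-0.36477172  0.63494992 -2.66215345] 90.28591748011677
```

View pics/w32.png

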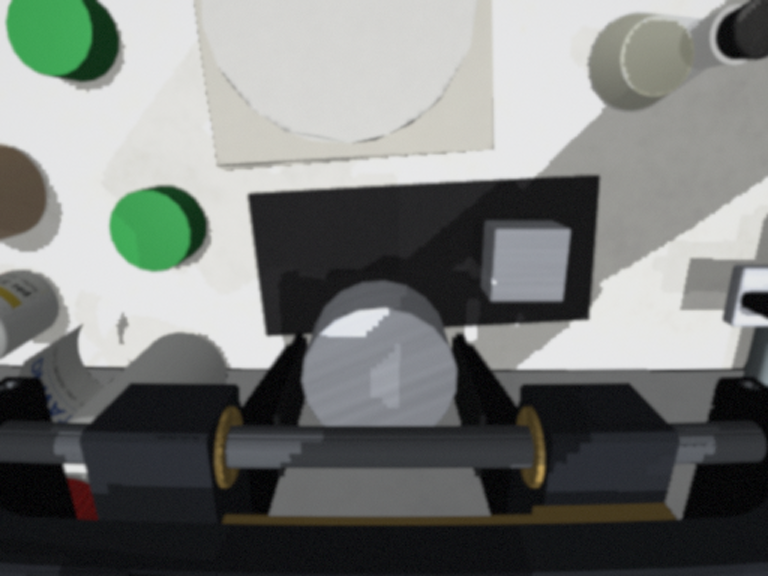

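>>> jog_arm --deltas '[{"dx":0,"dy":-0.5,"dz":-2,"wx":0,"wy":0,"wz":0,"claw":4.5},{"dx":0,"dy":0,"dz":-3,"wx":0,"wy":0,"wz":0,"claw":4.5},{"dx":0,"dy":0,"dz":-3,"wx":0,"wy":0,"wz":0,"claw":4.5},{"dx":0,"dy":0,"dz":-3,"wx":0,"wy":0,"wz":0,"claw":4.5},{"dx":0,"dy":0,"dz":-2,"wx":0,"wy":0,"wz":0,"claw":4.5},{"dx":0,"dy":0,"dz":-1.2,"wx":0,"wy":0,"wz":0,"claw":4.5},{"dx":0,"dy":0,"dz":-0.4,"wx":0,"wy":0,"wz":0,"claw":4.5},{"dx":0,"dy":0,"dz":0,"wx":0,"wy":0,"wz":0,"claw":4.5}]'

```text
time: 70.05
tcp_pos: [0.4802, -0.4238, 0.028]
ee_rot: [0.707, 0.002, -0.001, -0.707]
ft_force: [0.6, 0.8, -1.7]
width: 0.0552
```

>>> jog_arm --deltas '[{"dx":0,"dy":0,"dz":-0.2,"wx":0,"wy":0,"wz":0,"claw":4.5},{"dx":0,"dy":0,"dz":-0.2,"wx":0,"wy":0,"wz":0,"claw":4.5},{"dx":0,"dy":0,"dz":-0.2,"wx":0,"wy":0,"wz":0,"claw":4.5},{"dx":0,"dy":0,"dz":0,"wx":0,"wy":0,"wz":0,"claw":4.5},{"dx":0,"dy":0,"dz":0,"wx":0,"wy":0,"wz":0,"claw":4.5},{"dx":0,"dy":0,"dz":0,"wx":0,"wy":0,"wz":0,"claw":4.5},{"dx":0,"dy":0,"dz":0,"wx":0,"wy":0,"wz":0,"claw":4.5},{"dx":0,"dy":0,"dz":0,"wx":0,"wy":0,"wz":0,"claw":4.5}]'

```text
time: 70.85
tcp_pos: [0.4801, -0.4237, 0.0219]
ee_rot: [0.707, 0.002, -0.001, -0.707]
ft_force: [0.6, -0.6, -3.2]
width: 0.0554
```

>>> jog_arm --deltas '[{"dx":0,"dy":0,"dz":-0.15,"wx":0,"wy":0,"wz":0,"claw":4.5},{"dx":0,"dy":0,"dz":-0.15,"wx":0,"wy":0,"wz":0,"claw":4.5},{"dx":0,"dy":0,"dz":0,"wx":0,"wy":0,"wz":0,"claw":4.5},{"dx":0,"dy":0,"dz":0,"wx":0,"wy":0,"wz":0,"claw":4.5},{"dx":0,"dy":0,"dz":0,"wx":0,"wy":0,"wz":0,"claw":4.5},{"dx":0,"dy":0,"dz":0,"wx":0,"wy":0,"wz":0,"claw":4.5},{"dx":0,"dy":0,"dz":0,"wx":0,"wy":0,"wz":0,"claw":4.5},{"dx":0,"dy":0,"dz":0,"wx":0,"wy":0,"wz":0,"claw":4.5}]'

```text
time: 71.65
tcp_pos: [0.4803, -0.4239, 0.0205]
ee_rot: [-0.707, -0.002, 0.002, 0.707]
ft_force: [-3.0, 2.1, 4.8]
width: 0.0556
```

Contact. Release, retreat and check.

>>> jog_arm --deltas '[{"dx":0,"dy":0,"dz":0,"wx":0,"wy":0,"wz":0,"claw":7},{"dx":0,"dy":0,"dz":0,"wx":0,"wy":0,"wz":0,"claw":7},{"dx":0,"dy":0,"dz":0,"wx":0,"wy":0,"wz":0,"claw":7},{"dx":0,"dy":0,"dz":2,"wx":0,"wy":0,"wz":0,"claw":7},{"dx":0,"dy":0,"dz":3,"wx":0,"wy":0,"wz":0,"claw":7},{"dx":0,"dy":0,"dz":4,"wx":0,"wy":0,"wz":0,"claw":7},{"dx":0,"dy":0,"dz":4,"wx":0,"wy":0,"wz":0,"claw":7},{"dx":-1,"dy":1,"dz":4,"wx":0,"wy":0,"wz":0,"claw":7}]'

```text
time: 72.45
tcp_pos: [0.4704, -0.4141, 0.1903]
ee_rot: [0.707, 0.002, -0.001, -0.707]
ft_force: [-0.7, -0.7, 0.1]
width: 0.0702
```

>>> jog_arm --deltas '[{"dx":-1,"dy":2,"dz":3,"wx":0,"wy":0,"wz":0,"claw":7},{"dx":-2,"dy":4,"dz":2,"wx":0,"wy":0,"wz":0,"claw":7},{"dx":-2,"dy":4,"dz":2,"wx":0,"wy":0,"wz":0,"claw":7},{"dx":-2,"dy":4,"dz":0,"wx":0,"wy":0,"wz":0,"claw":7},{"dx":-1,"dy":3,"dz":0,"wx":0,"wy":0,"wz":0,"claw":7},{"dx":0,"dy":0,"dz":0,"wx":0,"wy":0,"wz":0,"claw":7},{"dx":0,"dy":0,"dz":0,"wx":0,"wy":0,"wz":0,"claw":7},{"dx":0,"dy":0,"dz":0,"wx":0,"wy":0,"wz":0,"claw":7}]'

```text
time: 73.25
tcp_pos: [0.3903, -0.2443, 0.2588]
ee_rot: [0.707, 0.001, -0.001, -0.707]
ft_force: [-0.1, -0.8, -0.5]
width: 0.0704
```

```bash
python3 - <<'E'
from h import *
st,im=snap('wrist','w33');snap('top','t33');snap('scene','s33')
print(st['tcp_pos'],st['ft_force'])
E
```

```text
[ 0.39027763 -0.24430884  0.2588233 ] [-0.11900938 -0.75902858 -0.53198842]
```

View pics/w33.png

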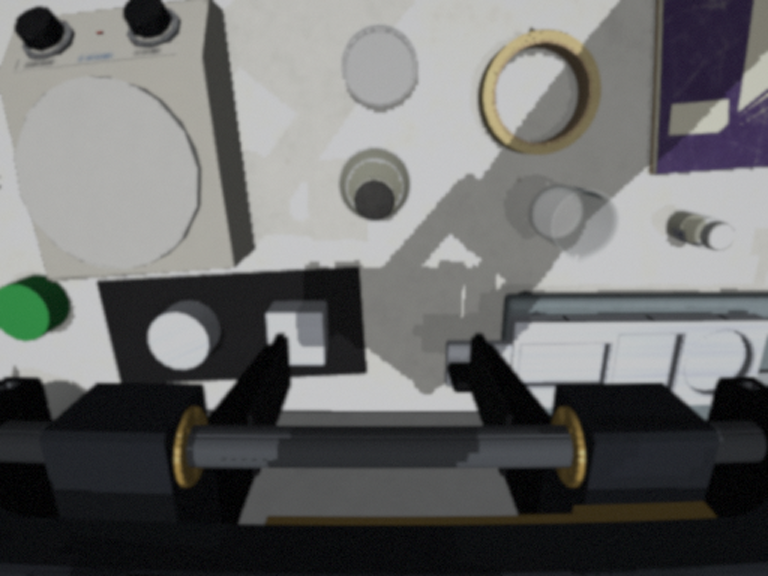

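View pics/t33.png

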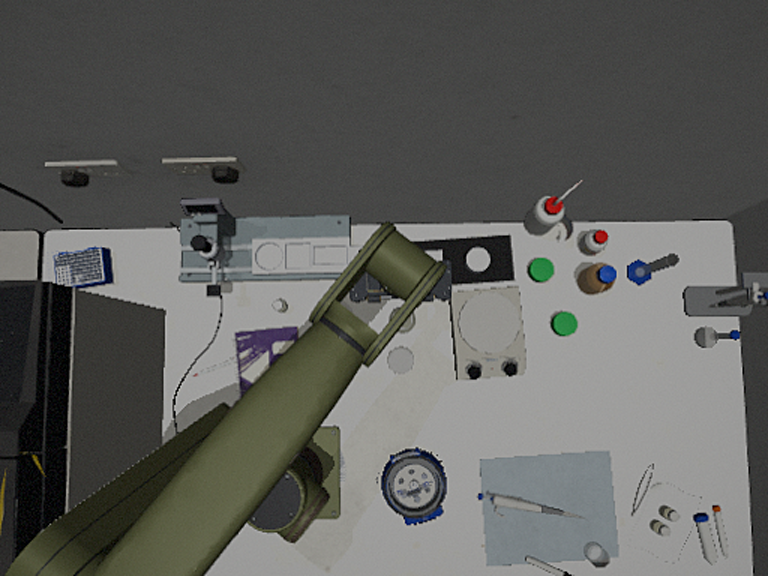

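View pics/s33.png

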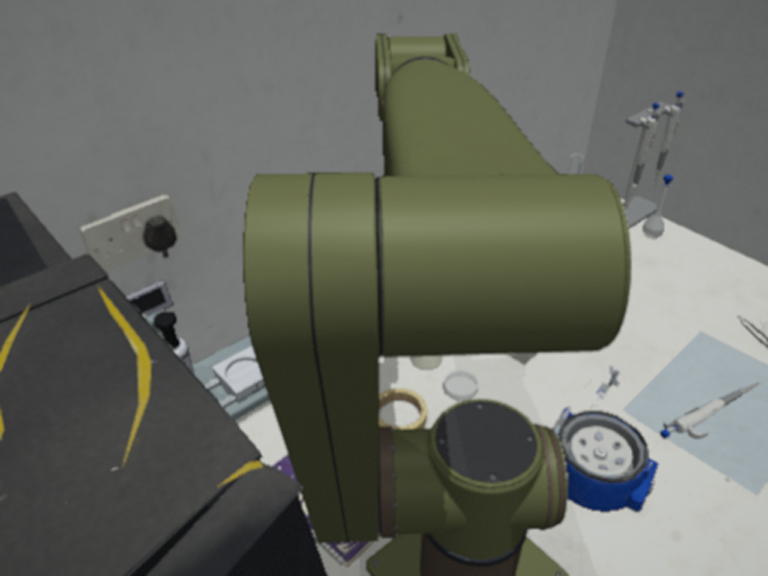

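Both blocks lie flat on the mat, at (183,335) and (297,333) in the wrist view. The knob is at its starting position (202,243) in the top view, and the glassware stands. I'm handing in.

```bash
python3 - <<'E'
from h import *
print(arm.hand_in())
E
```

```text
the job is handed in; nothing more can be done
None
```

I loaded the round and square blocks, shot the round one and then the square one, laid both back flat on the mat, and handed the job in at about 73 s. The bar block was absent.

**Setup:** I first slid the carriage right to its stop to set zero. Both nests were more than 80 mm from the striker's axis for loading and unloading.

**Cocking:** The fingers could not close on the knob's waist because they met the flange at 33 mm. I drew the striker up by the flange instead. During that, the striker was pulled up about 18 mm and lowered again under grip before the real draw. Both full draws held on the sear.

**Shots:** After each press of the pad, the wrist view showed the knob back at its rest height.

**Last checks:**
- **Blocks:** both lie flat and fully on the mat.
- **Striker:** it is down; the knob stands where it started in the top view.
- **Glassware:** vial, beaker and flask stand in place.
- **Arm:** it is clear of everything.

**Disagreements:**
- The top and wrist cameras disagreed by up to about 5 mm in x at the tester. I aimed the shots along the rails by the carriage stop. I estimate each shot landed within about 2 to 3 mm of its block's middle, but I did not measure that directly.
- While pressing the pad, the fingertips stopped about 8 mm above the commanded depth both times, yet both shots went off.

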